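Turn the rack's floor plate and file the dice cases

TASK

The small steel rack's floor plate is in smooth side up: take it off its pins, turn it over and seat it back flat and fully down on the pins with the ribbed side up. Then stand every slim dice case on it, upright in one row, broad sides facing the end wall, and push the sliding stop up so that the row is snug between wall and stop with no gaps. Leave the other things on the shelf where they are.

Things in the scene. Friction and masses are not known exactly. Their poses are not given: they have to be found in the camera images.
- rack: low steel rack, fixed to the shelf. Origin on the shelf under the middle of the plate's seat; x along the rack to the end wall, y across, z up. Foot 82 mm wide, 10 high (x -125 to +90); on it a pedestal 34 wide, 150 long, top at z = 24, carries the plate, whose long edges overhang so that fingers can pass beside and below them. End wall 70 wide, inner face at x = +77, top at z = 90
- rack_seat (a point): where the plate's centre lies when fully seated: rack frame (0, 0, 29) mm
- pin_large (a point): foot of the larger locating pin, 15 mm diameter, 8 mm high with a tapered tip, on the pedestal at rack frame (50, 0, 24) mm
- pin_small (a point): foot of the smaller locating pin, 9 mm diameter, 8 mm high with a tapered tip, on the pedestal at rack frame (-36, 0, 24) mm
- wall_face (a point): foot of the end wall's inner face, at the height of the seated plate's top: rack frame (77, 0, 34) mm
- stop (a joint): slide of the end stop along the rack: 0 = fully open (inner face at rack x = -83 mm), grows in m as it moves to the wall (inner face at -83 mm + value), up to 0.13; about 2 N of friction, stays where it is left. Starts within 10 mm of open
- stop_face (a point): centre of the stop's inner face. The stop is an upright steel slab 14 mm thick (x), 82 wide (y), z = 37 to 90 mm above the shelf, a thin brass bar on top to z = 94; it slides over the seated plate. Push it on its outer face, 14 mm further from the wall than this point; moving a full row takes up to about 10 N
- plate: reversible aluminium plate 150 (x) by 48 (y) by 10 (z) mm, about 250 g. Origin at its centre; z points out of the SMOOTH face, the other has dark cross ribs (under 1 mm: ignore). Square through-holes on its centre line: 18 mm at x = +50, 12 mm at x = -36: it fits the pins either way up, but only with its x along the rack's x. Starts seated, smooth face up
- studs (a point): midpoint between two round brass studs, 10 mm diameter, that stick out 6 mm from the plate's long edges at plate x = -62 mm (60 mm over both). Held lightly by them the plate swivels between the fingers: with its far end on the shelf it can be swung up and laid over. The shelf straight ahead of the arm (x 0.40 to 0.72, y -0.08 to +0.10 m) is clear for this
- case0: slim gunmetal dice case, a plain upright box 32 (x) by 56 (y) by 64 (z) mm, about 180 g, most of it in its bright 14 mm steel foot, with a small cam latch on one broad side (it may face either way); origin at the centre of its underside, z up when it stands. All four are alike; two to four of them are there, an absent one reads None
- case1: another such dice case, or None if absent
- case2: another such dice case, or None if absent
- case3: another such dice case, or None if absent
- die: white resin die, 34 mm: a bystander, to be left alone; origin at the centre of its underside
- ring_token: silver ring token, 48 mm across, 7 mm thick, lying flat: a bystander, to be left alone; origin at the centre of its underside
- stopper: cobalt glass stopper, 36 mm across, 56 mm tall: a bystander, to be left alone; origin at the centre of its underside
- meeple: maple meeple, 52 mm wide, 56 mm tall: a bystander, to be left alone; origin at the centre of its underside
- dice_cup: wooden dice cup, 76 mm across, 85 mm tall: a bystander, to be left alone; origin at the centre of its underside
- card_box: card box 70 by 95 mm, 22 mm high, lying flat: a bystander, to be left alone; origin at the centre of its underside
- pawn: wooden pawn, 32 mm across, 60 mm tall: a bystander, to be left alone; origin at the centre of its underside

How it is judged (in metres and radians):
On the way, in this order (a step that is already met when the one before it is completed fails the run):
1. the plate is turned over and seated on the pins, ribbed side up, and let go (angle between plate's own z axis and vertical above 3.05 rad and z of plate in the frame of rack below 0.0315 m and horizontal distance between plate and rack_seat below 0.004 m and angle between the x axis of plate and the x axis of rack, either way round below 0.05 rad and contact force between the fingers and plate below 0.2 N), for 0.3 s.
2. every dice case stands upright on the seated plate between wall and stop, let go (angle between plate's own z axis and vertical above 3.05 rad and z of plate in the frame of rack below 0.0315 m and horizontal distance between plate and rack_seat below 0.004 m and angle between the x axis of plate and the x axis of rack, either way round below 0.05 rad and angle between each of case0, case1, case2, case3's own z axis and vertical below 0.08 rad and z of case0 in the frame of rack between 0.03 and 0.038 m and y of case0 in the frame of rack between -0.012 and 0.012 m and x of case0 in the frame of rack between -0.07 and 0.077 m and contact force between the fingers and case0 below 0.2 N and z of case1 in the frame of rack between 0.03 and 0.038 m and y of case1 in the frame of rack between -0.012 and 0.012 m and x of case1 in the frame of rack between -0.07 and 0.077 m and contact force between the fingers and case1 below 0.2 N and z of case2 in the frame of rack between 0.03 and 0.038 m and y of case2 in the frame of rack between -0.012 and 0.012 m and x of case2 in the frame of rack between -0.07 and 0.077 m and contact force between the fingers and case2 below 0.2 N and z of case3 in the frame of rack between 0.03 and 0.038 m and y of case3 in the frame of rack between -0.012 and 0.012 m and x of case3 in the frame of rack between -0.07 and 0.077 m and contact force between the fingers and case3 below 0.2 N), for 0.3 s.
At the end, for the whole second after the job is handed in: plate ribbed side up, fully down on its pins (2.5 mm, 0.05 rad); each case present upright on it (0.08 rad), within 12 mm of the rack's centre line, square within 0.10 rad; row touching wall, stop and each neighbour within about 4 mm; all let go and at rest (all of step 2 and x of any of case0, case1, case2, case3 in the frame of rack above 0.057 m and (x of stop_face in the frame of case0 between -0.02 and 0.02 m or x of stop_face in the frame of case1 between -0.02 and 0.02 m or x of stop_face in the frame of case2 between -0.02 and 0.02 m or x of stop_face in the frame of case3 between -0.02 and 0.02 m) and value of joint stop above 0.028 m and (distance between case0 and case1 below 0.036 m or distance between case0 and case2 below 0.036 m or distance between case0 and case3 below 0.036 m) and angle between the x axis of each of case0, case1, case2, case3 and the x axis of rack, either way round below 0.1 rad and (distance between case1 and case0 below 0.036 m or distance between case1 and case2 below 0.036 m or distance between case1 and case3 below 0.036 m) and (distance between case2 and case0 below 0.036 m or distance between case2 and case1 below 0.036 m or distance between case2 and case3 below 0.036 m) and (distance between case3 and case0 below 0.036 m or distance between case3 and case1 below 0.036 m or distance between case3 and case2 below 0.036 m) and linear speed of each of case0, case1, case2, case3, plate below 0.02 m/s).
It fails at once if a bystander is shifted more than 50 mm (distance of any of die, ring_token, stopper, meeple, dice_cup, card_box, pawn from where it was at the start of the episode above 0.05 m).
Of case0, case1, case2, case3 only 2 to 4 are there at a start; the rules pass over those that are not, and their reading is None.
At some moment in a run one of case0, case1, case2, case3 may be knocked a few centimetres aside while the robot is not near it.
It also fails if it takes over 210 s, if anything falls off the work surface, if the arm or the gripper's body presses on something with over 40 N, if the wrist force passes 120 N, or if a joint passes its speed limit or range.

ROBOT

A 6-joint arm with a two-finger parallel gripper is mounted at the origin on the work surface. World frame = base frame: x ahead of the robot, y to its left, z up, the work surface at z = 0. Lengths are in m, angles in degrees, forces in N, time in s.
With the tool pointing down it reaches from about 0.375 to 0.925 m from the base axis. Payload 5.7 kg.
Tool frame: the origin (TCP) lies between the finger pads; the fingertips stand 8 mm ahead of it and the grasp point (between the pads) lies 11 mm behind it; x points along the fingers, z is the direction in which the jaws open and shut, and the axes are right-handed (so a half turn about x gives the same grasp; the last joint's range is limited). The gripper opens to 85 mm and grips with 20 to 120 N. Pads are 22 mm wide; open, the fingers measure 114 mm over their backs; the gripper's body (76 mm by 85 mm) begins 54 mm behind the grasp point. The pads swing forward as they close: fully open they stand 13 mm farther back than shut.
Start: joints at [-69.964, 20.558, 86.54, -0, 72.909, -6.595], TCP at [0.269, -0.536, 0.239] pointing down, gripper open.
Joint ranges: [-170.27, 170.27], [-57.76, 135], [12.27, 136.19], [-55.21, 235.2], [11.17, 155.16], [-170.74, 170.74]. Speed limits (degrees/s): [136.94, 136.94, 180, 180, 180, 180].

INTERFACE

Orientations are given as a 3x3 rotation matrix whose columns are the frame's x, y, z axes.
In Python, from bench import robot gives the robot as it stands.
- The arm moves only by the shell command python3 -m pendant 'ROWS' [FORCE]. ROWS is JSON, one flat list of numbers, 7 for each row, row after row: the turn, a rotation vector about the tool's x, y, z in degrees, then the shift along the tool's x, y, z in m, then the finger opening in m, from 0 to 0.0854. In form: [wx, wy, wz, dx, dy, dz, fingers, wx, wy, wz, dx, dy, dz, fingers, ...]. A call has 1 to 5 rows; each row shifts and turns the commanded pose from where the row before left it, along the tool's axes as they then stand; what a row does not reach is not made up. A row lasts 1/12 s, in which the tool goes at most 41.7 mm and 7.16 degrees, less where a joint would pass 70% of its speed; a pose out of reach is approached as far as the arm can. A call with a gripper value outside its range is refused whole. The fingers move at their own pace and stop on an object; FORCE is the grip in N (left out, the last holds). Time passes only in rows, so rows that do not move let the fingers close. It gives the time, the measured TCP pose, the force and the opening at its end, in the units of the state.
- robot.get_obs(): the state, without advancing time (a new reading comes with each control period).
- robot.read_camera(name): name is "scene" or "top" or "wrist"; returns a dict with "frame" (480x640x3 uint8, red, green, blue), "mtx" (3x3 intrinsics, pixels), "R" (3x3) and "t" (3): a world point X has camera coordinates R X + t. Camera axes: x right, y down, z forward; pixel columns grow to the right and rows downward; lengths in m; the calibration is good to about 2 mm. A picture is of the moment at which its call begins. There is no depth.
- robot.sign_off(): hands the job in, once; it reports no verdict.
The state is a dict: "time_s": time; "q": joint angles; "joint_velocities": joint speeds; "effort": joint torques, N m; "tcp_pos": TCP position; "tool_rot": TCP orientation; "wrist_force": force on the tool from outside, world axes, zero at the start; "torque": the same for the moment, N m; "opening": finger opening in m.
Only numpy, scipy, OpenCV 4.12 (cv2) and the standard library are available. Lean on these libraries where they do the work, as an engineer would, in place of code of your own. Each camera call takes 0.05 s, during which the arm holds its last target.

## Working session

There is one attempt and no reset: what is moved stays moved. The work goes in short steps, Python scripts to look and compute and a shell command to move; the robot and the scene stay as the last step left them, time stands still between calls to the robot, and variables do not carry over. Pictures are saved under pics/ and viewed, and the job is handed in when it is done.

```bash
ls -la; mkdir -p pics; cat > h.py <<'E'
import numpy as np, cv2
from bench import robot
def snap(name,fn):
    c=robot.read_camera(name); cv2.imwrite('pics/'+fn,cv2.cvtColor(c['frame'],cv2.COLOR_RGB2BGR)); np.savez('pics/'+fn+'.npz',**{k:np.array(v) for k,v in c.items()}); return c
def load(fn):
    d=np.load('pics/'+fn+'.npz'); return {k:d[k] for k in d}
def ray(c,u,v):
    R=np.array(c['R']);t=np.array(c['t']);K=np.array(c['mtx'])
    d=R.T@np.linalg.solve(K,[u,v,1.]); o=-R.T@t; return o,d
def pt(c,u,v,z):
    o,d=ray(c,u,v); return o+d*(z-o[2])/d[2]
def proj(c,X):
    p=np.array(c['mtx'])@(np.array(c['R'])@np.array(X)+np.array(c['t'])); return p[:2]/p[2]
def st():
    o=robot.get_obs(); print({k:np.round(np.array(v),4).tolist() for k,v in o.items()})
E
python3 - <<'E'
from h import *
for n in ['scene','top','wrist']:
    c=snap(n,n+'0.png'); print(n,np.round(c['mtx'],1).tolist(),np.round(-np.array(c['R']).T@c['t'],3),np.round(c['R'],2).tolist())
st()
E
```

```text
total 12
drwxr-xr-x  3 agent agent 4096 Dec  7 16:12 .
drwxr-xr-x 23 root  root  4096 Dec  7 16:12 ..
drwxr-xr-x  2 agent agent 4096 Dec  7 16:12 pics
scene [[449.8, 0.0, 315.9], [0.0, 449.8, 249.2], [0.0, 0.0, 1.0]] [1.278 0.414 0.775] [[-0.51, 0.86, 0.01], [0.57, 0.35, -0.74], [-0.64, -0.37, -0.67]]
top [[487.7, 0.0, 319.5], [0.0, 487.7, 234.1], [0.0, 0.0, 1.0]] [4.090e-01 1.000e-03 1.136e+00] [[-0.01, -1.0, -0.01], [-0.98, 0.01, -0.18], [0.18, 0.0, -0.98]]
wrist [[390.0, 0.0, 319.1], [0.0, 390.0, 241.1], [0.0, 0.0, 1.0]] [ 0.344 -0.498  0.373] [[0.45, -0.89, -0.0], [-0.85, -0.42, 0.33], [-0.29, -0.14, -0.95]]
{'time_s': 0.15, 'q': [-69.9646, 20.5901, 86.5835, 0.0002, 72.9096, -6.596], 'joint_velocities': [0.0406, -0.0965, -0.1327, -0.0347, -0.0303, -0.0116], 'effort': [0.0017, -52.803, -27.8932, -0.0002, 0.0083, 0.0], 'tcp_pos': [0.2688, -0.5359, 0.2386], 'tool_rot': [[-0.0005, 0.8939, 0.4482], [0.0014, 0.4482, -0.8939], [-1.0, 0.0002, -0.0014]], 'wrist_force': [0.4393, -0.6669, 0.3814], 'torque': [-0.0008, 0.0188, -0.0089], 'opening': 0.0853}
```

View pics/top0.png

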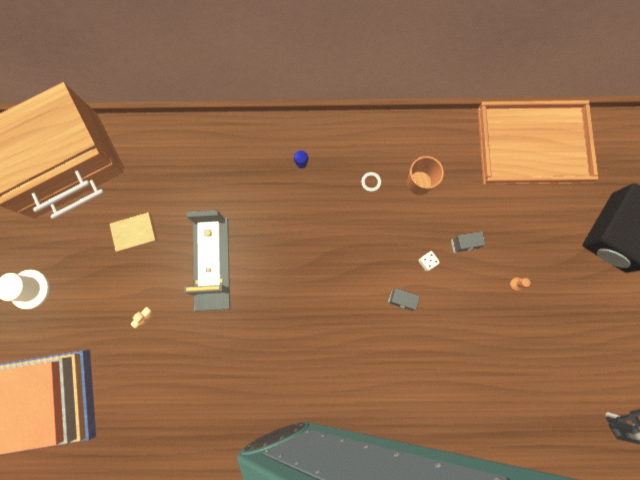

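View pics/scene0.png

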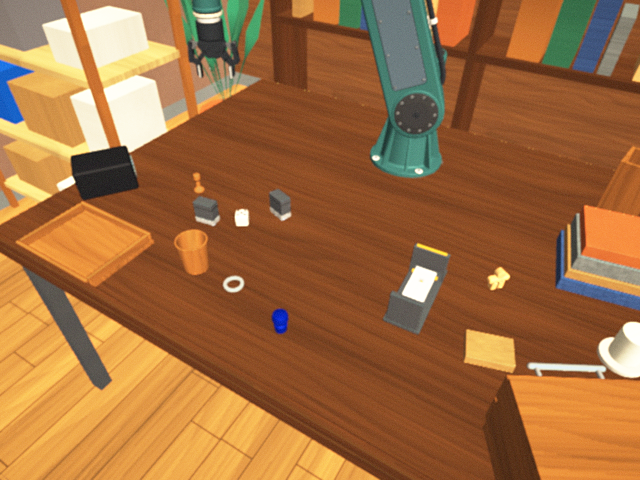

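View pics/wrist0.png

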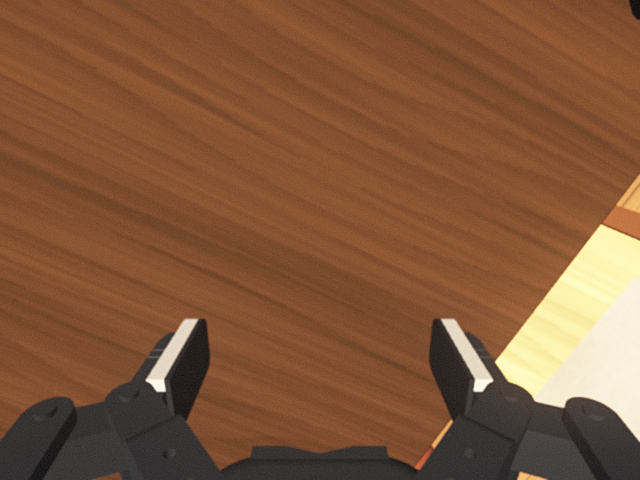

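```bash
python3 - <<'E'
from h import *
c=load('top0.png')
for n,u,v,z in [('wall top L',189,213,.09),('wall top R',217,212,.09),('bar L',187,290,.094),('bar R',222,288,.094),('hole big',208,233,.034),('hole small',208,269,.034),('foot FR',229,308,.01),('foot FL',195,310,.01),('foot BR',227,219,.01),('caseA',469,242,.064),('caseB',404,299,.064),('die',429,261,.03),('ring',371,182,0),('cup',426,172,.085),('pawn',520,283,.02),('meeple',141,317,.03),('cardL',133,232,.02),('stopper',301,158,.03)]:
    print(n,np.round(pt(c,u,v,z),3))
f=c['frame']
a=cv2.resize(f[195:325,170:250],None,fx=4.5,fy=4.5,interpolation=cv2.INTER_CUBIC)
b=cv2.resize(f[225:315,380:495],None,fx=3.6,fy=3.6,interpolation=cv2.INTER_CUBIC)
im=np.zeros((590,790,3),np.uint8); im[:585,:360]=a; im[:b.shape[0],370:370+b.shape[1]]=b
cv2.imwrite('pics/z0.png',im[:,:,::-1])
E
```

```text
wall top L [0.656 0.293 0.09 ]
wall top R [0.657 0.231 0.09 ]
bar L [0.486 0.289 0.094]
bar R [0.49  0.214 0.094]
hole big [0.621 0.262 0.034]
hole small [0.538 0.26  0.034]
foot FR [0.451 0.214 0.01 ]
foot FL [0.447 0.292 0.01 ]
foot BR [0.659 0.224 0.01 ]
caseA [ 0.589 -0.327  0.064]
caseB [ 0.464 -0.177  0.064]
die [ 0.551 -0.243  0.03 ]
ring [ 0.749 -0.12   0.   ]
cup [ 0.745 -0.235  0.085]
pawn [ 0.5  -0.45  0.02]
meeple [0.432 0.408 0.03 ]
cardL [0.628 0.441 0.02 ]
stopper [0.801 0.048 0.03 ]
```

View pics/z0.png

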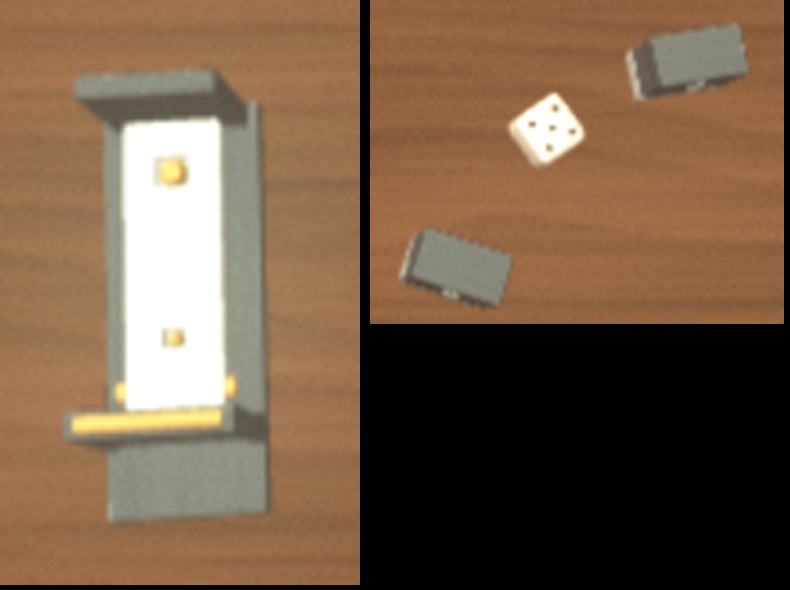

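```bash
cat >> h.py <<'E'
from scipy.linalg import logm
from scipy.spatial.transform import Rotation as Ro
def tool(yaw,tilt=0):
    """yaw deg of tool z axis, tool pointing down; tilt about tool z (deg)"""
    a=np.radians(yaw); z=np.array([np.cos(a),np.sin(a),0]); x=np.array([0,0,-1.]); y=np.cross(z,x)
    R=np.c_[x,y,z]; return R@Ro.from_euler('z',tilt,degrees=True).as_matrix()
def plan(p,R=None,n=None,vmax=.040,wmax=7.0,start=None):
    o=robot.get_obs(); p0=np.array(o['tcp_pos']);R0=np.array(o['tool_rot'])
    if start is not None: p0,R0=start
    if R is None: R=R0
    w=Ro.from_matrix(R0.T@R).as_rotvec(degrees=True); d=R0.T@(np.array(p)-p0)
    if n is None: n=int(max(np.ceil(np.linalg.norm(d)/vmax),np.ceil(np.linalg.norm(w)/wmax),1))
    T=np.eye(4);T[:3,:3]=R0.T@R;T[:3,3]=d
    L=np.real(logm(T))/n
    from scipy.linalg import expm
    S=expm(L); ws=Ro.from_matrix(S[:3,:3]).as_rotvec(degrees=True)
    print('n',n,'w',np.round(ws,2),'d',np.round(S[:3,3],4),'| total w',np.round(w,2),'d',np.round(d,4)); return n
E
python3 - <<'E'
from h import *
o=robot.get_obs();p0=np.array(o['tcp_pos']);R0=np.array(o['tool_rot'])
plan([.571,.26,.30],tool(-90))
E
python3 -m pendant --help | head -20
```

```text
n 22 w [ 1.21 -0.    0.  ] d [-0.0028  0.0222 -0.0321] | total w [ 2.663e+01 -8.000e-02  1.000e-02] d [-0.0604  0.6269 -0.576 ]invalid input: not JSON, or not a number
```

```bash
python3 -m pendant '[0,0,0,-0.0028,0.0285,-0.0262,0.085,0,0,0,-0.0028,0.0285,-0.0262,0.085,0,0,0,-0.0028,0.0285,-0.0262,0.085,0,0,0,-0.0028,0.0285,-0.0262,0.085,0,0,0,-0.0028,0.0285,-0.0262,0.085]' 20
python3 -m pendant '[0,0,0,-0.0028,0.0285,-0.0262,0.085,0,0,0,-0.0028,0.0285,-0.0262,0.085,0,0,0,-0.0028,0.0285,-0.0262,0.085,0,0,0,-0.0028,0.0285,-0.0262,0.085,0,0,0,-0.0028,0.0285,-0.0262,0.085]'
python3 -m pendant '[0,0,0,-0.0028,0.0285,-0.0262,0.085,0,0,0,-0.0028,0.0285,-0.0262,0.085,0,0,0,-0.0028,0.0285,-0.0262,0.085,0,0,0,-0.0028,0.0285,-0.0262,0.085,0,0,0,-0.0028,0.0285,-0.0262,0.085]'
python3 -m pendant '[0,0,0,-0.0028,0.0285,-0.0262,0.085,0,0,0,-0.0028,0.0285,-0.0262,0.085,0,0,0,-0.0028,0.0285,-0.0262,0.085,0,0,0,-0.0028,0.0285,-0.0262,0.085,0,0,0,-0.0028,0.0285,-0.0262,0.085]'
python3 -m pendant '[0,0,0,-0.0028,0.0285,-0.0262,0.085,0,0,0,-0.0028,0.0285,-0.0262,0.085,6.6,0,0,0,0,0,0.085,6.6,0,0,0,0,0,0.085,6.6,0,0,0,0,0,0.085]'
python3 -m pendant '[6.6,0,0,0,0,0,0.085,0,0,0,0,0,0,0.085]'
python3 - <<'E'
from h import *
st(); snap('wrist','w1.png')
E
```

```text
time_s: 0.57
tcp_pos: [0.3377, -0.3535, 0.2531]
tool_rot: [[-0.0, 0.894, 0.448], [0.001, 0.448, -0.894], [-1.0, 0.0, -0.001]]
wrist_force: [0.6, 0.9, -0.1]
opening: 0.0848
time_s: 0.98
tcp_pos: [0.4063, -0.1725, 0.2674]
tool_rot: [[0.0, 0.894, 0.448], [0.0, 0.448, -0.894], [-1.0, 0.0, -0.0]]
wrist_force: [0.5, 0.5, -1.0]
opening: 0.0849
time_s: 1.4
tcp_pos: [0.475, 0.0086, 0.2814]
tool_rot: [[-0.0, 0.894, 0.448], [0.0, 0.448, -0.894], [-1.0, -0.0, -0.0]]
wrist_force: [1.8, -0.7, -0.8]
opening: 0.0851
time_s: 1.82
tcp_pos: [0.5436, 0.1896, 0.2952]
tool_rot: [[-0.0, 0.894, 0.449], [-0.0, 0.449, -0.894], [-1.0, -0.0, -0.0]]
wrist_force: [0.3, -0.1, -0.1]
opening: 0.0849
time_s: 2.23
tcp_pos: [0.5708, 0.261, 0.3002]
tool_rot: [[-0.001, 0.993, 0.115], [-0.0, 0.115, -0.993], [-1.0, -0.001, 0.0]]
wrist_force: [0.1, -0.1, -0.0]
opening: 0.085
time_s: 2.4
tcp_pos: [0.5708, 0.2601, 0.3004]
tool_rot: [[-0.001, 1.0, 0.0], [-0.0, 0.0, -1.0], [-1.0, -0.001, 0.0]]
wrist_force: [0.2, 1.0, -0.0]
opening: 0.0852
{'time_s': 2.4, 'q': [18.1882, 20.239, 78.2185, 0.0053, 81.598, 108.1704], 'joint_velocities': [-0.1566, -0.1678, 0.0653, 0.0513, -0.0393, -11.3167], 'effort': [0.1463, -54.6043, -30.2318, 0.0079, 0.0015, 1.6336], 'tcp_pos': [0.5708, 0.2601, 0.3004], 'tool_rot': [[-0.0009, 1.0, 0.0003], [-0.0002, 0.0003, -1.0], [-1.0, -0.0009, 0.0002]], 'wrist_force': [0.2079, 1.0381, -0.0264], 'torque': [0.0053, 0.013, 0.0239], 'opening': 0.0852}
```

View pics/w1.png

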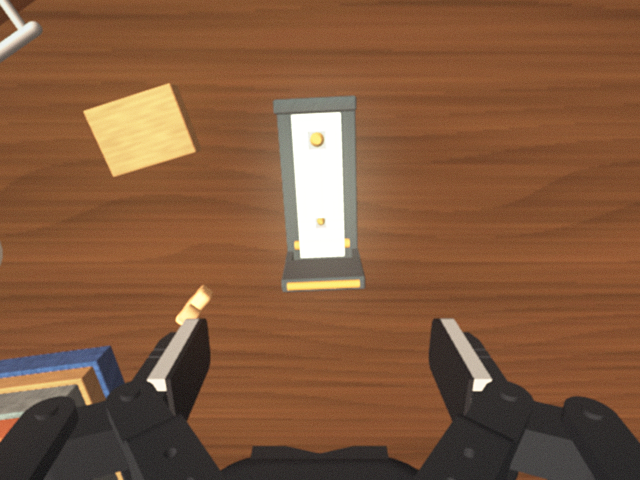

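```bash
python3 - <<'E'
from h import *
for fn,off,sc in [('w1.png',(85,265,260,380),4.5)]:
    c=load(fn); f=c['frame']
    m=((f.min(2)>190)).astype(np.uint8); m[:90]=0;m[265:]=0;m[:,:270]=0;m[:,370:]=0
    cs,_=cv2.findContours(m,0,1); k=max(cs,key=cv2.contourArea)
    # plate contour points on z=.034
    P=np.array([pt(c,u,v,.034)[:2] for [[u,v]] in cv2.approxPolyDP(cv2.convexHull(k),2,True)]);print(np.round(P,4))
    Q=np.array([pt(c,u,v,.034)[:2]*1000 for [[u,v]] in k],np.float32); print(cv2.minAreaRect(Q))
    g=f.astype(int); y=((g[:,:,0]-g[:,:,2]>70)&(g[:,:,0]>170)).astype(np.uint8); y[:120]=0;y[300:]=0;y[:,:270]=0;y[:,:270]=0;y[:,370:]=0
    n,l,s,ce=cv2.connectedComponentsWithStats(y)
    for i in range(1,n):
        if s[i,4]>8: print(s[i],ce[i],np.round(pt(c,*ce[i],.032),4),np.round(pt(c,*ce[i],.094),4))
    r0,r1,c0,c1=85,300,260,380
    cv2.imwrite('pics/z1.png',cv2.resize(f[r0:r1,c0:c1,::-1],None,fx=2.7,fy=2.7,interpolation=cv2.INTER_CUBIC))
E
```

```text
[[0.6495 0.2412]
 [0.5    0.2333]
 [0.4977 0.2818]
 [0.6467 0.2881]]
((573.2388305664062, 260.7803955078125), (151.38006591796875, 49.581260681152344), 2.6902503967285156)
[310 132  14  14 145] [316.24137931 138.64827586] [0.6241 0.2635 0.032 ] [0.6289 0.2631 0.094 ]
[317 218   7   7  42] [320.30952381 220.85714286] [0.5385 0.2594 0.032 ] [0.5564 0.2596 0.094 ]
[345 238   5  10  48] [346.91666667 242.5       ] [0.5139 0.2303 0.032 ] [0.5356 0.2349 0.094 ]
[294 240   6  10  48] [296.25 245.  ] [0.511  0.2858 0.032 ] [0.5331 0.2819 0.094 ]
[287 279  73  12 625] [323.0752 284.4752] [0.4634 0.2562 0.032 ] [0.4928 0.2569 0.094 ]
```

View pics/z1.png

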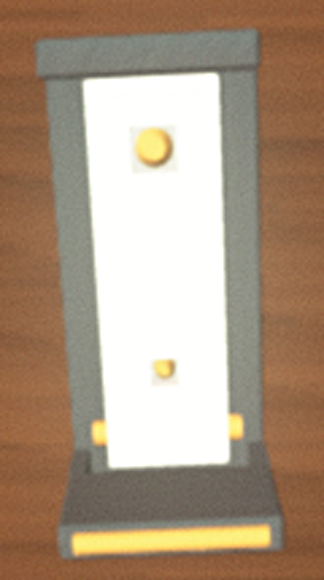

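```bash
python3 - <<'E'
from h import *
c=load('w1.png')
for u,v in [(322,257),(322,259)]: print(np.round((pt(c,u,v,.037)-[.574,.261,0]),4))
plan([.519,.2584,.065],tool(-87.3))
E
```

```text
[-0.0752 -0.0035  0.037 ]
[-0.0775 -0.0035  0.037 ]
n 7 w [-0.33  0.    0.01] d [ 0.0336 -0.0074  0.0001] | total w [-2.33  0.01  0.05] d [ 0.2356 -0.0516  0.0012]
```

```bash
python3 -m pendant '[-0.5,0,0,0.03,-0.0065,0,0.062,-0.5,0,0,0.03,-0.0065,0,0.062,-0.5,0,0,0.03,-0.0065,0,0.062,-0.5,0,0,0.03,-0.0065,0,0.062,-0.4,0,0,0.03,-0.0065,0,0.062]'
python3 -m pendant '[0,0,0,0.03,-0.0065,0,0.062,0,0,0,0.03,-0.0065,0,0.062,0,0,0,0.024,-0.0065,0,0.062,0,0,0,0,0,0,0.062]'
python3 - <<'E'
from h import *
st(); snap('wrist','w2.png'); plan([.519,.2584,.065],tool(-87.3))
E
```

```text
time_s: 2.87
tcp_pos: [0.5381, 0.2591, 0.1498]
tool_rot: [[0.0, 0.999, 0.05], [0.0, 0.05, -0.999], [-1.0, 0.0, -0.0]]
wrist_force: [0.8, 0.2, -0.3]
opening: 0.0618
time_s: 3.2
tcp_pos: [0.5139, 0.2567, 0.0623]
tool_rot: [[-0.01, 0.999, 0.05], [-0.003, 0.049, -0.999], [-1.0, -0.01, 0.003]]
wrist_force: [-1.0, -1.4, -0.9]
opening: 0.062
{'time_s': 3.2, 'q': [19.6449, 30.8517, 99.0428, 0.0141, 50.711, 106.7993], 'joint_velocities': [-0.1657, -2.951, -4.3023, -0.1461, 5.0049, 0.4178], 'effort': [-0.2421, -56.387, -21.4453, 0.0042, -1.3676, 0.0523], 'tcp_pos': [0.5139, 0.2567, 0.0623], 'tool_rot': [[-0.01, 0.9987, 0.0495], [-0.0034, 0.0495, -0.9988], [-0.9999, -0.0102, 0.0029]], 'wrist_force': [-0.9775, -1.3843, -0.9152], 'torque': [-0.0226, -0.0548, 0.01], 'opening': 0.062}
n 1 w [0.1  0.1  0.36] d [-0.0003  0.0028 -0.0009] | total w [0.1  0.1  0.36] d [-0.0003  0.0028 -0.0009]
```

View pics/w2.png

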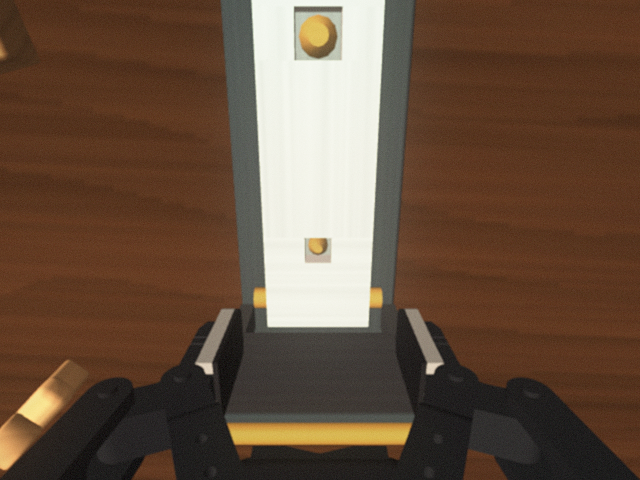

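```bash
python3 -m pendant '[0,0,0,0,-0.003,0,0.062,0,0,0,0,-0.004,0,0.062,0,0,0,0,-0.004,0,0.062,0,0,0,0,-0.002,0,0.062,0,0,0,0,0,0,0.062]'
python3 - <<'E'
from h import *
plan([.574,.261,.065],tool(-87.3))
E
```

```text
time_s: 3.67
tcp_pos: [0.507, 0.2582, 0.0684]
tool_rot: [[0.003, 0.999, 0.046], [0.001, 0.046, -0.999], [-1.0, 0.003, -0.001]]
wrist_force: [0.7, 0.3, 0.7]
opening: 0.0623
n 2 w [-0.02 -0.03 -0.09] d [0.0018 0.0335 0.0002] | total w [-0.04 -0.05 -0.18] d [0.0036 0.067  0.0003]
```

```bash
python3 -m pendant '[0,0,0,0,0.022,0,0.062,0,0,0,0,0.023,0,0.062,0,0,0,0,0.022,0,0.062,0,0,0,0.018,0,0,0.062,0,0,0,0.02,0,0,0.062]'
python3 -m pendant '[0,0,0,0,0,0,0.062,0,0,0,0,0,0,0.062]'
python3 - <<'E'
from h import *
snap('wrist','w3.png'); plan([.574,.261,.03],tool(-87.3))
E
```

```text
time_s: 4.08
tcp_pos: [0.5767, 0.2616, 0.0306]
tool_rot: [[0.006, 0.999, 0.045], [0.002, 0.045, -0.999], [-1.0, 0.006, -0.002]]
wrist_force: [-0.8, -1.2, -0.2]
opening: 0.0621
time_s: 4.25
tcp_pos: [0.5717, 0.2605, 0.0283]
tool_rot: [[-0.003, 0.999, 0.046], [-0.001, 0.046, -0.999], [-1.0, -0.003, 0.001]]
wrist_force: [-0.0, -0.6, 0.4]
opening: 0.0624
n 1 w [-0.06  0.01  0.05] d [-0.0008  0.0014 -0.0001] | total w [-0.06  0.01  0.05] d [-0.0008  0.0014 -0.0001]
```

View pics/w3.png

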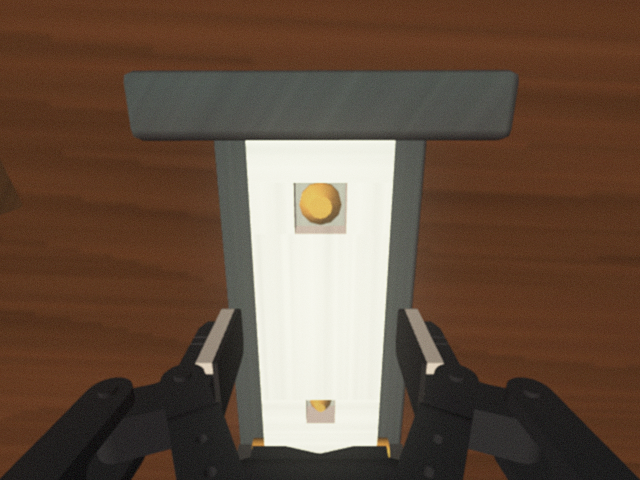

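```bash
python3 -m pendant '[0,0,0,0,0,0,0.04,0,0,0,0,0,0,0.04,0,0,0,0,0,0,0.04,0,0,0,0,0,0,0.04,0,0,0,0,0,0,0.04]' 60
python3 -m pendant '[0,0,0,0,0,0,0.04,0,0,0,-0.004,0,0,0.04,0,0,0,-0.006,0,0,0.04,0,0,0,-0.008,0,0,0.04,0,0,0,-0.01,0,0,0.04]'
python3 - <<'E'
from h import *
c=load('w3.png'); print(np.round(pt(c,320,209,.034),4),np.round(pt(c,320,411,.034),4), np.round(pt(c,320,139,.034),4))
st(); snap('wrist','w4.png')
E
```

```text
time_s: 4.72
tcp_pos: [0.5737, 0.2612, 0.0306]
tool_rot: [[0.002, 0.999, 0.046], [0.001, 0.046, -0.999], [-1.0, 0.002, -0.001]]
wrist_force: [-1.6, 0.6, 7.5]
opening: 0.0464
time_s: 5.13
tcp_pos: [0.5725, 0.2607, 0.0573]
tool_rot: [[-0.001, 0.999, 0.046], [-0.0, 0.046, -0.999], [-1.0, -0.001, 0.0]]
wrist_force: [0.4, -0.4, -2.8]
opening: 0.0463
[0.6228 0.263  0.034 ] [0.5373 0.2591 0.034 ] [0.6458 0.2641 0.034 ]
{'time_s': 5.1333, 'q': [18.1946, 34.3614, 92.3075, 0.0075, 53.392, 105.558], 'joint_velocities': [0.0484, -9.8461, -4.4693, -0.1035, 13.6708, -0.0392], 'effort': [0.0023, -60.7235, -20.9398, 0.0021, -0.3776, -0.0001], 'tcp_pos': [0.5725, 0.2607, 0.0573], 'tool_rot': [[-0.001, 0.9989, 0.0459], [-0.0002, 0.0459, -0.9989], [-1.0, -0.0011, 0.0002]], 'wrist_force': [0.4172, -0.3565, -2.846], 'torque': [0.0009, -0.015, 0.0379], 'opening': 0.0463}
```

View pics/w4.png

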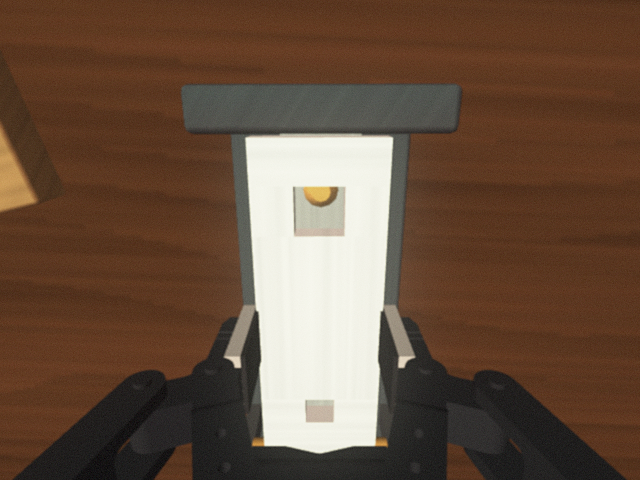

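```bash
python3 - <<'E'
from h import *
plan([.573,.261,.135],tool(-87.3))
plan([.49,.01,.135],tool(-90),start=(np.array([.573,.261,.135]),tool(-87.3)))
E
python3 -m pendant '[0,0,0,-0.015,0,0,0.04,0,0,0,-0.02,0,0,0.04,0,0,0,-0.02,0,0,0.04,0,0,0,-0.017,0,0,0.04,0,0,0,-0.005,0,0,0.04]'
```

```text
n 2 w [-0.03 -0.02 -0.07] d [-0.0377 -0.0004  0.0001] | total w [-0.06 -0.04 -0.14] d [-0.0753 -0.0009  0.0002]
n 7 w [0.39 0.   0.  ] d [ 0.     -0.0128  0.0355] | total w [2.7 0.  0. ] d [ 0.     -0.0947  0.2468]
time_s: 5.6
tcp_pos: [0.5749, 0.2615, 0.1374]
tool_rot: [[0.005, 0.999, 0.046], [0.002, 0.046, -0.999], [-1.0, 0.005, -0.002]]
wrist_force: [1.3, 0.5, -2.2]
opening: 0.0465
```

```bash
python3 -m pendant '[0.2,0,0,0,-0.005,0.014,0.04,0.25,0,0,0,-0.01,0.026,0.04,0.3,0,0,0,-0.01,0.028,0.04,0.3,0,0,0,-0.011,0.028,0.04,0.3,0,0,0,-0.011,0.028,0.04]'
python3 -m pendant '[0.3,0,0,0,-0.011,0.028,0.04,0.3,0,0,0,-0.01,0.028,0.04,0.3,0,0,0,-0.01,0.028,0.04,0.25,0,0,0,-0.01,0.026,0.04,0.2,0,0,0,-0.006,0.013,0.04]'
python3 -m pendant '[0,0,0,0.02,0,0,0.04,0,0,0,0.03,0,0,0.04,0,0,0,0.03,0,0,0.04,0,0,0,0.03,0,0,0.04,0,0,0,0.008,0,0,0.04]'
python3 -m pendant '[0,0,0,0,0,0,0.04]'
python3 - <<'E'
from h import *
st(); snap('wrist','w5.png')
E
```

```text
time_s: 6.02
tcp_pos: [0.5288, 0.1335, 0.1329]
tool_rot: [[-0.002, 1.0, 0.023], [-0.001, 0.023, -1.0], [-1.0, -0.002, 0.0]]
wrist_force: [0.8, -0.3, -2.2]
opening: 0.0463
time_s: 6.43
tcp_pos: [0.4825, 0.0089, 0.133]
tool_rot: [[-0.003, 1.0, -0.003], [-0.001, -0.003, -1.0], [-1.0, -0.003, 0.001]]
wrist_force: [-0.2, -0.1, -2.3]
opening: 0.0461
time_s: 6.85
tcp_pos: [0.4814, 0.0115, 0.0122]
tool_rot: [[-0.007, 1.0, -0.002], [0.001, -0.002, -1.0], [-1.0, -0.007, -0.001]]
wrist_force: [-1.2, 0.3, -1.6]
opening: 0.046
time_s: 6.93
tcp_pos: [0.4822, 0.0116, 0.0137]
tool_rot: [[-0.006, 1.0, -0.002], [0.001, -0.002, -1.0], [-1.0, -0.006, -0.001]]
wrist_force: [-0.6, 0.2, -1.5]
opening: 0.0461
{'time_s': 6.9333, 'q': [-6.8329, 30.5157, 112.7454, -0.0015, 37.1134, 83.2577], 'joint_velocities': [0.1878, -3.2965, -2.1438, 0.0769, 2.3636, 0.1588], 'effort': [-0.2107, -47.7944, -12.6877, -0.0093, -0.4889, -0.0043], 'tcp_pos': [0.4822, 0.0116, 0.0137], 'tool_rot': [[-0.0065, 1.0, -0.0016], [0.0008, -0.0016, -1.0], [-1.0, -0.0065, -0.0008]], 'wrist_force': [-0.6187, 0.2334, -1.49], 'torque': [-0.0091, -0.0103, -0.0561], 'opening': 0.0461}
```

View pics/w5.png

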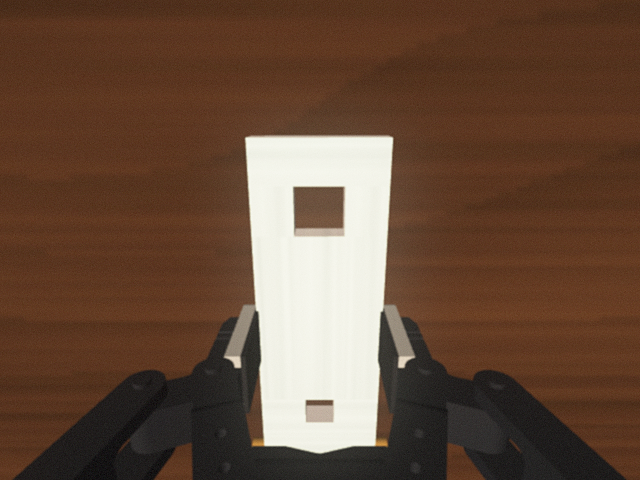

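```bash
python3 -m pendant '[0,0,0.3,0.004,0,0,0.04,0,0,0,0.002,0,0,0.04,0,0,0,0,0,0,0.04,0,0,0,0,0,0,0.07,0,0,0,0,0,0,0.07]'
python3 -m pendant '[0,0,0,-0.004,0,0,0.072,0,0,0,0,-0.015,0,0.072,0,0,0,0,-0.025,0,0.072,0,0,0,0,-0.02,0,0.072,0,0,0,0,0,0,0.072]'
python3 -m pendant '[0,0,0,0,0,0,0.072,0,0,0,0,0,0,0.072]'
python3 - <<'E'
from h import *
st(); snap('wrist','w6.png')
E
```

```text
time_s: 7.4
tcp_pos: [0.486, 0.0116, 0.0108]
tool_rot: [[0.007, 1.0, -0.001], [-0.0, -0.001, -1.0], [-1.0, 0.007, 0.0]]
wrist_force: [-0.5, -0.5, -0.0]
opening: 0.0688
time_s: 7.82
tcp_pos: [0.4191, 0.0124, 0.0137]
tool_rot: [[-0.002, 1.0, -0.001], [0.001, -0.001, -1.0], [-1.0, -0.002, -0.001]]
wrist_force: [-0.8, 0.2, -0.2]
opening: 0.0721
time_s: 7.98
tcp_pos: [0.4267, 0.0116, 0.0142]
tool_rot: [[0.008, 1.0, -0.001], [-0.0, -0.001, -1.0], [-1.0, 0.008, 0.0]]
wrist_force: [0.8, -0.8, 1.1]
opening: 0.0723
{'time_s': 7.9833, 'q': [-7.7786, 27.8839, 120.3851, 0.0918, 31.2917, 82.2185], 'joint_velocities': [0.0655, 0.3697, -1.2944, 0.0139, -0.0925, 0.0231], 'effort': [0.082, -42.9285, -8.5733, 0.0008, 0.1592, -0.002], 'tcp_pos': [0.4267, 0.0116, 0.0142], 'tool_rot': [[0.0077, 1.0, -0.0013], [-0.0002, -0.0013, -1.0], [-1.0, 0.0077, 0.0002]], 'wrist_force': [0.7876, -0.7692, 1.0561], 'torque': [-0.0376, -0.0065, 0.0679], 'opening': 0.0723}
```

View pics/w6.png

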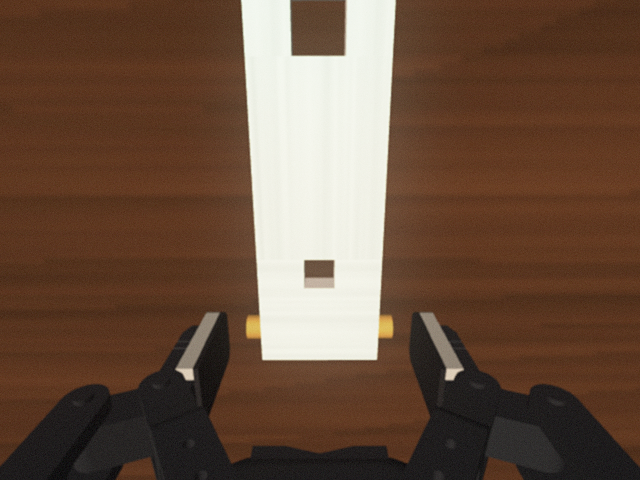

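```bash
python3 - <<'E'
from h import *
c=load('w6.png')
print(np.round([pt(c,252,327,.009),pt(c,386,326,.009),pt(c,319,269,.01)],4))
print(proj(c,np.array([.4267,.0116,.0142])),proj(c,[.4267,.0116,.0062]))
E
```

```text
[[ 0.4253  0.0396  0.009 ]
 [ 0.4257 -0.0153  0.009 ]
 [ 0.4514  0.012   0.01  ]]
[320.24434402 330.7374175 ] [320.19616772 320.41315221]
```

```bash
python3 -m pendant '[0,0,0,0.004,-0.001,0,0.06,0,0,0,0,0,0,0.05,0,0,0,0,0,0,0.05,0,0,0,0,0,0,0.05,0,0,0,0,0,0,0.05]' 20
python3 -m pendant '[0,0,0,0,0,0,0.05,0,0,0,-0.005,0,0,0.05,0,0,0,-0.01,0,0,0.05,0,0,0,-0.015,0.002,0,0.05,0,0,0,-0.015,0.004,0,0.05]'
python3 - <<'E'
from h import *
st(); snap('wrist','w7.png');snap('scene','s7.png')
f=load('s7.png')['frame'][60:330,260:520]; cv2.imwrite('pics/s7z.png',cv2.resize(f[:,:,::-1],None,fx=2.2,fy=2.2,interpolation=cv2.INTER_CUBIC))
E
```

```text
time_s: 8.45
tcp_pos: [0.4263, 0.0115, 0.0098]
tool_rot: [[0.008, 1.0, -0.001], [-0.0, -0.001, -1.0], [-1.0, 0.008, 0.0]]
wrist_force: [0.7, -0.1, 6.1]
opening: 0.058
time_s: 8.87
tcp_pos: [0.4288, 0.0119, 0.0547]
tool_rot: [[0.002, 1.0, -0.001], [0.0, -0.001, -1.0], [-1.0, 0.002, -0.0]]
wrist_force: [1.3, -0.4, -1.1]
opening: 0.0579
{'time_s': 8.8667, 'q': [-7.6915, 23.1386, 118.3187, 0.0711, 38.4124, 82.3213], 'joint_velocities': [0.8787, -19.3848, -14.1842, -0.0152, 32.495, 0.8431], 'effort': [-0.1066, -39.7283, -12.6422, 0.0, -0.7706, -0.0296], 'tcp_pos': [0.4288, 0.0119, 0.0547], 'tool_rot': [[0.0024, 1.0, -0.0012], [0.0005, -0.0012, -1.0], [-1.0, 0.0024, -0.0005]], 'wrist_force': [1.3423, -0.4251, -1.0642], 'torque': [-0.0378, 0.0372, 0.0123], 'opening': 0.0579}
```

View pics/w7.png

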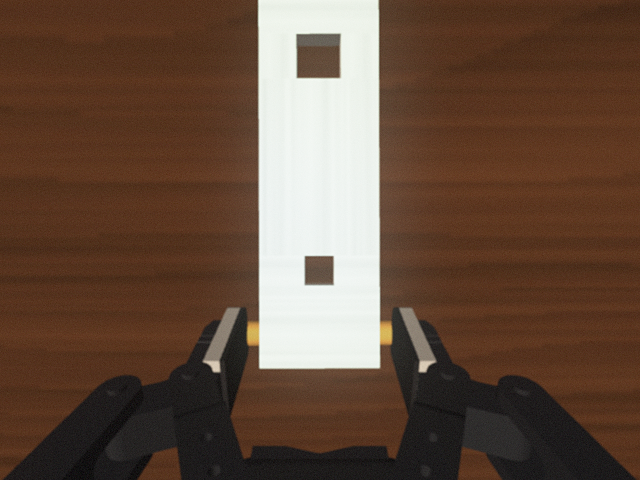

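View pics/s7z.png

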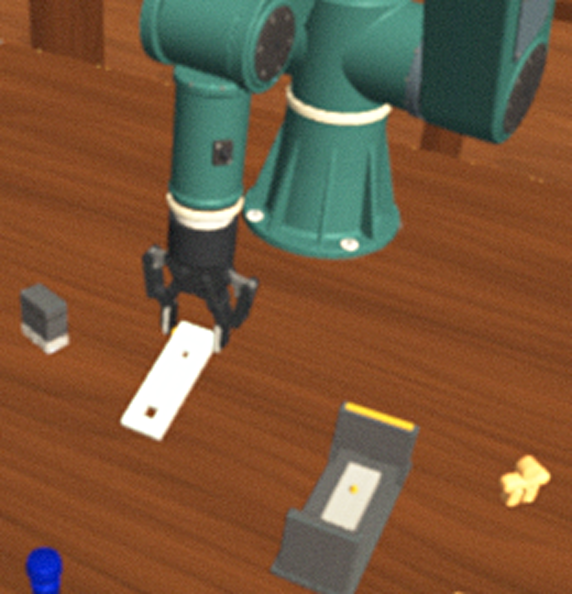

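```bash
python3 - <<'E'
from h import *
p=np.array([.4300,.0560]); px,pz=.5625,.0095
for a in [28,38,48,58,68,78,88,96,104,112,120,130,140,150,160,168]:
    t=np.radians(a); q=np.array([px-.136*np.cos(t),pz+.136*np.sin(t)]); d=q-p; print(a,np.round(q,3),'dx %.4f dy %.4f'%(-d[1],d[0])); p=q
E
```

```text
28 [0.442 0.073] dx -0.0173 dy 0.0124
38 [0.455 0.093] dx -0.0199 dy 0.0129
48 [0.471 0.111] dx -0.0173 dy 0.0162
58 [0.49  0.125] dx -0.0143 dy 0.0189
68 [0.512 0.136] dx -0.0108 dy 0.0211
78 [0.534 0.143] dx -0.0069 dy 0.0227
88 [0.558 0.145] dx -0.0029 dy 0.0235
96 [0.577 0.145] dx 0.0007 dy 0.0190
104 [0.595 0.141] dx 0.0033 dy 0.0187
112 [0.613 0.136] dx 0.0059 dy 0.0180
120 [0.63  0.127] dx 0.0083 dy 0.0171
130 [0.65  0.114] dx 0.0136 dy 0.0194
140 [0.667 0.097] dx 0.0168 dy 0.0168
150 [0.68  0.077] dx 0.0194 dy 0.0136
160 [0.69  0.056] dx 0.0215 dy 0.0100
168 [0.696 0.038] dx 0.0182 dy 0.0052
```

```bash
python3 -m pendant '[0,0,0,-0.017,0.012,0,0.05,0,0,0,-0.02,0.013,0,0.05,0,0,0,-0.017,0.016,0,0.05,0,0,0,-0.014,0.019,0,0.05,0,0,0,-0.011,0.021,0,0.05]'
python3 -m pendant '[0,0,0,-0.007,0.022,0,0.05,0,0,0,-0.003,0.02,0,0.05,0,0,0,0,0,0,0.05,0,0,0,0,0,0,0.05]'
python3 - <<'E'
from h import *
st(); snap('scene','s8.png')
f=load('s8.png')['frame'][60:330,240:500]; cv2.imwrite('pics/s8z.png',cv2.resize(f[:,:,::-1],None,fx=2.2,fy=2.2,interpolation=cv2.INTER_CUBIC))
E
```

```text
time_s: 9.38
tcp_pos: [0.5103, 0.0117, 0.1342]
tool_rot: [[0.004, 1.0, -0.001], [0.0, -0.001, -1.0], [-1.0, 0.004, -0.0]]
wrist_force: [-0.2, 0.7, -2.9]
opening: 0.0573
time_s: 9.72
tcp_pos: [0.5529, 0.0116, 0.1432]
tool_rot: [[0.004, 1.0, -0.001], [0.0, -0.001, -1.0], [-1.0, 0.004, -0.0]]
wrist_force: [-0.5, 0.3, -2.0]
opening: 0.0567
{'time_s': 9.7167, 'q': [-5.9834, 22.7234, 98.788, 0.0416, 58.2352, 84.0562], 'joint_velocities': [-0.0653, -0.7309, 3.1369, -0.0072, 0.7086, 0.0284], 'effort': [-0.0783, -51.3797, -24.8796, 0.0008, -0.2007, 0.0122], 'tcp_pos': [0.5529, 0.0116, 0.1432], 'tool_rot': [[0.0045, 1.0, -0.0011], [0.0002, -0.0011, -1.0], [-1.0, 0.0045, -0.0002]], 'wrist_force': [-0.5074, 0.2971, -2.0004], 'torque': [-0.0093, -0.0281, -0.0202], 'opening': 0.0567}
```

View pics/s8z.png

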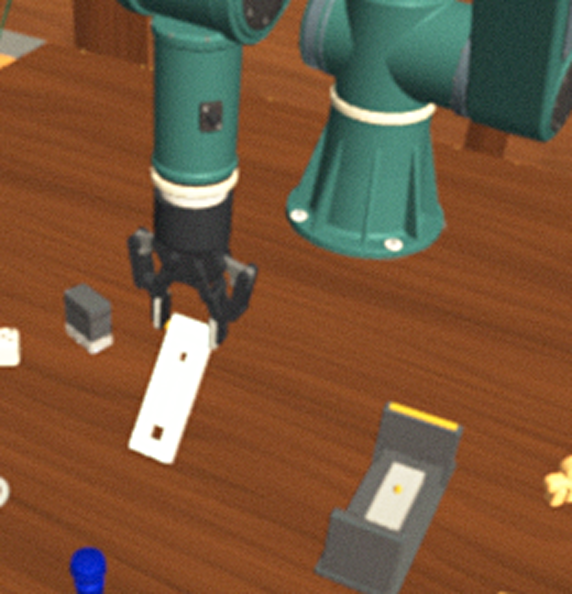

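```bash
python3 - <<'E'
from h import *
c=load('s8.png')
for u,v in [(131,449),(173,461),(172,316),(213,328)]:
    U,V=u/2.2+240,v/2.2+60
    o,d=ray(c,U,V); 
    for Y in ([.036] if u in(131,172) else [-.012]):
        s=(Y-o[1])/d[1]; print('y-plane',np.round(o+s*d,3),'z0',np.round(pt(c,U,V,0),3))
c=snap('wrist','w8.png')
E
```

```text
y-plane [0.699 0.036 0.104] z0 [ 0.609 -0.023  0.   ]
y-plane [ 0.532 -0.012 -0.079] z0 [0.601 0.027 0.   ]
y-plane [0.624 0.036 0.217] z0 [ 0.37  -0.111  0.   ]
y-plane [ 0.444 -0.012  0.068] z0 [ 0.364 -0.053  0.   ]
```

View pics/w8.png

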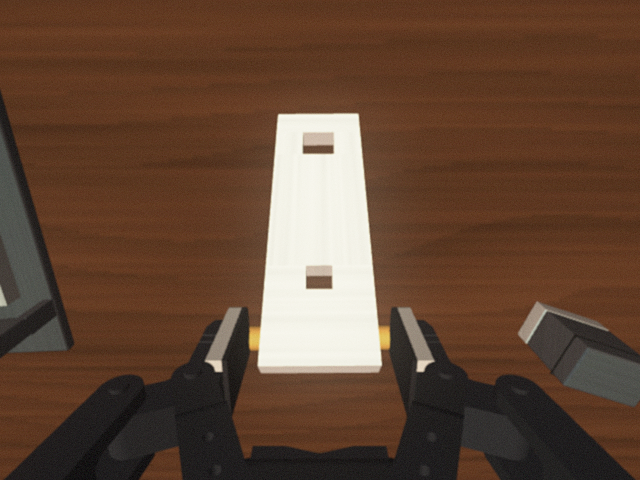

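```bash
python3 -m pendant '[0,0,0,-0.012,0,0,0.05,0,0,0,-0.012,-0.01,0,0.05,0,0,0,0,-0.02,0,0.05,0,0,0,0,-0.02,0,0.05,0,0,0,0,-0.01,0,0.05]'
python3 -m pendant '[0,0,0,0,0,0,0.05]'
python3 - <<'E'
from h import *
st(); snap('wrist','w9.png')
E
```

```text
time_s: 10.23
tcp_pos: [0.4878, 0.0121, 0.1669]
tool_rot: [[0.0, 1.0, -0.001], [0.001, -0.001, -1.0], [-1.0, 0.0, -0.001]]
wrist_force: [-0.9, 0.4, -3.2]
opening: 0.0567
time_s: 10.32
tcp_pos: [0.488, 0.0121, 0.167]
tool_rot: [[0.0, 1.0, -0.001], [0.001, -0.001, -1.0], [-1.0, 0.0, -0.001]]
wrist_force: [0.2, 0.2, -2.0]
opening: 0.0568
{'time_s': 10.3167, 'q': [-6.7262, 16.2718, 105.08, 0.0453, 58.6309, 83.3229], 'joint_velocities': [0.045, 1.6759, -4.087, 0.3019, -0.8424, 0.2125], 'effort': [-0.0871, -44.7315, -24.0018, -0.0123, -0.2931, -0.0392], 'tcp_pos': [0.488, 0.0121, 0.167], 'tool_rot': [[0.0004, 1.0, -0.0013], [0.0006, -0.0013, -1.0], [-1.0, 0.0004, -0.0006]], 'wrist_force': [0.2113, 0.2458, -1.9536], 'torque': [0.0138, 0.0792, -0.0056], 'opening': 0.0568}
```

View pics/w9.png

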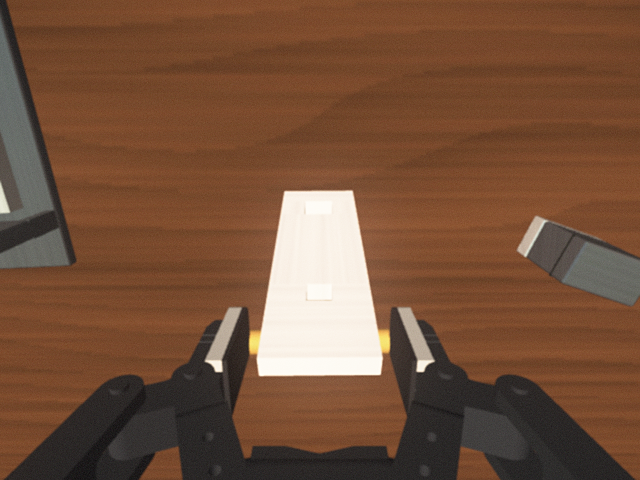

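```bash
python3 - <<'E'
from h import *
c=load('w9.png')
for th in [60,70,75,80,85,90,95]:
    t=np.radians(th); e=np.array([.488+.137*np.cos(t),.012,.162-.137*np.sin(t)])
    L=e+[0.005*np.sin(t),0.024,.005*np.cos(t)];Rr=e+[0.005*np.sin(t),-0.024,.005*np.cos(t)]
    print(th,np.round(proj(c,L)),np.round(proj(c,Rr)))
E
```

```text
60 [282. 125.] [358. 125.]
70 [284. 158.] [356. 158.]
75 [285. 173.] [355. 173.]
80 [286. 189.] [354. 189.]
85 [287. 205.] [353. 205.]
90 [287. 220.] [353. 220.]
95 [288. 236.] [352. 236.]
```

```bash
python3 -m pendant '[0,0,-6.5,0,0,0,0.05,0,0,-6.5,0,0,0,0.05,0,0,-6.5,0,0,0,0.05,0,0,-6.5,0,0,0,0.05,0,0,0,0,0,0,0.05]'
python3 - <<'E'
from h import *
st(); c=snap('wrist','w10.png')
p=robot.get_obs()['tcp_pos']
for th in [80,90,95,100,105,110]:
    t=np.radians(th); e=np.array([p[0]+.137*np.cos(t),.012,p[2]-.005-.137*np.sin(t)])
    L=e+[0.005*np.sin(t),0.024,.005*np.cos(t)];Rr=e+[0.005*np.sin(t),-0.024,.005*np.cos(t)]
    print(th,np.round(proj(c,L)),np.round(proj(c,Rr)))
E
```

```text
time_s: 10.78
tcp_pos: [0.4964, 0.0113, 0.1646]
tool_rot: [[-0.437, 0.899, -0.001], [0.001, -0.001, -1.0], [-0.899, -0.437, -0.0]]
wrist_force: [1.3, -0.2, -4.0]
opening: 0.0569
{'time_s': 10.7833, 'q': [-5.062, 31.2125, 85.7398, -2.1729, 88.8938, 85.5494], 'joint_velocities': [-0.1321, -5.4363, 6.7257, 0.4066, -8.4564, -0.6131], 'effort': [0.3575, -61.4512, -23.4918, -0.2867, 4.9875, 0.073], 'tcp_pos': [0.4964, 0.0113, 0.1646], 'tool_rot': [[-0.4373, 0.8993, -0.0013], [0.0007, -0.0011, -1.0], [-0.8993, -0.4373, -0.0001]], 'wrist_force': [1.2594, -0.2352, -4.0343], 'torque': [0.0137, -0.4575, -0.0015], 'opening': 0.0569}
80 [279. 104.] [359. 104.]
90 [282. 137.] [356. 137.]
95 [283. 154.] [355. 153.]
100 [284. 169.] [354. 169.]
105 [285. 185.] [353. 185.]
110 [286. 201.] [352. 201.]
```

View pics/w10.png

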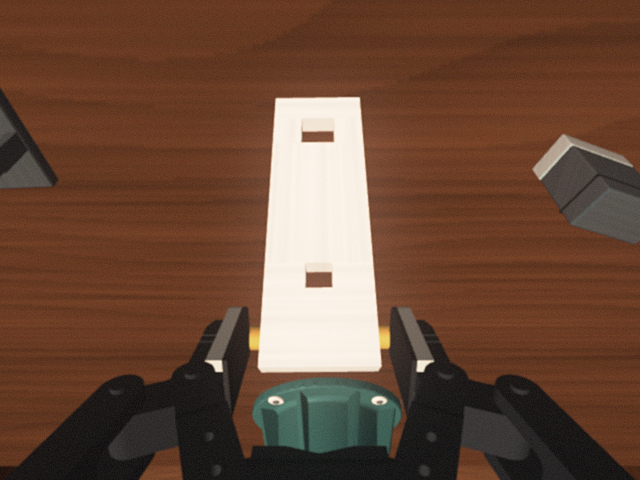

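```bash
python3 -m pendant '[0,0,0,0,0,0,0.05,0,0,0,0,0,0,0.05,0,0,0,0,0,0,0.05,0,0,0,0,0,0,0.05,0,0,0,0,0,0,0.05]'
python3 - <<'E'
from h import *
c=snap('wrist','w11.png')
p=robot.get_obs()['tcp_pos']
for th in [80,90,95,100,105,110]:
    t=np.radians(th); e=np.array([p[0]+.137*np.cos(t),.012,p[2]-.005-.137*np.sin(t)])
    L=e+[0.005*np.sin(t),0.024,.005*np.cos(t)];Rr=e+[0.005*np.sin(t),-0.024,.005*np.cos(t)]
    print(th,np.round(proj(c,L)),np.round(proj(c,Rr)))
snap('scene','s11.png')
f=load('s11.png')['frame'][60:330,240:500]; cv2.imwrite('pics/s11z.png',cv2.resize(np.hstack([f,c['frame'][60:330,200:440]])[:,:,::-1],None,fx=1.5,fy=1.5,interpolation=cv2.INTER_CUBIC))
E
```

```text
time_s: 11.25
tcp_pos: [0.492, 0.0116, 0.1689]
tool_rot: [[-0.432, 0.902, -0.001], [0.0, -0.001, -1.0], [-0.902, -0.432, 0.0]]
wrist_force: [-0.2, -0.4, -0.9]
opening: 0.057
80 [279. 103.] [360. 103.]
90 [282. 136.] [357. 136.]
95 [284. 152.] [355. 152.]
100 [285. 168.] [354. 168.]
105 [285. 184.] [354. 184.]
110 [286. 200.] [353. 200.]
```

View pics/s11z.png

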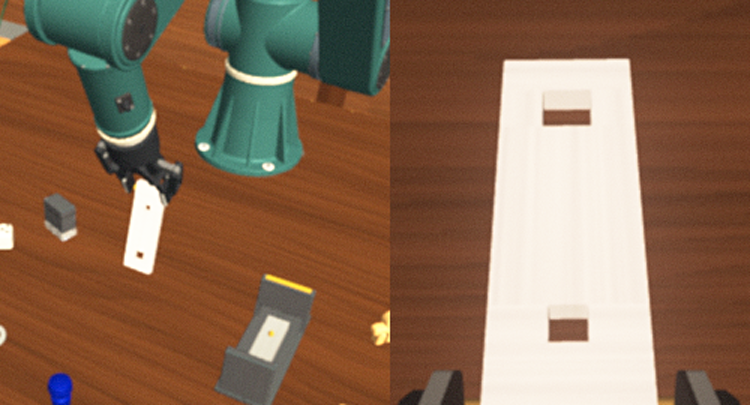

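```bash
cat >> h.py <<'E'
def tri(ca,ua,cb,ub):
    A,b=[],[]
    for c,u in ((ca,ua),(cb,ub)):
        o,d=ray(c,*u); d/=np.linalg.norm(d); M=np.eye(3)-np.outer(d,d); A.append(M); b.append(M@o)
    X=np.linalg.lstsq(np.vstack(A),np.hstack(b),rcond=None)[0]
    return X,np.linalg.norm(A[0]@X-b[0])
E
python3 - <<'E'
from h import *
s=load('s11.png');w=load('w11.png')
print(tri(s,(342.7,242),w,(274.7,100)),tri(s,(322,235.3),w,(359.3,100)))
f=s['frame'][150:250,300:370]; cv2.imwrite('pics/a.png',cv2.resize(f[:,:,::-1],None,fx=6,fy=6,interpolation=cv2.INTER_CUBIC))
E
```

```text
(array([0.51884111, 0.04211083, 0.03156147]), np.float64(0.005561407341100139)) (array([ 0.52547937, -0.00986482,  0.03797644]), np.float64(0.0013625660736175766))
```

View pics/a.png

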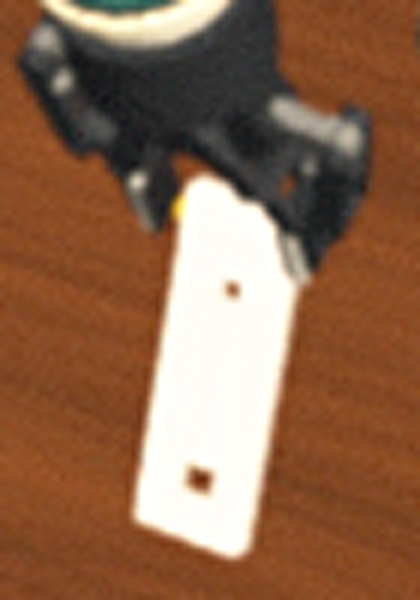

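View pics/w11.png

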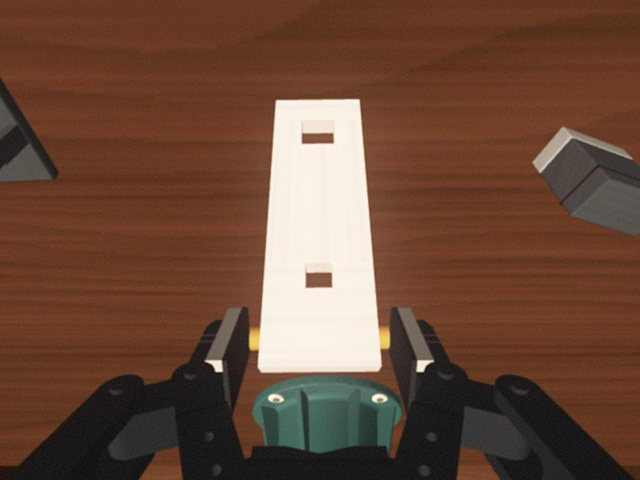

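```bash
python3 -m pendant '[0,0,-1,0,0,0,0.05,0,0,-1.5,0,0,0,0.05,0,0,-1.5,0,0,0,0.05,0,0,-1.5,0,0,0,0.05,0,0,-1.5,0,0,0,0.05]'
python3 -m pendant '[0,0,-1.5,0,0,0,0.05,0,0,-1.5,0,0,0,0.05,0,0,-1.5,0,0,0,0.05,0,0,-1.5,0,0,0,0.05,0,0,-1.5,0,0,0,0.05]'
cat > ang.py <<'E'
import sys
from h import *
fn=sys.argv[1]; c=snap('wrist',fn)
o=robot.get_obs(); p=np.array(o['tcp_pos']); print(np.round(p,4))
for th in range(60,181,10):
    t=np.radians(th); e=np.array([p[0]+.137*np.cos(t),.012,p[2]-.137*np.sin(t)])
    for s in (1,):
        n=np.array([np.sin(t),0,np.cos(t)])*.005*s
        print(th,np.round(proj(c,e+n+[0,.024,0])),np.round(proj(c,e+n-[0,.024,0])),end=' ; ')
E
python3 ang.py w12.png
```

```text
time_s: 11.77
tcp_pos: [0.4926, 0.0116, 0.168]
tool_rot: [[-0.541, 0.841, -0.001], [0.001, -0.001, -1.0], [-0.841, -0.541, -0.0]]
wrist_force: [0.1, -0.7, -2.3]
opening: 0.0567
time_s: 12.18
tcp_pos: [0.4927, 0.0116, 0.1678]
tool_rot: [[-0.646, 0.763, -0.001], [0.001, -0.001, -1.0], [-0.763, -0.646, -0.0]]
wrist_force: [-0.3, 0.1, -2.1]
opening: 0.0569
[0.4929 0.0116 0.1671]
60 [257. -22.] [381. -22.] ; 70 [266.  17.] [373.  17.] ; 80 [272.  54.] [367.  54.] ; 90 [277.  90.] [362.  90.] ; 100 [281. 124.] [358. 124.] ; 110 [283. 157.] [356. 157.] ; 120 [285. 189.] [354. 189.] ; 130 [286. 220.] [353. 220.] ; 140 [287. 252.] [352. 252.] ; 150 [288. 283.] [352. 283.] ; 160 [287. 316.] [352. 316.] ; 170 [287. 349.] [353. 349.] ; 180 [286. 384.] [354. 384.] ;
```

View pics/w12.png

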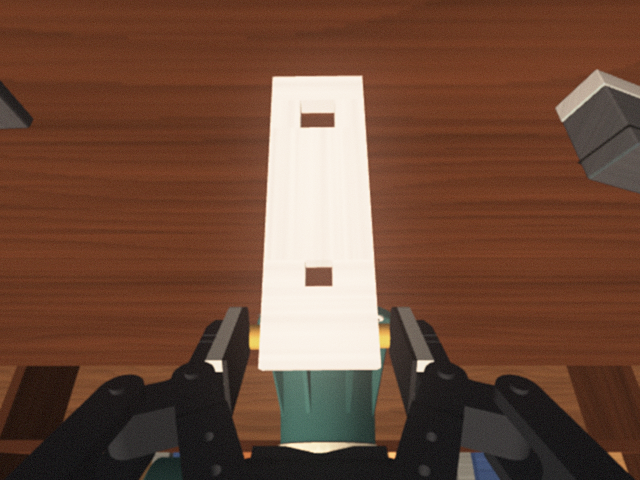

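```bash
python3 -m pendant '[0,0,0,0,0,0,0.05,0,0,0,0,0,0,0.05,0,0,-1.5,0,0,0,0.05,0,0,-2.5,0,0,0,0.05,0,0,-3,0,0,0,0.05]' 70
python3 -m pendant '[0,0,-3,0,0,0,0.05,0,0,-3,0,0,0,0.05,0,0,-3,0,0,0,0.05,0,0,-2,0,0,0,0.05,0,0,0,0,0,0,0.05]'
python3 ang.py w13.png
```

```text
time_s: 12.65
tcp_pos: [0.4925, 0.0116, 0.1692]
tool_rot: [[-0.733, 0.68, -0.001], [0.001, -0.001, -1.0], [-0.68, -0.733, 0.0]]
wrist_force: [-0.3, -0.4, -1.3]
opening: 0.0511
time_s: 13.07
tcp_pos: [0.4923, 0.0116, 0.1666]
tool_rot: [[-0.851, 0.525, -0.001], [0.001, -0.0, -1.0], [-0.525, -0.851, -0.0]]
wrist_force: [-0.2, 0.1, -3.0]
opening: 0.0514
[0.4924 0.0116 0.1671]
60 [233. -93.] [406. -93.] ; 70 [248. -52.] [391. -52.] ; 80 [259. -12.] [380. -12.] ; 90 [267.  27.] [372.  27.] ; 100 [273.  64.] [366.  64.] ; 110 [278.  99.] [361.  99.] ; 120 [281. 132.] [358. 132.] ; 130 [284. 165.] [356. 165.] ; 140 [285. 197.] [354. 197.] ; 150 [287. 228.] [353. 228.] ; 160 [287. 260.] [352. 260.] ; 170 [287. 292.] [352. 292.] ; 180 [287. 324.] [352. 324.] ;
```

View pics/w13.png

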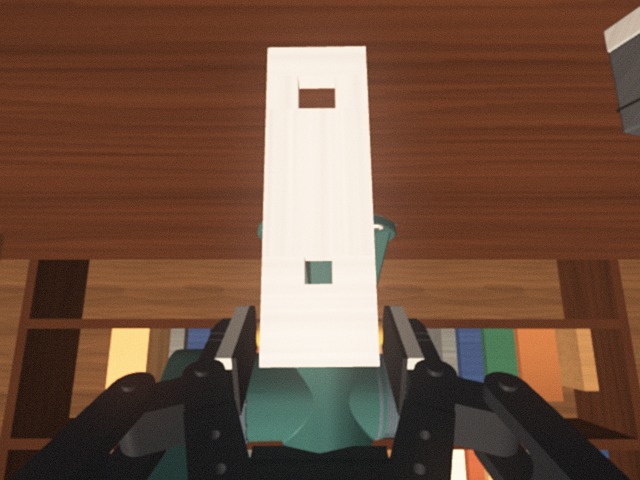

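```bash
python3 - <<'E'
from h import *
R=tool(-90,-58)
p=np.array([.4925,.0116,.1675])
for q in [(.498,.155),(.506,.143),(.516,.131),(.527,.128),(.538,.124),(.549,.118),(.559,.112),(.568,.105),(.577,.097)]:
    q=np.array([q[0],.0116,q[1]]); print(q[[0,2]],np.round(R.T@(q-p),4)); p=q
E
```

```text
[0.498 0.155] [0.002  0.0135 0.    ]
[0.506 0.143] [-0.0004  0.0144  0.    ]
[0.516 0.131] [-0.0021  0.0155  0.    ]
[0.527 0.128] [-0.0077  0.0084  0.    ]
[0.538 0.124] [-0.0072  0.0092  0.    ]
[0.549 0.118] [-0.0061  0.0109  0.    ]
[0.559 0.112] [-0.0053  0.0104  0.    ]
[0.568 0.105] [-0.0039  0.0107  0.    ]
[0.577 0.097] [-0.0034  0.0116  0.    ]
```

```bash
python3 -m pendant '[0,0,0,0.002,0.0135,0,0.05,0,0,0,0,0.0145,0,0.05,0,0,0,-0.002,0.0155,0,0.05,0,0,0,-0.0077,0.0085,0,0.05,0,0,0,-0.0072,0.009,0,0.05]' 40
python3 ang.py w14.png
```

```text
time_s: 13.53
tcp_pos: [0.5359, 0.0119, 0.1319]
tool_rot: [[-0.856, 0.517, -0.002], [0.002, -0.001, -1.0], [-0.517, -0.856, 0.0]]
wrist_force: [9.0, 2.0, 40.3]
opening: 0.0513
[0.538  0.0118 0.1315]
60 [ 231. -105.] [ 408. -106.] ; 70 [247. -62.] [393. -62.] ; 80 [259. -20.] [381. -20.] ; 90 [267.  20.] [373.  20.] ; 100 [273.  58.] [367.  58.] ; 110 [278.  94.] [362.  93.] ; 120 [281. 128.] [359. 128.] ; 130 [284. 161.] [356. 161.] ; 140 [285. 193.] [355. 193.] ; 150 [287. 225.] [353. 225.] ; 160 [287. 256.] [353. 256.] ; 170 [288. 288.] [352. 288.] ; 180 [287. 321.] [353. 321.] ;
```

View pics/w14.png

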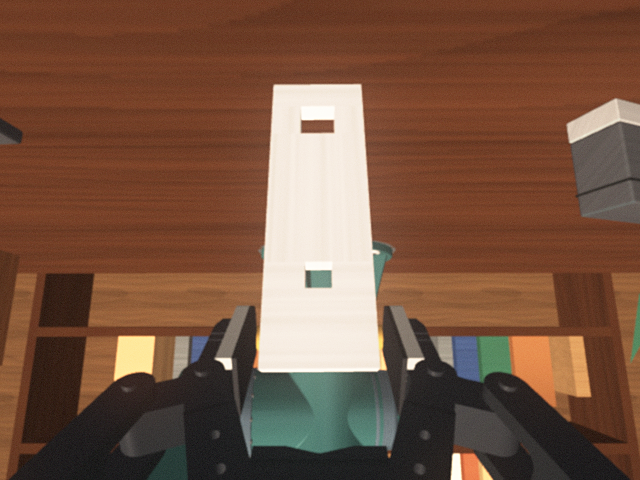

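```bash
python3 -m pendant '[0,0,0,-0.0085,0.0052,0,0.05,0,0,0,-0.0085,0.0052,0,0.05,0,0,0,-0.0085,0.0052,0,0.05,0,0,0,-0.0085,0.0052,0,0.05,0,0,0,0,0,0,0.05]' 20
python3 ang.py w15.png
```

```text
time_s: 14.0
tcp_pos: [0.5785, 0.0115, 0.1237]
tool_rot: [[-0.849, 0.529, -0.001], [0.001, -0.001, -1.0], [-0.529, -0.849, -0.0]]
wrist_force: [1.4, 0.7, 3.6]
opening: 0.0514
[0.5777 0.0116 0.1241]
60 [234. -89.] [404. -89.] ; 70 [249. -49.] [389. -49.] ; 80 [260.  -9.] [379.  -9.] ; 90 [268.  29.] [371.  29.] ; 100 [273.  65.] [365.  65.] ; 110 [278. 100.] [361. 100.] ; 120 [281. 134.] [358. 134.] ; 130 [284. 166.] [355. 166.] ; 140 [285. 198.] [354. 198.] ; 150 [287. 229.] [352. 229.] ; 160 [287. 261.] [352. 261.] ; 170 [287. 292.] [352. 292.] ; 180 [287. 325.] [352. 325.] ;
```

View pics/w15.png

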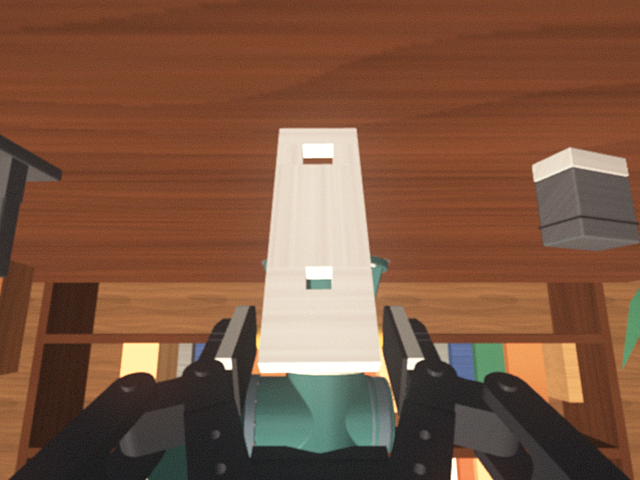

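```bash
python3 - <<'E'
from h import *
p=np.array([.578,.0116,.124]); tilt=-58; px=.512
for i in range(1,13):
    th=np.radians(118+4.5*i); q=np.array([px-.137*np.cos(th),.0116,.137*np.sin(th)+.003])
    R=tool(-90,tilt); print(np.round(np.degrees(th),1),np.round(q[[0,2]],3),np.round(R.T@(q-p),4),tilt); p=q; tilt+=4.5
E
```

```text
122.5 [0.586 0.119] [-0.0036  0.0087  0.    ] -58
127.0 [0.594 0.112] [-0.0035  0.0102  0.    ] -53.5
131.5 [0.603 0.106] [-0.0018  0.0106  0.    ] -49.0
136.0 [0.611 0.098] [-0.0001  0.0108  0.    ] -44.5
140.5 [0.618 0.09 ] [0.0015 0.0106 0.    ] -40.0
145.0 [0.624 0.082] [0.0032 0.0103 0.    ] -35.5
149.5 [0.63  0.073] [0.0048 0.0096 0.    ] -31.0
154.0 [0.635 0.063] [0.0062 0.0088 0.    ] -26.5
158.5 [0.639 0.053] [0.0075 0.0077 0.    ] -22.0
163.0 [0.643 0.043] [0.0086 0.0064 0.    ] -17.5
167.5 [0.646 0.033] [0.0095 0.005  0.    ] -13.0
172.0 [0.648 0.022] [0.0102 0.0035 0.    ] -8.5
```

```bash
python3 -m pendant '[0,0,4.5,-0.0036,0.0087,0,0.05,0,0,4.5,-0.0035,0.01,0,0.05,0,0,4.5,-0.0018,0.0106,0,0.05,0,0,4.5,0,0.0108,0,0.05,0,0,4.5,0.0015,0.0106,0,0.05]'
python3 -m pendant '[0,0,4.5,0.0032,0.0103,0,0.05,0,0,4.5,0.0048,0.0096,0,0.05,0,0,4.5,0.0062,0.0088,0,0.05,0,0,4.5,0.0075,0.0077,0,0.05,0,0,4.5,0.0086,0.0064,0,0.05]'
python3 - <<'E'
from h import *
st(); snap('wrist','w16.png')
E
```

```text
time_s: 14.47
tcp_pos: [0.618, 0.0115, 0.091]
tool_rot: [[-0.578, 0.816, -0.001], [0.001, -0.001, -1.0], [-0.816, -0.578, 0.0]]
wrist_force: [0.9, -0.7, 0.2]
opening: 0.0511
time_s: 14.88
tcp_pos: [0.6423, 0.0115, 0.0434]
tool_rot: [[-0.223, 0.975, -0.001], [0.0, -0.001, -1.0], [-0.975, -0.223, 0.0]]
wrist_force: [1.0, 0.0, -0.3]
opening: 0.0512
{'time_s': 14.8833, 'q': [-4.5641, 41.9791, 79.4429, -1.0568, 71.4005, 85.9646], 'joint_velocities': [-1.8207, -16.9995, 46.2964, 3.2428, -82.4678, -2.0738], 'effort': [0.336, -67.5773, -22.8243, -0.2302, 3.859, 0.0472], 'tcp_pos': [0.6423, 0.0115, 0.0434], 'tool_rot': [[-0.2225, 0.9749, -0.0014], [0.0002, -0.0014, -1.0], [-0.9749, -0.2225, 0.0001]], 'wrist_force': [0.9584, 0.0252, -0.3308], 'torque': [0.0643, -0.214, -0.0387], 'opening': 0.0512}
```

View pics/w16.png

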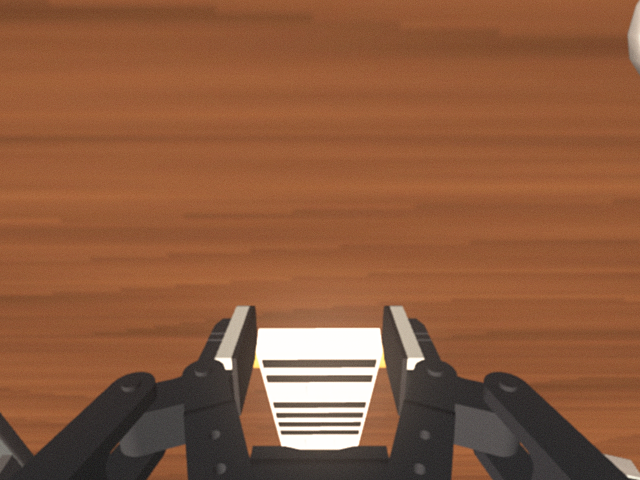

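```bash
python3 -m pendant '[0,0,4.5,0.0095,0.005,0,0.05,0,0,4.5,0.01,0.0035,0,0.05,0,0,4.5,0.009,0.001,0,0.05,0,0,0,0.002,0,0,0.05,0,0,0,0,0,0,0.05]'
python3 - <<'E'
from h import *
st(); snap('wrist','w17.png')
E
```

```text
time_s: 15.35
tcp_pos: [0.6435, 0.0117, 0.0105]
tool_rot: [[-0.002, 1.0, -0.001], [0.001, -0.001, -1.0], [-1.0, -0.002, -0.001]]
wrist_force: [0.1, -1.1, -1.1]
opening: 0.0516
{'time_s': 15.35, 'q': [-5.117, 38.8978, 91.5947, 0.0265, 49.6285, 84.9393], 'joint_velocities': [0.0451, 0.3369, -4.1978, -0.0216, 1.4277, -0.0052], 'effort': [-0.0009, -64.3316, -18.516, 0.027, -0.8269, -0.0375], 'tcp_pos': [0.6435, 0.0117, 0.0105], 'tool_rot': [[-0.0021, 1.0, -0.0013], [0.0005, -0.0013, -1.0], [-1.0, -0.0021, -0.0005]], 'wrist_force': [0.1092, -1.051, -1.137], 'torque': [0.0115, 0.1945, -0.0592], 'opening': 0.0516}
```

View pics/w17.png

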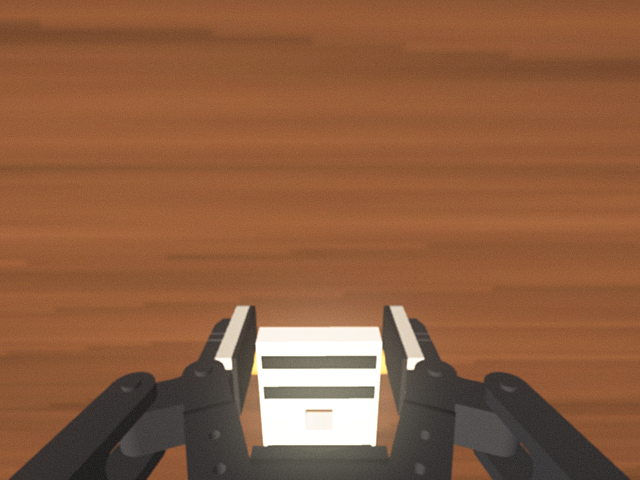

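```bash
python3 -m pendant '[0,0,0,0,0,0,0.07,0,0,0,0,0,0,0.075,0,0,0,0,0,0,0.075,0,0,0,-0.02,0,0,0.075,0,0,0,-0.035,-0.02,0,0.075]'
python3 -m pendant '[0,0,0,-0.035,-0.03,0,0.075,0,0,0,-0.035,-0.02,0,0.075,0,0,0,-0.01,0,0,0.075,0,0,0,0,0,0,0.075]'
python3 - <<'E'
from h import *
st(); snap('wrist','w18.png'); snap('top','t18.png')
E
```

```text
time_s: 15.82
tcp_pos: [0.6283, 0.0113, 0.0641]
tool_rot: [[0.004, 1.0, -0.001], [0.0, -0.001, -1.0], [-1.0, 0.004, -0.0]]
wrist_force: [1.1, -0.1, 0.7]
opening: 0.0747
time_s: 16.15
tcp_pos: [0.5812, 0.0113, 0.1464]
tool_rot: [[0.012, 1.0, -0.001], [-0.001, -0.001, -1.0], [-1.0, 0.012, 0.001]]
wrist_force: [1.1, -0.7, -0.0]
opening: 0.075
{'time_s': 16.15, 'q': [-5.7114, 24.3198, 95.3746, 0.0403, 59.6004, 84.338], 'joint_velocities': [-0.0604, 4.0638, 0.4596, 0.0239, -3.5635, 0.044], 'effort': [0.2499, -54.0614, -21.9045, -0.0052, 0.8151, -0.0099], 'tcp_pos': [0.5812, 0.0113, 0.1464], 'tool_rot': [[0.0123, 0.9999, -0.0012], [-0.0006, -0.0012, -1.0], [-0.9999, 0.0123, 0.0006]], 'wrist_force': [1.112, -0.6922, -0.0293], 'torque': [-0.0195, -0.0106, 0.0531], 'opening': 0.075}
```

View pics/w18.png

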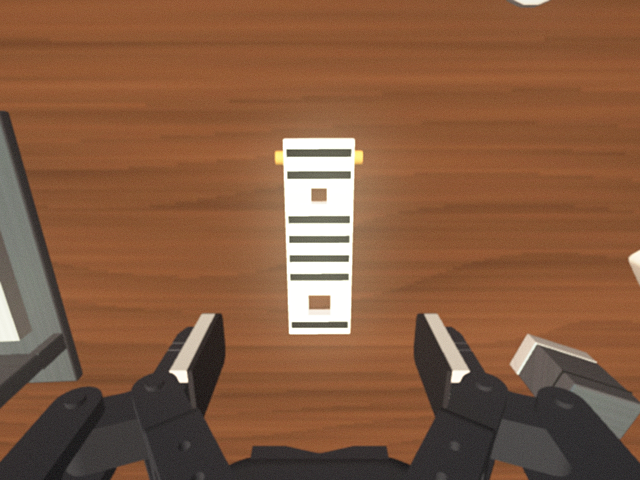

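View pics/t18.png

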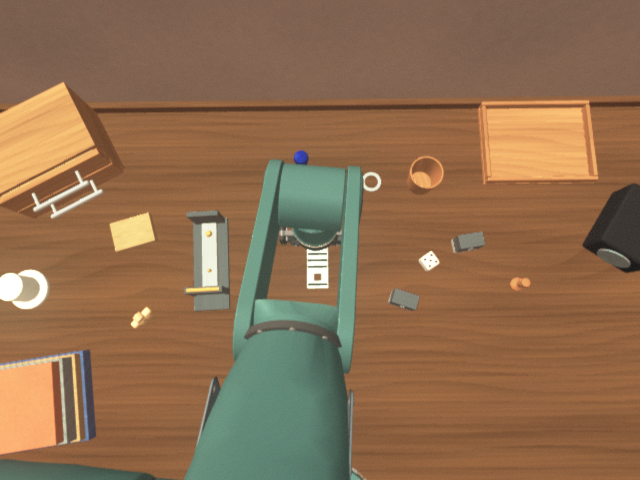

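```bash
python3 - <<'E'
from h import *
c=load('w18.png')
a=pt(c,319,195,.01);b=pt(c,319.5,301.5,.01);print(a,b,np.linalg.norm(a-b))
print('studs',pt(c,279,158,.008),pt(c,359,158,.008))
for u,v in [(284,139),(354,139),(289,333),(351,333)]: print(np.round(pt(c,u,v,.010),4))
u=(a-b)/np.linalg.norm(a-b); ctr=b+u*.05; print('centre',ctr, np.degrees(np.arctan2(u[1],u[0])))
plan([ctr[0],ctr[1],.05],tool(-90))
E
```

```text
[0.60778206 0.01185285 0.01      ] [0.52419567 0.01162773 0.01      ] 0.08358669980421729
studs [0.63335003 0.03945294 0.008     ] [ 0.63324598 -0.01584586  0.008     ]
[0.6462 0.0354 0.01  ]
[ 0.6461 -0.0119  0.01  ]
[0.4964 0.036  0.01  ]
[ 0.4963 -0.0134  0.01  ]
centre [0.57419549 0.01176239 0.01      ] 0.15430906292658716
n 3 w [-0.02  0.   -0.14] d [ 0.0309 -0.0022 -0.0001] | total w [-0.07  0.01 -0.43] d [ 0.0928 -0.0068 -0.0004]
```

```bash
python3 -m pendant '[0,0,-0.4,0.025,-0.004,0,0.07,0,0,0,0.035,-0.004,0,0.066,0,0,0,0.035,-0.002,0,0.066,0,0,0,0.025,0,0,0.066,0,0,0,0.014,0,0,0.066]'
python3 -m pendant '[0,0,0,0,0,0,0.066,0,0,0,0,0,0,0.066]'
python3 - <<'E'
from h import *
st(); plan([.5715,.0117,.0095],tool(-90))
E
```

```text
time_s: 16.67
tcp_pos: [0.566, 0.0118, 0.0031]
tool_rot: [[-0.009, 1.0, -0.001], [0.001, -0.001, -1.0], [-1.0, -0.009, -0.001]]
wrist_force: [0.3, -0.3, -0.4]
opening: 0.0665
time_s: 16.83
tcp_pos: [0.568, 0.0117, 0.0063]
tool_rot: [[-0.006, 1.0, -0.001], [0.001, -0.001, -1.0], [-1.0, -0.006, -0.001]]
wrist_force: [-0.0, -0.0, 0.1]
opening: 0.0663
{'time_s': 16.8333, 'q': [-5.7879, 35.3168, 101.8215, -0.0046, 43.1899, 84.2851], 'joint_velocities': [0.0225, -2.3984, -0.8724, -0.0019, 0.7945, 0.0254], 'effort': [-0.033, -54.768, -14.9354, -0.0003, -0.064, -0.0003], 'tcp_pos': [0.568, 0.0117, 0.0063], 'tool_rot': [[-0.0057, 1.0, -0.0012], [0.0005, -0.0012, -1.0], [-1.0, -0.0057, -0.0005]], 'wrist_force': [-0.0365, -0.0037, 0.0593], 'torque': [-0.0278, -0.0154, -0.0138], 'opening': 0.0663}
n 1 w [-0.07 -0.03  0.33] d [-0.0032  0.0035 -0.    ] | total w [-0.07 -0.03  0.33] d [-0.0032  0.0035 -0.    ]
```

```bash
python3 -m pendant '[0,0,0.1,-0.001,0.0015,0,0.066,0,0,0,0,0,0,0.066,0,0,0,0,0,0,0.04,0,0,0,0,0,0,0.04,0,0,0,0,0,0,0.04]' 60
python3 -m pendant '[0,0,0,0,0,0,0.04,0,0,0,0,0,0,0.04,0,0,0,-0.006,0,0,0.04,0,0,0,-0.02,0,0,0.04,0,0,0,-0.03,0,0,0.04]'
python3 -m pendant '[0,0,0,-0.03,0,0,0.04,0,0,0,-0.03,0,0,0.04,0,0,0,-0.02,0,0,0.04,0,0,0,-0.005,0,0,0.04,0,0,0,0,0,0,0.04]'
python3 - <<'E'
from h import *
st(); snap('wrist','w19.png')
E
```

```text
time_s: 17.25
tcp_pos: [0.5711, 0.0114, 0.0111]
tool_rot: [[0.002, 1.0, -0.001], [-0.0, -0.001, -1.0], [-1.0, 0.002, 0.0]]
wrist_force: [-1.7, 0.4, 6.1]
opening: 0.0456
time_s: 17.67
tcp_pos: [0.5676, 0.0118, 0.0644]
tool_rot: [[-0.006, 1.0, -0.001], [0.001, -0.001, -1.0], [-1.0, -0.006, -0.001]]
wrist_force: [0.4, 1.2, -1.5]
opening: 0.0458
time_s: 18.08
tcp_pos: [0.5713, 0.0115, 0.1525]
tool_rot: [[0.004, 1.0, -0.001], [-0.0, -0.001, -1.0], [-1.0, 0.004, 0.0]]
wrist_force: [0.0, -0.6, -2.6]
opening: 0.0457
{'time_s': 18.0833, 'q': [-5.7797, 23.3974, 95.9217, 0.0071, 60.4521, 84.2845], 'joint_velocities': [-0.0418, 2.5498, 2.3551, -0.0484, -1.5095, -0.062], 'effort': [0.0914, -54.6141, -24.8792, 0.0039, 0.2875, 0.0001], 'tcp_pos': [0.5713, 0.0115, 0.1525], 'tool_rot': [[0.004, 1.0, -0.0012], [-0.0003, -0.0012, -1.0], [-1.0, 0.004, 0.0003]], 'wrist_force': [0.0313, -0.5832, -2.5985], 'torque': [0.0887, -0.0315, 0.0081], 'opening': 0.0457}
```

View pics/w19.png

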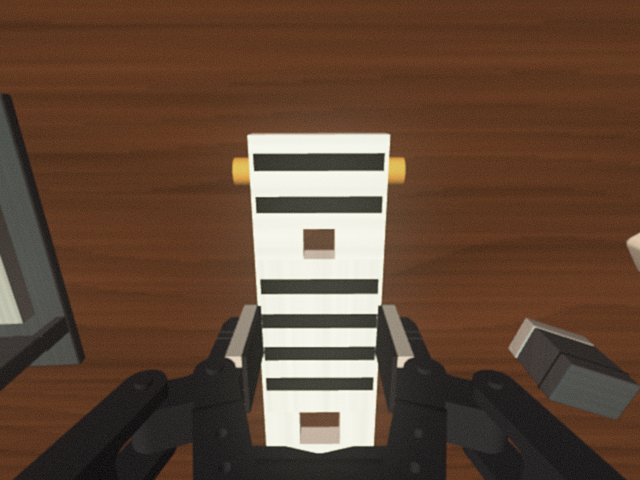

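```bash
python3 -m pendant '[0,0,0,0,0,-0.02,0.04,0,0,0,0,0,-0.034,0.04,0,0,0,0,0,-0.036,0.04,0,0,0,0,0,-0.036,0.04,0,0,0,0,0,-0.036,0.04]'
python3 -m pendant '[0,0,0,0,0,-0.036,0.04,0,0,0,0,0,-0.032,0.04,-2,0,0,0,0,-0.018,0.04,-5,0,0,0,0,0,0.04,-7,0,0,0,0,0,0.04]'
python3 -m pendant '[-7,0,0,0,0,0,0.04,-7,0,0,0,0,0,0.04,-7,0,0,0,0,0,0.04,-7,0,0,0,0,0,0.04,-7,0,0,0,0,0,0.04]'
python3 -m pendant '[-7,0,0,0,0,0,0.04,-7,0,0,0,0,0,0.04,-7,0,0,0,0,0,0.04,-7,0,0,0,0,0,0.04,-7,0,0,0,0,0,0.04]'
python3 -m pendant '[-7,0,0,0,0,0,0.04,-7,0,0,0,0,0,0.04,-7,0,0,0,0,0,0.04,-7,0,0,0,0,0,0.04,-7,0,0,0,0,0,0.04]'
python3 -m pendant '[-7,0,0,0,0,0,0.04,-7,0,0,0,0,0,0.04,-7,0,0,0,0,0,0.04,-7,0,0,0,0,0,0.04,-7,0,0,0,0,0,0.04]'
python3 -m pendant '[-7,0,0,0,0,0,0.04,-7,0,0,0,0,0,0.04,-7,0,0,0,0,0,0.04,-5,0,0,0,0,0,0.04,-2.65,0,0,0,0,0,0.04]'
python3 -m pendant '[0,0,0,0,0,0,0.04,0,0,0,0,0,0,0.04,0,0,0,0,0,0,0.04]'
python3 - <<'E'
from h import *
st(); snap('wrist','w20.png'); plan([.5732,.2608,.1525],tool(92.65))
E
```

```text
time_s: 18.55
tcp_pos: [0.5685, 0.1746, 0.148]
tool_rot: [[-0.004, 1.0, -0.002], [-0.001, -0.002, -1.0], [-1.0, -0.004, 0.001]]
wrist_force: [-0.3, -0.6, -2.8]
opening: 0.0455
time_s: 18.97
tcp_pos: [0.5686, 0.2607, 0.1476]
tool_rot: [[-0.004, 0.969, 0.247], [-0.001, 0.247, -0.969], [-1.0, -0.004, 0.0]]
wrist_force: [-0.2, -0.7, -2.2]
opening: 0.0458
time_s: 19.38
tcp_pos: [0.5688, 0.259, 0.1477]
tool_rot: [[-0.005, 0.652, 0.758], [-0.001, 0.758, -0.652], [-1.0, -0.004, -0.003]]
wrist_force: [-0.5, 0.1, -1.5]
opening: 0.0454
time_s: 19.8
tcp_pos: [0.5687, 0.259, 0.1477]
tool_rot: [[-0.005, 0.1, 0.995], [-0.001, 0.995, -0.1], [-1.0, -0.002, -0.005]]
wrist_force: [-0.9, -0.1, -1.8]
opening: 0.0457
time_s: 20.22
tcp_pos: [0.5688, 0.259, 0.1477]
tool_rot: [[-0.005, -0.489, 0.872], [-0.001, 0.872, 0.489], [-1.0, 0.001, -0.005]]
wrist_force: [0.9, -0.1, -2.6]
opening: 0.0456
time_s: 20.63
tcp_pos: [0.5688, 0.2589, 0.1477]
tool_rot: [[-0.005, -0.901, 0.434], [-0.001, 0.434, 0.901], [-1.0, 0.004, -0.003]]
wrist_force: [-0.3, -0.6, -1.8]
opening: 0.0454
time_s: 21.05
tcp_pos: [0.5688, 0.2589,
[... 176 characters left out ...]
 0.1491]
tool_rot: [[-0.002, -0.999, -0.043], [-0.001, -0.043, 0.999], [-1.0, 0.002, -0.001]]
wrist_force: [0.5, -0.2, -3.7]
opening: 0.0453
{'time_s': 21.3, 'q': [18.1446, 27.7592, 88.6648, 0.0068, 63.7163, -74.3479], 'joint_velocities': [0.0154, -0.6136, -0.4864, 0.0045, 0.1262, -0.3151], 'effort': [0.0004, -58.923, -25.3838, 0.0017, 0.0262, -0.0081], 'tcp_pos': [0.5697, 0.2592, 0.1491], 'tool_rot': [[-0.0024, -0.9991, -0.0434], [-0.0007, -0.0434, 0.9991], [-1.0, 0.0024, -0.0006]], 'wrist_force': [0.5003, -0.2463, -3.7422], 'torque': [-0.0083, -0.0501, 0.0041], 'opening': 0.0453}
n 1 w [-0.14 -0.02 -0.1 ] d [-0.003  -0.0033  0.0013] | total w [-0.14 -0.02 -0.1 ] d [-0.003  -0.0033  0.0013]
```

View pics/w20.png

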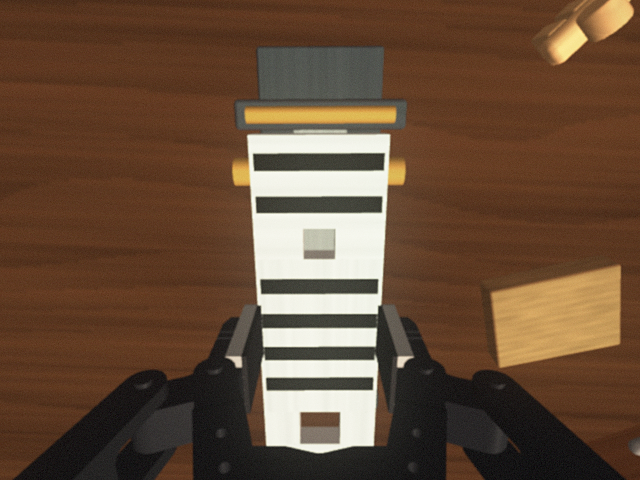

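```bash
python3 - <<'E'
from h import *
c=load('w20.png'); f=c['frame']
o=robot.get_obs();p=np.array(o['tcp_pos']);R=np.array(o['tool_rot'])
zt=p[2]-.001
for nm,uv in [('small',(319,243.5)),('big',(320,427.5)),('endmid',(319,134)),('end1',(248,134)),('end2',(390,134)),('bar',(320,115))]:
    X=pt(c,*uv,zt if nm!='bar' else .094); print(nm,np.round(X,4),'tool',np.round(R.T@(X-p),4))
# where pin_small (rack) should be seen
E
```

```text
small [0.5328 0.2581 0.1485] tool [0.0011 0.0371 0.0003]
big [0.6184 0.2622 0.1485] tool [ 0.0009 -0.0485  0.0007]
endmid [0.494  0.2564 0.1485] tool [0.0011 0.0761 0.0004]
end1 [0.495  0.2326 0.1485] tool [ 0.0011  0.0761 -0.0234]
end2 [0.4929 0.2802 0.1485] tool [0.0011 0.076  0.0242]
bar [0.4889 0.2566 0.094 ] tool [0.0557 0.081  0.0009]
```

```bash
python3 - <<'E'
from h import *
plan([.5745,.2609,.06],tool(92.65))
E
```

```text
n 3 w [-0.05 -0.01 -0.03] d [ 0.0298 -0.0016  0.0005] | total w [-0.14 -0.02 -0.1 ] d [ 0.0895 -0.0048  0.0014]
```

```bash
python3 -m pendant '[-0.1,0,-0.1,0,-0.003,0.001,0.04,0,0,0,0.005,-0.002,0.0005,0.04,0,0,0,0.015,0,0,0.04,0,0,0,0.02,0,0,0.04,0,0,0,0.02,0,0,0.04]'
python3 -m pendant '[0,0,0,0.015,0,0,0.04,0,0,0,0.012,0,0,0.04,0,0,0,0.003,0,0,0.04,0,0,0,0,0,0,0.04,0,0,0,0,0,0,0.04]'
python3 - <<'E'
from h import *
st(); c=snap('wrist','w21.png')
o=robot.get_obs();p=np.array(o['tcp_pos']);R=np.array(o['tool_rot'])
u=np.array([np.cos(np.radians(2.65)),np.sin(np.radians(2.65)),0])
for s,zz in [(-.036,.032),(-.036,.024),(.05,.032)]: print(proj(c,np.array([.5735,.2608,zz])+u*s))
print('hole small exp',proj(c,p+R@[.001,.0371,.0003]))
f=c['frame'][100:480,220:420]; cv2.imwrite('pics/w21z.png',cv2.resize(f[:,:,::-1],None,fx=1.55,fy=1.55))
cv2.imwrite('pics/w21y.png',np.hstack([cv2.resize(c['frame'][y0:y0+60,285:355,::-1],None,fx=5,fy=5,interpolation=cv2.INTER_CUBIC) for y0 in (220,395)]))
E
```

```text
time_s: 21.77
tcp_pos: [0.5764, 0.2617, 0.0905]
tool_rot: [[0.004, -0.999, -0.046], [0.001, -0.046, 0.999], [-1.0, -0.004, 0.001]]
wrist_force: [-1.7, 0.2, 3.4]
opening: 0.0453
time_s: 22.18
tcp_pos: [0.5746, 0.2614, 0.0619]
tool_rot: [[0.0, -0.999, -0.046], [0.0, -0.046, 0.999], [-1.0, -0.0, 0.0]]
wrist_force: [-6.3, -1.2, 12.5]
opening: 0.0452
{'time_s': 22.1833, 'q': [18.1909, 34.119, 91.9093, 0.007, 53.9658, -74.4736], 'joint_velocities': [0.1037, 0.0589, 0.0471, -0.0302, -0.1533, -0.087], 'effort': [-1.3133, -53.2764, -21.9455, -0.3995, -2.5056, -0.0433], 'tcp_pos': [0.5746, 0.2614, 0.0619], 'tool_rot': [[0.0001, -0.9989, -0.0464], [0.0001, -0.0464, 0.9989], [-1.0, -0.0001, 0.0001]], 'wrist_force': [-6.3343, -1.1588, 12.5238], 'torque': [-0.1965, 1.1275, -0.0264], 'opening': 0.0452}
[316.80524016 220.75032382]
[316.8898886  215.88882213]
[317.21136217 382.79551326]
hole small exp [318.72900661 242.67318992]
```

View pics/w21.png

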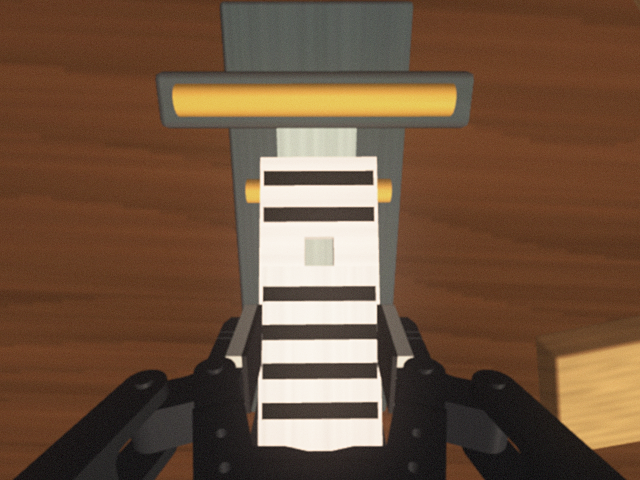

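View pics/w21y.png

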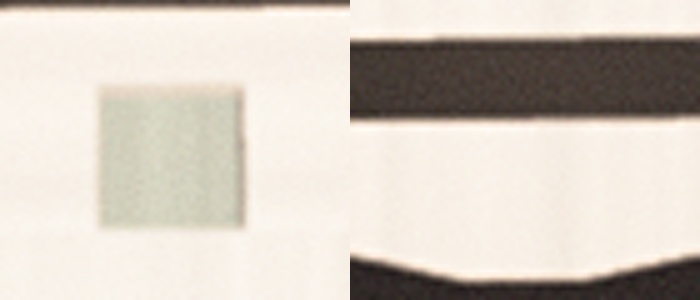

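```bash
python3 -m pendant '[0,0,0,-0.01,0.003,0,0.04,0,0,0,-0.025,0.003,0,0.04,0,0,0,-0.03,0,0,0.04,0,0,0,-0.015,0,0,0.04,0,0,0,0,0,0,0.04]'
python3 -m pendant '[0,0,0,0,0,0,0.04,0,0,0,0,0,0,0.04]'
python3 - <<'E'
from h import *
st(); c=snap('wrist','w22.png'); s=snap('scene','s22.png')
cv2.imwrite('pics/w22z.png',np.hstack([cv2.resize(c['frame'][100:460,180:460,::-1],None,fx=1.2,fy=1.2),cv2.resize(s['frame'][180:360,330:500,::-1],None,fx=2.4,fy=2.4,interpolation=cv2.INTER_CUBIC)]))
E
```

```text
time_s: 22.65
tcp_pos: [0.5726, 0.262, 0.1448]
tool_rot: [[0.01, -0.999, -0.047], [0.003, -0.047, 0.999], [-1.0, -0.01, 0.002]]
wrist_force: [0.2, -0.3, -1.8]
opening: 0.0456
time_s: 22.82
tcp_pos: [0.5687, 0.2607, 0.1394]
tool_rot: [[0.0, -0.999, -0.047], [-0.0, -0.047, 0.999], [-1.0, -0.0, -0.0]]
wrist_force: [-0.4, -0.0, -2.9]
opening: 0.0455
{'time_s': 22.8167, 'q': [18.3175, 28.2946, 89.3297, -0.0262, 62.3725, -74.3443], 'joint_velocities': [-0.0084, 1.0075, 0.8289, 0.0451, 0.1548, -0.033], 'effort': [0.012, -60.8556, -26.0284, -0.0045, -0.1137, 0.0018], 'tcp_pos': [0.5687, 0.2607, 0.1394], 'tool_rot': [[0.0002, -0.9989, -0.0467], [-0.0004, -0.0467, 0.9989], [-1.0, -0.0002, -0.0004]], 'wrist_force': [-0.3526, -0.0209, -2.9016], 'torque': [0.0312, -0.0036, -0.049], 'opening': 0.0455}
```

View pics/w22z.png

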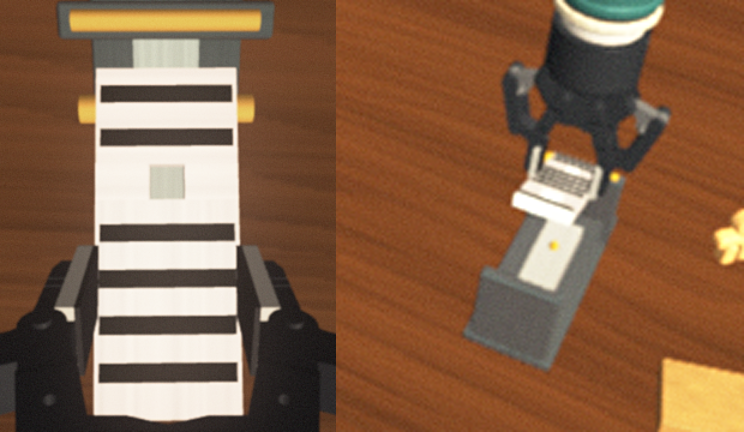

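```bash
python3 -m pendant '[0,0,0,0,0,-0.02,0.04,0,0,0,0,0,-0.035,0.04,0,0,0,0,0,-0.038,0.04,0,0,0,0,0,-0.038,0.04,0,0,0,0,0,-0.038,0.04]'
python3 -m pendant '[0,0,0,0,0,-0.038,0.04,0,0,0,0,0,-0.025,0.04,0,0,0,0.02,0,-0.01,0.04,0,0,0,0.035,0,0,0.04,0,0,0,0.03,0,0,0.04]'
python3 -m pendant '[0,0,0,0.015,0,0,0.04,0,0,0,0.005,0,0,0.04,0,0,0,0.005,0,0,0.04,0,0,0,0.005,0,0,0.04,0,0,0,0.005,0,0,0.04]' 30
python3 -m pendant '[0,0,0,0.005,0,0,0.04,0,0,0,0.003,0,0,0.04,0,0,0,0,0,0,0.04,0,0,0,0,0,0,0.06,0,0,0,0,0,0,0.066]' 20
python3 - <<'E'
from h import *
st(); snap('wrist','w23.png')
E
```

```text
time_s: 23.33
tcp_pos: [0.5763, 0.0907, 0.1391]
tool_rot: [[-0.001, -0.999, -0.048], [0.0, -0.048, 0.999], [-1.0, 0.001, 0.0]]
wrist_force: [0.2, -0.1, -2.8]
opening: 0.0457
time_s: 23.75
tcp_pos: [0.581, 0.0179, 0.0539]
tool_rot: [[0.002, -0.999, -0.044], [0.0, -0.044, 0.999], [-1.0, -0.002, -0.0]]
wrist_force: [-0.3, -0.1, -2.3]
opening: 0.0452
time_s: 24.17
tcp_pos: [0.5835, 0.0191, 0.0217]
tool_rot: [[0.006, -0.999, -0.047], [-0.0, -0.047, 0.999], [-1.0, -0.006, -0.001]]
wrist_force: [3.4, -3.0, 7.9]
opening: 0.0455
time_s: 24.58
tcp_pos: [0.5815, 0.0194, 0.0131]
tool_rot: [[0.003, -0.999, -0.047], [0.0, -0.047, 0.999], [-1.0, -0.003, 0.0]]
wrist_force: [-0.2, -0.5, 0.0]
opening: 0.0658
{'time_s': 24.5833, 'q': [-4.9003, 35.2475, 100.2157, 0.0299, 44.3903, -97.6159], 'joint_velocities': [0.0106, 0.2831, 0.7898, -0.0355, 0.2335, 0.0769], 'effort': [-0.0655, -57.3983, -16.8739, 0.0004, -0.1337, 0.0], 'tcp_pos': [0.5815, 0.0194, 0.0131], 'tool_rot': [[0.0026, -0.9989, -0.047], [0.0001, -0.047, 0.9989], [-1.0, -0.0026, 0.0]], 'wrist_force': [-0.1746, -0.4664, 0.0182], 'torque': [-0.009, 0.0231, 0.0046], 'opening': 0.0658}
```

View pics/w23.png

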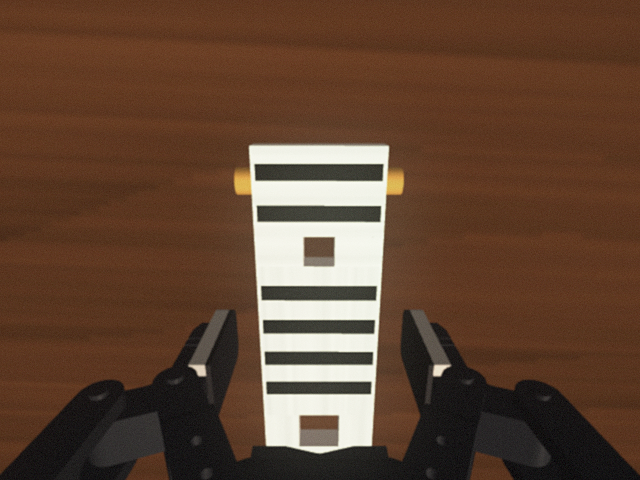

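```bash
python3 -m pendant '[0,0,0,-0.035,0,0,0.066,0,0,0,-0.037,0,0.015,0.066,0,0,0,-0.037,0,0.035,0.066,0,0,0,-0.03,0,0.04,0.066,0,0,0,-0.015,0,0.04,0.066]'
python3 -m pendant '[0,0,0,0,0,0.04,0.066,0,0,0,0,0,0.04,0.066,0,0,0,0,0,0,0.066,0,0,0,0,0,0,0.066,0,0,0,0,0,0,0.066]'
python3 - <<'E'
from h import *
st(); snap('wrist','w24.png')
E
```

```text
time_s: 25.05
tcp_pos: [0.5765, 0.1354, 0.1579]
tool_rot: [[0.006, -0.999, -0.045], [0.0, -0.045, 0.999], [-1.0, -0.006, -0.0]]
wrist_force: [0.9, 0.5, -0.0]
opening: 0.0658
time_s: 25.47
tcp_pos: [0.5709, 0.2149, 0.1541]
tool_rot: [[0.001, -0.999, -0.048], [-0.001, -0.048, 0.999], [-1.0, -0.001, -0.001]]
wrist_force: [0.2, -1.3, 0.5]
opening: 0.0658
{'time_s': 25.4667, 'q': [14.1698, 26.2007, 90.6591, -0.0491, 63.1127, -78.5633], 'joint_velocities': [-1.696, -0.1075, 0.3327, -0.0605, -0.195, 0.0981], 'effort': [1.4517, -56.0496, -24.9019, 0.1301, -0.0319, 0.0196], 'tcp_pos': [0.5709, 0.2149, 0.1541], 'tool_rot': [[0.0007, -0.9988, -0.0481], [-0.0006, -0.0481, 0.9988], [-1.0, -0.0006, -0.0007]], 'wrist_force': [0.1735, -1.2752, 0.5211], 'torque': [0.0055, -0.007, 0.0082], 'opening': 0.0658}
```

View pics/w24.png

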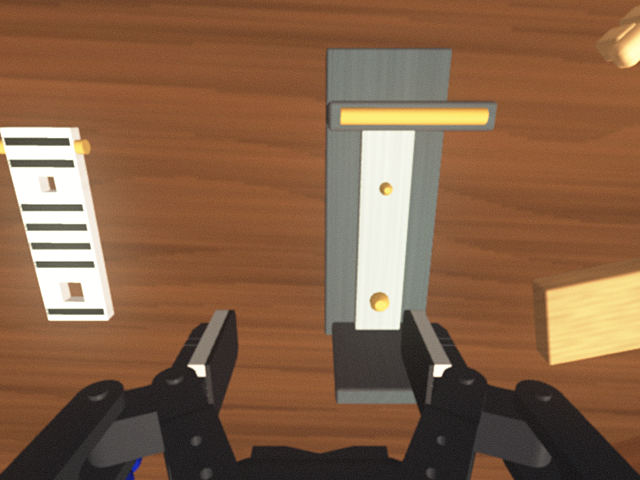

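```bash
python3 - <<'E'
from h import *
c=load('w24.png'); f=c['frame']; g=f.astype(int)
y=((g[:,:,0]-g[:,:,2]>70)&(g[:,:,0]>170)).astype(np.uint8); y[340:]=0; y[:,:320]=0;y[:,450:]=0; y[:140]=0
n,l,s,ce=cv2.connectedComponentsWithStats(y)
P=[]
for i in range(1,n):
    if s[i,4]>20: print(s[i],ce[i],np.round(pt(c,*ce[i],.028),4),np.round(pt(c,*ce[i],.032),4))
m=(f.min(2)>150).astype(np.uint8); m[:,:0]=0; m[:,130:]=0; m[330:]=0
cs,_=cv2.findContours(m,cv2.RETR_CCOMP,1)
for k in cs:
    if 60<cv2.contourArea(k): print(cv2.contourArea(k),cv2.boundingRect(k))
pb=((g.min(2)>120)).astype(np.uint8); pb[:,:345]=0;pb[:,425:]=0;pb[:130]=0;pb[335:]=0
k=max(cv2.findContours(pb,0,1)[0],key=cv2.contourArea); Q=np.array([pt(c,u,v,.024)[:2]*1000 for [[u,v]] in k],np.float32); print('ped',cv2.minAreaRect(Q))
cv2.imwrite('pics/w24z.png',np.hstack([cv2.resize(f[120:330,0:130,::-1],None,fx=2.8,fy=2.8,interpolation=cv2.INTER_CUBIC),cv2.resize(f[120:330,340:450,::-1],None,fx=2.8,fy=2.8,interpolation=cv2.INTER_CUBIC)]))
E
```

```text
[382 183  11  12 100] [386.89 188.82] [0.5371 0.2596 0.028 ] [0.5363 0.2588 0.032 ]
[371 292  18  20 265] [379.85283019 301.81886792] [0.6224 0.2632 0.028 ] [0.6203 0.2624 0.032 ]
13838.0 (0, 127, 114, 194)
378.5 (47, 308, 58, 8)
202.5 (67, 282, 17, 16)
443.0 (35, 260, 60, 9)
417.0 (30, 242, 62, 8)
483.5 (25, 223, 63, 9)
477.5 (20, 203, 64, 9)
99.5 (47, 176, 10, 16)
511.0 (9, 159, 66, 9)
554.0 (3, 137, 68, 10)
ped ((573.2363891601562, 269.34625244140625), (149.35057067871094, 52.91630935668945), 2.720444917678833)
```

View pics/w24z.png

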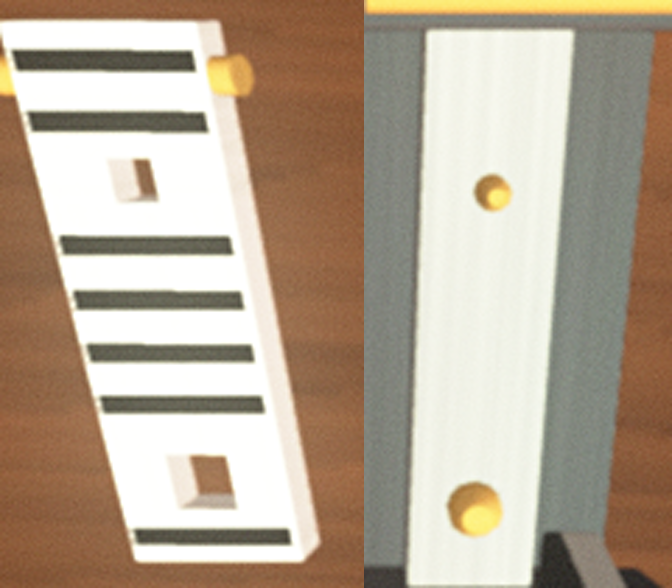

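```bash
python3 - <<'E'
from h import *
c=load('w24.png')
a=pt(c,47.5,184.3,.01);b=pt(c,71.8,292,.01);print(a,b,np.linalg.norm(a-b)); u=(b-a)/np.linalg.norm(b-a)
m=(a+b)/2-u*.007; print('centre',m,np.degrees(np.arctan2(u[1],u[0])))
c=load('w23.png'); a=pt(c,319,251.5,.01);b=pt(c,320,430,.01);u=(b-a)/np.linalg.norm(b-a);print(a,b,np.linalg.norm(a-b),(a+b)/2-u*.007)
e=pt(c,319,145,.01);print(e,e+u*.075)
plan([.5808,.0189,.06],tool(92.65))
E
```

```text
[0.548865   0.01853339 0.01      ] [0.63474759 0.02221989 0.01      ] 0.08596166686134085
centre [0.58481274 0.02007644 0.01      ] 2.4579068348939552
[0.54869656 0.01827375 0.01      ] [0.63434133 0.02268604 0.01      ] 0.0857583465190395 [0.58452822 0.02011974 0.01      ]
[0.5096026  0.01646501 0.01      ] [0.58450327 0.02032378 0.01      ]
n 6 w [ 0.   -0.01  0.01] d [ 0.0157 -0.0001 -0.0326] | total w [ 0.03 -0.04  0.03] d [ 0.0942 -0.0005 -0.1955]
```

```bash
python3 - <<'E'
from h import *
plan([.5846,.0201,.154],tool(92.65))
E
python3 -m pendant '[0,0,0,0,0,-0.02,0.066,0,0,0,0,0,-0.035,0.066,0,0,0,0,0,-0.038,0.066,0,0,0,0,-0.002,-0.038,0.066,0,0,0,0.01,-0.002,-0.034,0.066]'
python3 -m pendant '[0,0,0,0.02,0,-0.02,0.066,0,0,0,0.025,0,-0.01,0.066,0,0,0,0.03,0,0,0.066,0,0,0,0.03,0,0,0.066,0,0,0,0.015,0,0,0.066]'
python3 -m pendant '[0,0,0,0.005,0,0,0.066,0,0,0,0,0,0,0.066,0,0,0,0,0,0,0.066,0,0,0,0,0,0,0.066,0,0,0,0,0,0,0.066]'
python3 - <<'E'
from h import *
plan([.5846,.0201,.0105],tool(92.5))
E
```

```text
n 5 w [ 0.01 -0.01  0.01] d [ 0.     -0.0009 -0.0389] | total w [ 0.03 -0.04  0.03] d [ 0.0002 -0.0044 -0.1945]
time_s: 25.93
tcp_pos: [0.5841, 0.0467, 0.1458]
tool_rot: [[0.004, -0.999, -0.045], [-0.001, -0.045, 0.999], [-1.0, -0.004, -0.001]]
wrist_force: [1.3, -0.5, 0.3]
opening: 0.0657
time_s: 26.35
tcp_pos: [0.5824, 0.0182, 0.0212]
tool_rot: [[-0.003, -0.999, -0.043], [0.0, -0.043, 0.999], [-1.0, 0.003, 0.001]]
wrist_force: [-0.6, -0.5, -1.1]
opening: 0.0662
time_s: 26.77
tcp_pos: [0.5861, 0.0202, 0.0209]
tool_rot: [[0.004, -0.999, -0.047], [-0.0, -0.047, 0.999], [-1.0, -0.004, -0.0]]
wrist_force: [-0.6, -0.1, 0.3]
opening: 0.0659
n 1 w [ 0.17 -0.02  0.25] d [ 0.0104  0.0016 -0.0001] | total w [ 0.17 -0.02  0.25] d [ 0.0104  0.0016 -0.0001]
```

```bash
python3 -m pendant '[0,0,0,0.005,0.001,0,0.06,0,0,0,0.004,0,0,0.06,0,0,0,0,0,0,0.06,0,0,0,0,0,0,0.06,0,0,0,0,0,0,0.06]'
python3 -m pendant '[0,0,0,0,0,0,0.04,0,0,0,0,0,0,0.04,0,0,0,0,0,0,0.04,0,0,0,0,0,0,0.04,0,0,0,0,0,0,0.04]' 60
python3 - <<'E'
from h import *
st()
E
python3 -m pendant '[0,0,0,-0.003,0,0,0.04,0,0,0,-0.01,0,0,0.04,0,0,0,-0.02,0,0,0.04,0,0,0,-0.025,0,0,0.04,0,0,0,-0.025,0,0,0.04]' 80
python3 -m pendant '[0,0,0,-0.025,0,0,0.04,0,0,0,-0.02,0,0.01,0.04,0,0,0,-0.005,0,0.025,0.04,0,0,0,0,0.001,0.033,0.04,0,0,0,0,0.0005,0.035,0.04]'
python3 -m pendant '[0,0,0,0,0.0005,0.035,0.04,0,0,0,0,0,0.035,0.04,0,0,0,0,0,0.03,0.04,0,0,0,0,0,0.02,0.04,0,0,0,0,0,0.01,0.04]'
python3 -m pendant '[0,0,0,0,0,0,0.04,0,0,0,0,0,0,0.04,0,0,0,0,0,0,0.04,0,0,0,0,0,0,0.04,0,0,0,0,0,0,0.04]'
python3 - <<'E'
from h import *
st(); snap('wrist','w25.png'); plan([.573,.2611,.14],tool(92.6))
c=load('w25.png'); o=robot.get_obs();p=np.array(o['tcp_pos']);R=np.array(o['tool_rot'])
E
```

```text
time_s: 27.18
tcp_pos: [0.5839, 0.0205, 0.0104]
tool_rot: [[0.002, -0.999, -0.047], [0.0, -0.047, 0.999], [-1.0, -0.002, 0.0]]
wrist_force: [0.6, -0.0, 0.2]
opening: 0.06
time_s: 27.6
tcp_pos: [0.5841, 0.0204, 0.011]
tool_rot: [[0.002, -0.999, -0.047], [0.0, -0.047, 0.999], [-1.0, -0.002, 0.0]]
wrist_force: [-1.8, -0.4, 5.0]
opening: 0.0458
{'time_s': 27.6, 'q': [-4.7795, 35.5781, 99.8934, 0.0232, 44.4116, -97.4833], 'joint_velocities': [0.0359, -0.0679, 0.011, -0.0372, 0.0145, -0.0023], 'effort': [-0.0377, -54.9257, -16.2373, 0.0333, -0.4914, 0.019], 'tcp_pos': [0.5841, 0.0204, 0.011], 'tool_rot': [[0.0021, -0.9989, -0.0469], [0.0001, -0.0469, 0.9989], [-1.0, -0.0021, 0.0]], 'wrist_force': [-1.7795, -0.411, 5.0279], 'torque': [0.0118, 0.2309, -0.0183], 'opening': 0.0458}
time_s: 28.02
tcp_pos: [0.583, 0.0205, 0.0942]
tool_rot: [[-0.0, -0.999, -0.047], [0.0, -0.047, 0.999], [-1.0, 0.0, 0.0]]
wrist_force: [0.7, 0.2, -2.2]
opening: 0.0443
time_s: 28.43
tcp_pos: [0.5777, 0.1235, 0.145]
tool_rot: [[0.004, -0.999, -0.045], [0.0, -0.045, 0.999], [-1.0, -0.004, 0.0]]
wrist_force: [0.6, 0.3,
[... 232 characters left out ...]
0.2516, 0.1434]
tool_rot: [[0.001, -0.999, -0.045], [-0.0, -0.045, 0.999], [-1.0, -0.001, -0.0]]
wrist_force: [-0.3, 0.4, -1.0]
opening: 0.0443
{'time_s': 29.2667, 'q': [17.4632, 27.8855, 89.4012, -0.0391, 62.6384, -75.1066], 'joint_velocities': [0.1386, 0.204, -0.2293, 0.0925, -0.1455, 0.177], 'effort': [0.2114, -58.8931, -25.1531, 0.0044, 0.001, -0.0057], 'tcp_pos': [0.571, 0.2516, 0.1434], 'tool_rot': [[0.0014, -0.999, -0.0452], [-0.0002, -0.0452, 0.999], [-1.0, -0.0014, -0.0003]], 'wrist_force': [-0.2819, 0.384, -1.0275], 'torque': [-0.0396, -0.0207, 0.0076], 'opening': 0.0443}
n 1 w [-0.   -0.01  0.09] d [ 0.0035 -0.0024  0.0092] | total w [-0.   -0.01  0.09] d [ 0.0035 -0.0024  0.0092]
```

View pics/w25.png

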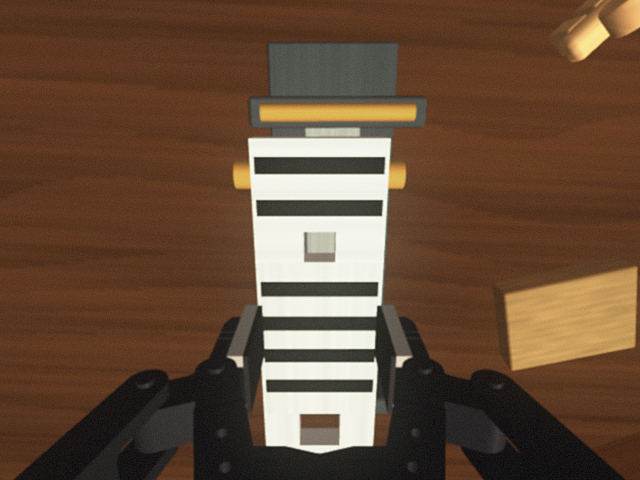

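```bash
python3 -m pendant '[0,0,0,0,-0.001,0.004,0.04,0,0,0,0.001,-0.001,0.005,0.04,0,0,0,0.005,0,0,0.04,0,0,0,0.006,0,0,0.04,0,0,0,0.006,0,0,0.04]'
python3 -m pendant '[0,0,0,0.006,0,0,0.04,0,0,0,0.006,0,0,0.04,0,0,0,0.003,0,0,0.04,0,0,0,0,0,0,0.04,0,0,0,0,0,0,0.04]'
python3 - <<'E'
from h import *
plan([.5727,.2611,.10],tool(92.6))
E
```

```text
time_s: 29.73
tcp_pos: [0.5723, 0.2622, 0.1247]
tool_rot: [[0.001, -0.999, -0.047], [-0.0, -0.047, 0.999], [-1.0, -0.001, -0.0]]
wrist_force: [-0.2, -0.5, -1.9]
opening: 0.0443
time_s: 30.15
tcp_pos: [0.5723, 0.262, 0.1101]
tool_rot: [[0.001, -0.999, -0.047], [-0.0, -0.047, 0.999], [-1.0, -0.001, -0.0]]
wrist_force: [-0.0, 0.3, -2.5]
opening: 0.045
n 1 w [ 0.08 -0.    0.07] d [ 0.0101 -0.0003 -0.001 ] | total w [ 0.08 -0.    0.07] d [ 0.0101 -0.0003 -0.001 ]
```

Plate bottom is at z≈0.099; descend slowly with feedback.

```bash
python3 -m pendant '[0,0,0,0.003,0,-0.0008,0.04,0,0,0,0.006,0,0,0.04,0,0,0,0.007,0,0,0.04,0,0,0,0.007,0,0,0.04,0,0,0,0.004,0,0,0.04]'
python3 -m pendant '[0,0,0,0.006,0,0,0.04,0,0,0,0.007,0,0,0.04,0,0,0,0.007,0,0,0.04,0,0,0,0.005,0,0,0.04,0,0,0,0,0,0,0.04]'
python3 - <<'E'
from h import *
plan([.5727,.2611,.05],tool(92.6)); snap('wrist','w26.png')
E
```

```text
time_s: 30.57
tcp_pos: [0.5719, 0.2611, 0.0821]
tool_rot: [[0.0, -0.999, -0.047], [-0.0, -0.047, 0.999], [-1.0, -0.0, -0.0]]
wrist_force: [-0.2, -0.3, -2.5]
opening: 0.0446
time_s: 30.98
tcp_pos: [0.5717, 0.261, 0.0569]
tool_rot: [[-0.001, -0.999, -0.047], [-0.001, -0.047, 0.999], [-1.0, 0.001, -0.001]]
wrist_force: [-0.7, 0.2, -2.5]
opening: 0.0448
n 1 w [ 0.08 -0.03 -0.03] d [ 0.0069 -0.001   0.    ] | total w [ 0.08 -0.03 -0.03] d [ 0.0069 -0.001   0.    ]
```

View pics/w26.png

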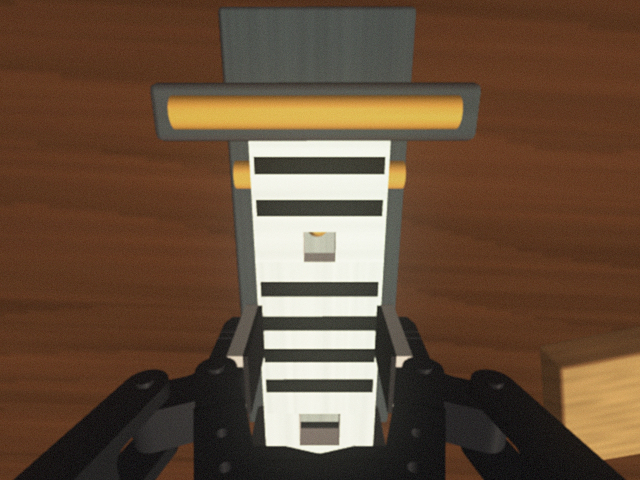

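```bash
python3 -m pendant '[0,0,0,0.003,-0.0007,0,0.04,0,0,0,0.004,0,0,0.04,0,0,0,0.003,0,0,0.04,0,0,0,0.001,0,0,0.04,0,0,0,0,0,0,0.04]'
python3 - <<'E'
from h import *
c=snap('wrist','w27.png'); plan([.5727,.2611,.05],tool(92.6))
cv2.imwrite('pics/w27z.png',np.hstack([cv2.resize(c['frame'][y0:y0+60,285:355,::-1],None,fx=5,fy=5,interpolation=cv2.INTER_CUBIC) for y0 in (215,395)]))
E
```

```text
time_s: 31.45
tcp_pos: [0.573, 0.2613, 0.0471]
tool_rot: [[0.001, -0.999, -0.047], [-0.0, -0.047, 0.999], [-1.0, -0.001, -0.0]]
wrist_force: [-0.7, -0.3, -1.7]
opening: 0.0447
n 1 w [ 0.08 -0.    0.08] d [-0.0027  0.0005 -0.0002] | total w [ 0.08 -0.    0.08] d [-0.0027  0.0005 -0.0002]
```

View pics/w27z.png

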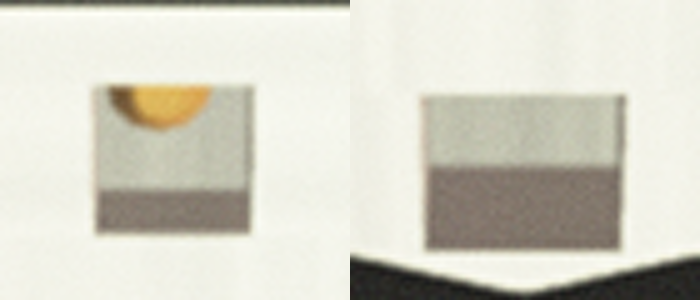

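```bash
python3 - <<'E'
from h import *
c=load('w27.png'); o=robot.get_obs();p=np.array(o['tcp_pos'])
u=np.array([np.cos(np.radians(2.65)),np.sin(np.radians(2.65)),0])
h=pt(c,319.5,247,p[2]-.001); print('hole',h)
for z in (.032,.024): 
  for s in (-.0045,0,.0045): print(z,s,proj(c,[h[0]+s,h[1],z]))
# measured pin: bottom edge row 215+130/5=241 ; col 285+160/5=317
for z in (.032,.029,.024): print(pt(c,317,241,z)-h)
E
```

```text
hole [0.53758632 0.26020819 0.04627859]
0.032 -0.0045 [319.9698797  224.20216745]
0.032 0 [319.44778831 234.87819431]
0.032 0.0045 [318.93539815 245.35584459]
0.024 -0.0045 [319.92000161 218.71653623]
0.024 0 [319.42226587 228.95273912]
0.024 0.0045 [318.93335901 239.00737119]
[ 0.00265907 -0.00087112 -0.01427859]
[ 0.00370096 -0.00083862 -0.01727859]
[ 0.00543746 -0.00078447 -0.02227859]
```

```bash
python3 -m pendant '[0,0,0,0.002,0,-0.0006,0.04,0,0,0,0.003,0,0,0.04,0,0,0,0.003,0,0,0.04,0,0,0,0.002,0,0,0.04,0,0,0,0.001,0,0,0.04]'
python3 - <<'E'
from h import *
plan([.5727,.2611,.034],tool(92.6))
E
python3 -m pendant '[0,0,0,0.001,0,0,0.04,0,0,0,0.001,0,0,0.04,0,0,0,0.001,0,0,0.04,0,0,0,0,0,0,0.04]'
```

```text
time_s: 31.92
tcp_pos: [0.5731, 0.2606, 0.0359]
tool_rot: [[0.001, -0.999, -0.047], [-0.0, -0.047, 0.999], [-1.0, -0.001, -0.0]]
wrist_force: [1.0, -0.1, -1.3]
opening: 0.0448
n 1 w [ 0.08 -0.    0.06] d [0.0019 0.0003 0.0005] | total w [ 0.08 -0.    0.06] d [0.0019 0.0003 0.0005]
time_s: 32.25
tcp_pos: [0.5733, 0.2607, 0.0352]
tool_rot: [[0.002, -0.999, -0.047], [0.0, -0.047, 0.999], [-1.0, -0.002, 0.0]]
wrist_force: [-3.9, -1.5, 12.7]
opening: 0.0449
```

```bash
python3 -m pendant '[0,0,0,0,0,0,0.055,0,0,0,0,0,0,0.062,0,0,0,0,0,0,0.062,0,0,0,-0.01,0,0,0.062,0,0,0,-0.03,0,0,0.062]'
python3 -m pendant '[0,0,0,-0.035,0,0,0.062,0,0,0,-0.035,0,0,0.062,0,0,0,-0.035,0,0,0.062,0,0,0,-0.015,0,0,0.062,0,0,0,0,0,0,0.062]'
python3 - <<'E'
from h import *
st(); c=snap('wrist','w28.png'); s=snap('scene','s28.png')
cv2.imwrite('pics/s28z.png',cv2.resize(s['frame'][200:350,330:500,::-1],None,fx=3,fy=3,interpolation=cv2.INTER_CUBIC))
E
```

```text
time_s: 32.67
tcp_pos: [0.5701, 0.2596, 0.0703]
tool_rot: [[-0.006, -0.999, -0.047], [-0.002, -0.047, 0.999], [-1.0, 0.006, -0.002]]
wrist_force: [0.0, 0.4, -0.5]
opening: 0.0619
time_s: 33.08
tcp_pos: [0.5762, 0.2618, 0.1993]
tool_rot: [[0.011, -0.999, -0.047], [0.003, -0.047, 0.999], [-1.0, -0.011, 0.003]]
wrist_force: [0.9, -0.7, 0.1]
opening: 0.0619
{'time_s': 33.0833, 'q': [18.2029, 24.9647, 85.476, -0.0228, 68.9182, -74.4818], 'joint_velocities': [-0.0662, 2.9804, 3.6077, -0.0563, -3.2353, 0.044], 'effort': [0.0823, -56.1872, -25.898, -0.007, 0.6427, -0.0001], 'tcp_pos': [0.5762, 0.2618, 0.1993], 'tool_rot': [[0.0107, -0.9988, -0.047], [0.0031, -0.047, 0.9989], [-0.9999, -0.0109, 0.0026]], 'wrist_force': [0.8974, -0.7084, 0.1467], 'torque': [-0.0107, -0.0078, -0.0449], 'opening': 0.0619}
```

View pics/w28.png

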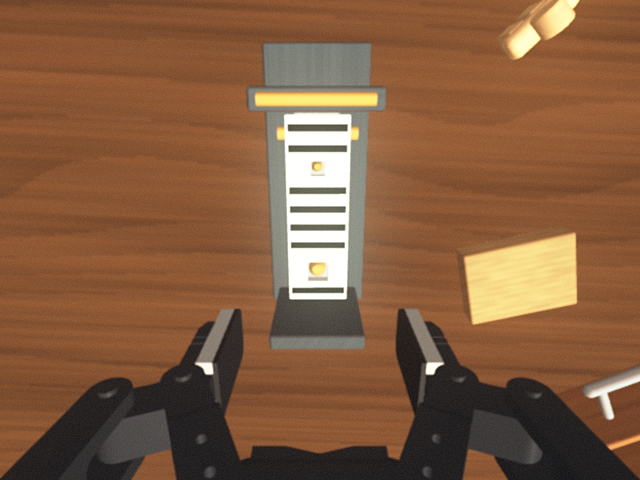

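View pics/s28z.png

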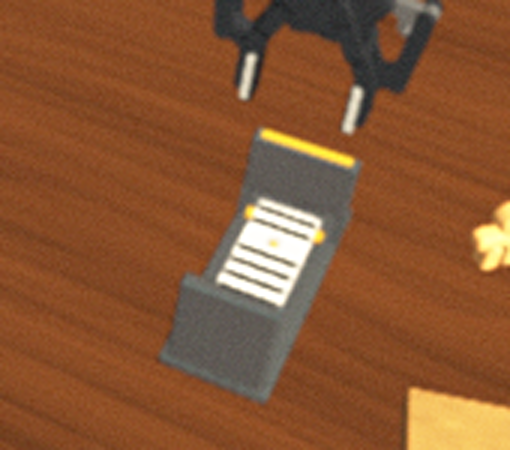

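```bash
python3 - <<'E'
from h import *
c=load('w28.png'); f=c['frame']
m=(f.min(2)>170).astype(np.uint8); m[:108]=0;m[305:]=0;m[:,:275]=0;m[:,360:]=0
k=cv2.convexHull(np.vstack([k for k in cv2.findContours(m,0,1)[0] if cv2.contourArea(k)>20]))
Q=np.array([pt(c,u,v,.034)[:2]*1000 for [[u,v]] in k],np.float32); print(cv2.minAreaRect(Q))
for uv in [(286,114),(350,114),(290,298.5),(347,298.5)]: print(np.round(pt(c,*uv,.034),4))
t=snap('top','t28.png'); 
cv2.imwrite('pics/t28z.png',cv2.resize(t['frame'][220:320,380:500,::-1],None,fx=5,fy=5,interpolation=cv2.INTER_CUBIC))
E
```

```text
((573.69921875, 261.36328125), (151.0817108154297, 49.64475631713867), 2.6430575847625732)
[0.5    0.2351 0.034 ]
[0.4978 0.2817 0.034 ]
[0.6507 0.2412 0.034 ]
[0.6485 0.2901 0.034 ]
```

View pics/t28z.png

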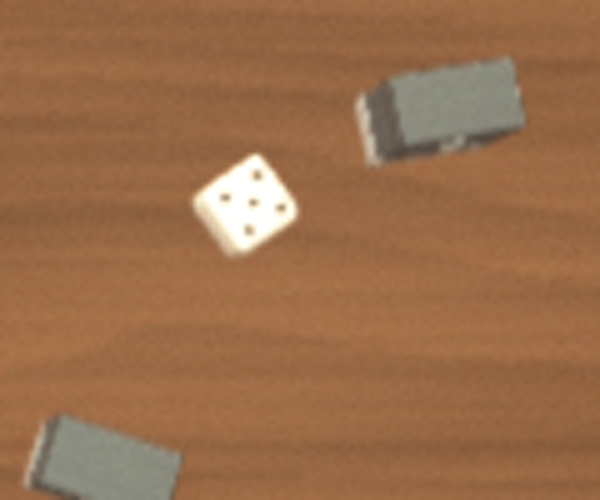

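View pics/t28.png

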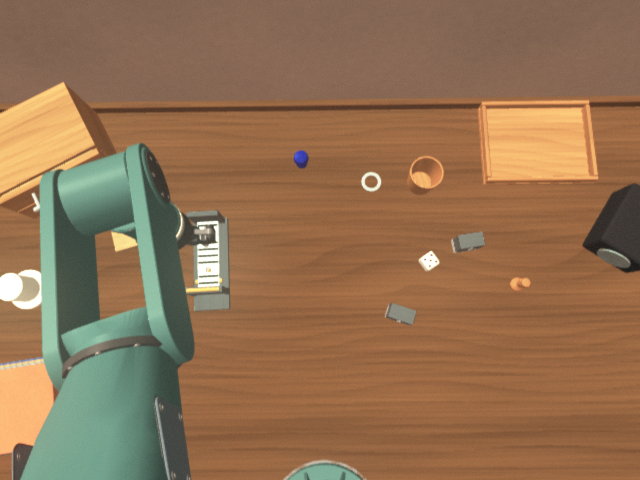

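```bash
python3 - <<'E'
from h import *
t=load('t28.png'); print(pt(t,402,314,.064),pt(t,469,241.5,.064))
plan([.45,-.165,.20]); plan([.45,-.165,.2],tool(72))
E
```

```text
[ 0.43198049 -0.17154884  0.064     ] [ 0.58969911 -0.32704449  0.064     ]
n 12 w [ 0. -0.  0.] d [-0.0006  0.0119 -0.0349] | total w [0. 0. 0.] d [-0.0071  0.1422 -0.4193]
n 12 w [ 1.72 -0.    0.  ] d [-0.0006  0.006  -0.0366] | total w [20.68 -0.    0.05] d [-0.0071  0.1422 -0.4193]
```

```bash
python3 -m pendant '[1,0,0,0,0.004,-0.02,0.08,1.7,0,0,0,0.006,-0.036,0.085,1.7,0,0,0,0.006,-0.037,0.085,1.7,0,0,0,0.006,-0.037,0.085,1.7,0,0,0,0.006,-0.037,0.085]'
python3 -m pendant '[1.7,0,0,0,0.006,-0.037,0.085,1.7,0,0,0,0.006,-0.037,0.085,1.7,0,0,0,0.006,-0.037,0.085,1.7,0,0,0,0.006,-0.037,0.085,1.7,0,0,0,0.006,-0.037,0.085]'
python3 -m pendant '[1.7,0,0,0,0.006,-0.037,0.085,1.7,0,0,0,0.006,-0.03,0.085,1.7,0,0,0,0.004,-0.018,0.085,0.5,0,0,0,0,0,0.085,0,0,0,0,0,0,0.085]'
python3 - <<'E'
from h import *
st(); snap('wrist','w30.png')
E
```

```text
time_s: 33.65
tcp_pos: [0.542, 0.0926, 0.1913]
tool_rot: [[-0.002, -0.996, 0.09], [-0.0, 0.09, 0.996], [-1.0, 0.002, -0.0]]
wrist_force: [-0.2, -1.0, 0.6]
opening: 0.0851
time_s: 34.07
tcp_pos: [0.4848, -0.0855, 0.1915]
tool_rot: [[-0.002, -0.972, 0.237], [0.001, 0.237, 0.972], [-1.0, 0.002, 0.001]]
wrist_force: [0.6, -0.7, -0.6]
opening: 0.085
time_s: 34.48
tcp_pos: [0.4481, -0.1623, 0.1918]
tool_rot: [[-0.001, -0.943, 0.332], [0.002, 0.332, 0.943], [-1.0, 0.002, 0.002]]
wrist_force: [-1.0, 0.7, 0.0]
opening: 0.0849
{'time_s': 34.4833, 'q': [-28.2855, 13.5644, 104.6872, 0.085, 61.8544, -98.9492], 'joint_velocities': [2.2967, -0.1854, -0.6224, 0.4296, 0.0973, -0.7116], 'effort': [-1.3233, -40.782, -24.031, -0.1938, 0.0007, 0.0535], 'tcp_pos': [0.4481, -0.1623, 0.1918], 'tool_rot': [[-0.001, -0.9434, 0.3318], [0.002, 0.3318, 0.9434], [-1.0, 0.0016, 0.0016]], 'wrist_force': [-0.9725, 0.716, 0.0071], 'torque': [-0.0127, 0.0108, 0.0392], 'opening': 0.0849}
```

View pics/w30.png

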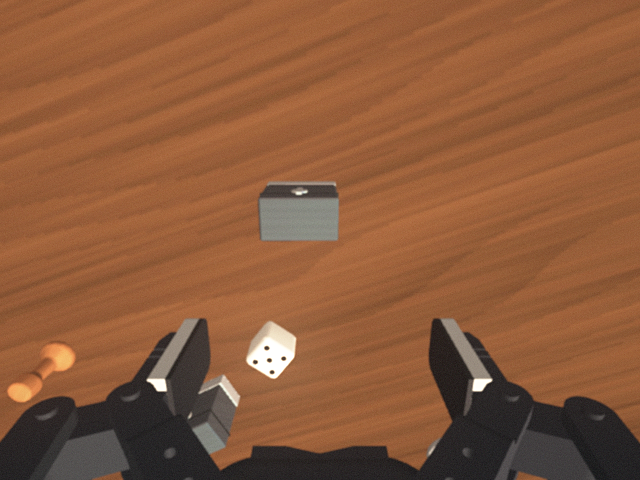

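```bash
python3 - <<'E'
from h import *
c=load('w30.png'); f=c['frame']
P=[pt(c,*uv,.064) for uv in [(260,195.5),(338,194.5),(339,240),(261.5,240.5)]]
for p in P: print(np.round(p,4))
P=np.array(P); print(np.linalg.norm(P[0]-P[1]),np.linalg.norm(P[2]-P[3]),np.linalg.norm(P[1]-P[2]),P.mean(0))
d=P[0]-P[1]+P[3]-P[2]; print('yaw',np.degrees(np.arctan2(d[1],d[0])),np.degrees(np.arctan2(-d[1],-d[0])))
plan([P.mean(0)[0],P.mean(0)[1],.19],tool(70.6)); print(np.round(proj(c,[.448,-.162,.05]),1))
E
```

```text
[ 0.4092 -0.1908  0.064 ]
[ 0.4263 -0.1403  0.064 ]
[ 0.4577 -0.1501  0.064 ]
[ 0.4397 -0.2022  0.064 ]
0.05334391024336152 0.05510949705633571 0.03289153209429204 [ 0.43321722 -0.17083776  0.064     ]
yaw -108.8873256233354 71.11267437666461
n 1 w [ 0.14  0.1  -0.06] d [ 0.002   0.0115 -0.0137] | total w [ 0.14  0.1  -0.06] d [ 0.002   0.0115 -0.0137]
[318.6 227.3]
```

```bash
python3 -m pendant '[0,0,0,0.01,0.006,-0.007,0.085,-0.3,0,0,0.025,0.006,-0.007,0.085,0,0,0,0.035,0,0,0.085,0,0,0,0.035,0,0,0.085,0,0,0,0.025,0,0,0.085]'
python3 -m pendant '[0,0,0,0.012,0,0,0.085,0,0,0,0.005,0,0,0.085,0,0,0,0,0,0,0.085,0,0,0,0,0,0,0.085]'
python3 - <<'E'
from h import *
plan([.4332,-.1708,.042],tool(71)); snap('wrist','w31.png')
E
```

```text
time_s: 34.95
tcp_pos: [0.4331, -0.1695, 0.0607]
tool_rot: [[-0.0, -0.947, 0.322], [0.002, 0.322, 0.947], [-1.0, 0.001, 0.002]]
wrist_force: [-0.5, 0.7, -0.8]
opening: 0.0849
time_s: 35.28
tcp_pos: [0.4342, -0.1709, 0.0462]
tool_rot: [[0.002, -0.946, 0.323], [0.0, 0.323, 0.946], [-1.0, -0.001, 0.001]]
wrist_force: [-0.1, -0.6, 0.1]
opening: 0.085
n 1 w [0.16 0.05 0.08] d [ 0.0042  0.001  -0.0003] | total w [0.16 0.05 0.08] d [ 0.0042  0.001  -0.0003]
```

View pics/w31.png

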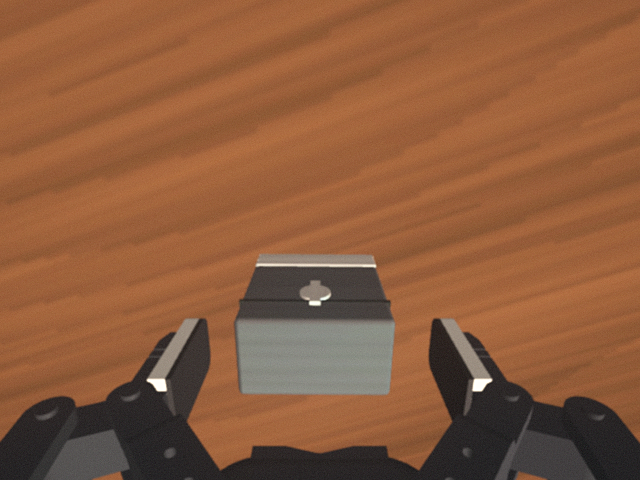

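```bash
python3 -m pendant '[0,0,0,0.003,0,0,0.06,0,0,0,0,0,0,0.05,0,0,0,0,0,0,0.045,0,0,0,0,0,0,0.045,0,0,0,0,0,0,0.045]' 50
python3 -m pendant '[0,0,0,0,0,0,0.045,0,0,0,-0.01,0,0,0.045,0,0,0,-0.025,0,0,0.045,0,0,0,-0.035,0,0,0.045,0,0,0,-0.035,0,0,0.045]'
python3 -m pendant '[0,0,0,-0.02,0,0,0.045,0,0,0,-0.006,0,0,0.045,0,0,0,0,0,0,0.045]'
python3 - <<'E'
from h import *
st(); snap('wrist','w32.png'); plan([.632,.2637,.175]); plan([.632,.2637,.175],tool(92.65),n=14)
E
```

```text
time_s: 35.75
tcp_pos: [0.4343, -0.1718, 0.044]
tool_rot: [[0.003, -0.946, 0.324], [-0.001, 0.324, 0.946], [-1.0, -0.003, 0.001]]
wrist_force: [0.6, 1.0, 5.8]
opening: 0.0554
time_s: 36.17
tcp_pos: [0.4324, -0.1709, 0.1488]
tool_rot: [[-0.001, -0.946, 0.324], [0.002, 0.324, 0.946], [-1.0, 0.001, 0.001]]
wrist_force: [0.7, 0.2, -2.0]
opening: 0.0551
time_s: 36.42
tcp_pos: [0.4345, -0.1721, 0.1757]
tool_rot: [[0.005, -0.946, 0.324], [-0.002, 0.324, 0.946], [-1.0, -0.006, -0.0]]
wrist_force: [-0.5, 0.9, -1.9]
opening: 0.055
{'time_s': 36.4167, 'q': [-30.1375, 13.842, 107.1445, 0.0687, 58.6943, -101.2469], 'joint_velocities': [-0.1156, 2.6595, 2.6033, -0.0568, -1.8152, -0.0493], 'effort': [0.1007, -42.4489, -24.1496, 0.01, 0.3472, 0.0003], 'tcp_pos': [0.4345, -0.1721, 0.1757], 'tool_rot': [[0.0053, -0.9459, 0.3243], [-0.0019, 0.3243, 0.9459], [-1.0, -0.0057, -0.0001]], 'wrist_force': [-0.5012, 0.9489, -1.9267], 'torque': [0.0335, 0.0129, 0.0094], 'opening': 0.055}
n 12 w [-0.  0. -0.] d [-0.     -0.0039  0.0397] | total w [0. 0. 0.] d [-0.0005 -0.0467  0.4761]
n 14 w [-1.54  0.    0.01] d [-0.     -0.0093  0.0331] | total w [-21.58   0.     0.15] d [-0.0005 -0.0467  0.4761]
```

View pics/w32.png

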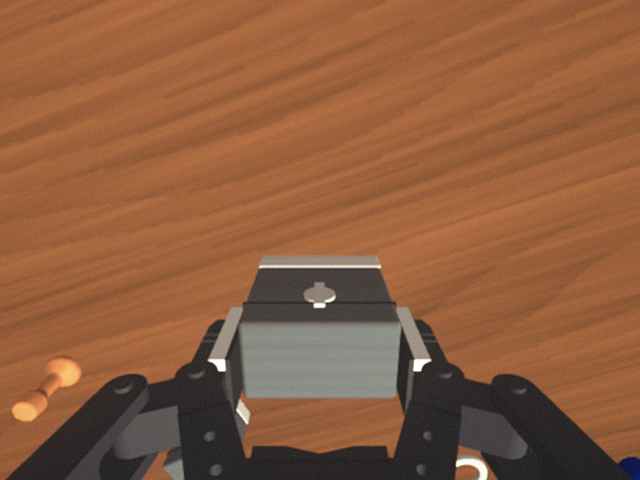

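```bash
python3 -m pendant '[-0.8,0,0,0,-0.0046,0.0166,0.045,-1.54,0,0,0,-0.0093,0.0331,0.045,-1.54,0,0,0,-0.0093,0.0331,0.045,-1.54,0,0,0,-0.0093,0.0331,0.045,-1.54,0,0,0,-0.0093,0.0331,0.045]'
python3 -m pendant '[-1.54,0,0,0,-0.0093,0.0331,0.045,-1.54,0,0,0,-0.0093,0.0331,0.045,-1.54,0,0,0,-0.0093,0.0331,0.045,-1.54,0,0,0,-0.0093,0.0331,0.045,-1.54,0,0,0,-0.0093,0.0331,0.045]'
python3 -m pendant '[-1.54,0,0,0,-0.0093,0.0331,0.045,-1.54,0,0,0,-0.0093,0.0331,0.045,-1.54,0,0,0,-0.0093,0.033,0.045,-1.54,0,0,0,-0.0093,0.033,0.045,-0.8,0,0,0,-0.0046,0.0166,0.045]'
python3 -m pendant '[0,0,0,0,0,0,0.045,0,0,0,0,0,0,0.045,0,0,0,0,0,0,0.045,0,0,0,0,0,0,0.045,0,0,0,0,0,0,0.045]'
python3 - <<'E'
from h import *
st(); c=snap('wrist','w33.png'); plan([.632,.2637,.175],tool(92.65))
E
```

```text
time_s: 36.88
tcp_pos: [0.5142, -0.0386, 0.1718]
tool_rot: [[-0.002, -0.978, 0.207], [0.001, 0.207, 0.978], [-1.0, 0.003, 0.0]]
wrist_force: [0.8, -0.1, -1.7]
opening: 0.055
time_s: 37.3
tcp_pos: [0.5854, 0.1176, 0.1713]
tool_rot: [[-0.003, -0.997, 0.073], [-0.0, 0.073, 0.997], [-1.0, 0.003, -0.001]]
wrist_force: [0.3, -0.1, -1.8]
opening: 0.0552
time_s: 37.72
tcp_pos: [0.6316, 0.2672, 0.1709]
tool_rot: [[-0.002, -0.999, -0.05], [0.001, -0.05, 0.999], [-1.0, 0.002, 0.001]]
wrist_force: [0.2, -0.6, -2.5]
opening: 0.055
time_s: 38.13
tcp_pos: [0.6317, 0.2622, 0.1739]
tool_rot: [[0.0, -0.999, -0.046], [-0.0, -0.046, 0.999], [-1.0, -0.0, -0.0]]
wrist_force: [0.5, -0.3, -1.9]
opening: 0.0553
{'time_s': 38.1333, 'q': [16.7789, 30.6314, 79.3657, -0.0349, 69.9879, -75.8231], 'joint_velocities': [0.0715, -0.3834, -0.5797, 0.0764, 0.1582, 0.1148], 'effort': [0.3393, -63.7995, -27.5151, 0.0145, 0.0028, -0.0014], 'tcp_pos': [0.6317, 0.2622, 0.1739], 'tool_rot': [[0.0004, -0.999, -0.0456], [-0.0005, -0.0456, 0.999], [-1.0, -0.0004, -0.0005]], 'wrist_force': [0.4949, -0.2616, -1.8736], 'torque': [-0.0291, 0.0066, -0.0097], 'opening': 0.0553}
n 1 w [-0.04 -0.02  0.06] d [-0.0007 -0.0001  0.0013] | total w [-0.04 -0.02  0.06] d [-0.0007 -0.0001  0.0013]
```

View pics/w33.png

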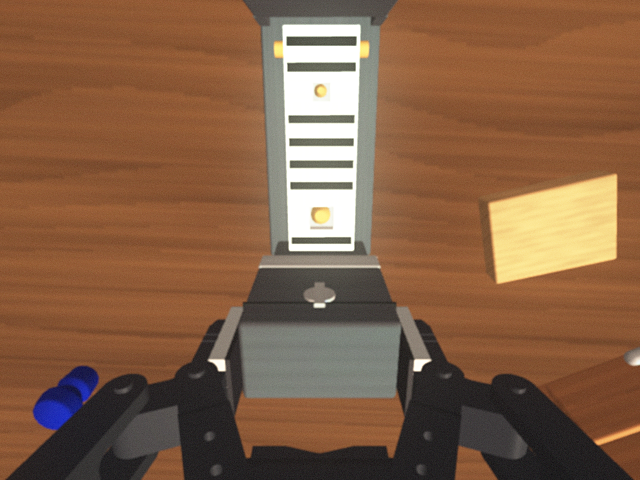

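```bash
python3 - <<'E'
from h import *
c=load('w33.png');o=robot.get_obs();p=np.array(o['tcp_pos']);R=np.array(o['tool_rot'])
for uv in [(243,321),(396,321),(243,397),(396,397)]: print(np.round(R.T@(pt(c,*uv,p[2]+.020)-p),4))
for uv in [(262,266),(379,266),(261,257),(379,257)]: print('foot',np.round(R.T@(pt(c,*uv,p[2]+(-.030 if uv[1]>260 else -.044))-p),4))
E
```

```text
[-0.02    0.0171 -0.0251]
[-0.02    0.0171  0.0259]
[-0.02   -0.014  -0.0271]
[-0.02   -0.0141  0.0279]
foot [ 0.03    0.016  -0.0257]
foot [0.03   0.016  0.0276]
foot [ 0.044   0.0149 -0.0282]
foot [0.044  0.0149 0.0297]
```

```bash
python3 -m pendant '[0,0,0,0.005,0.002,0.001,0.045,0,0,0,0.012,0,0,0.045,0,0,0,0.015,0,0,0.045,0,0,0,0.015,0,0,0.045,0,0,0,0.015,0,0,0.045]'
python3 -m pendant '[0,0,0,0.013,0,0,0.045,0,0,0,0.009,0,0,0.045,0,0,0,0.005,0,0,0.045,0,0,0,0.002,0,0,0.045,0,0,0,0,0,0,0.045]'
python3 - <<'E'
from h import *
st(); plan([.63,.2635,.079],tool(92.65))
E
```

```text
time_s: 38.6
tcp_pos: [0.6298, 0.2642, 0.1111]
tool_rot: [[0.001, -0.999, -0.047], [0.0, -0.047, 0.999], [-1.0, -0.001, 0.0]]
wrist_force: [-0.4, 0.6, -1.8]
opening: 0.0549
time_s: 39.02
tcp_pos: [0.6303, 0.2645, 0.0832]
tool_rot: [[0.001, -0.999, -0.047], [0.0, -0.047, 0.999], [-1.0, -0.001, 0.0]]
wrist_force: [0.4, 0.0, -2.1]
opening: 0.0553
{'time_s': 39.0167, 'q': [16.9943, 36.0033, 83.8205, -0.0218, 60.1012, -75.6944], 'joint_velocities': [-0.0288, -0.8442, -0.7703, 0.0626, 0.3981, -0.0161], 'effort': [-0.0359, -65.6697, -23.8209, -0.0035, -0.0957, 0.0], 'tcp_pos': [0.6303, 0.2645, 0.0832], 'tool_rot': [[0.0013, -0.9989, -0.0471], [0.0001, -0.0471, 0.9989], [-1.0, -0.0013, 0.0]], 'wrist_force': [0.38, 0.0331, -2.0619], 'torque': [-0.0501, -0.017, -0.0215], 'opening': 0.0553}
n 1 w [0.05 0.   0.08] d [ 0.0042  0.0003 -0.001 ] | total w [0.05 0.   0.08] d [ 0.0042  0.0003 -0.001 ]
```

```bash
python3 -m pendant '[0,0,0,0.001,0,-0.0008,0.045,0,0,0,0.002,0,0,0.045,0,0,0,0.001,0,0,0.045,0,0,0,0.001,0,0,0.045,0,0,0,0,0,0,0.045]'
```

```text
time_s: 39.43
tcp_pos: [0.6304, 0.2638, 0.0786]
tool_rot: [[0.002, -0.999, -0.047], [0.0, -0.047, 0.999], [-1.0, -0.002, 0.0]]
wrist_force: [0.1, -0.1, -1.9]
opening: 0.0554
```

```bash
python3 -m pendant '[0,0,0,0.001,0,0,0.045,0,0,0,0.001,0,0,0.045,0,0,0,0,0,0,0.045]'
```

```text
time_s: 39.68
tcp_pos: [0.6306, 0.2639, 0.078]
tool_rot: [[0.002, -0.999, -0.047], [0.0, -0.047, 0.999], [-1.0, -0.002, 0.0]]
wrist_force: [-3.9, -0.3, 7.9]
opening: 0.0549
```

```bash
python3 -m pendant '[0,0,0,0,0,0,0.06,0,0,0,0,0,0,0.07,0,0,0,0,0,0,0.08,0,0,0,-0.01,0,0,0.08,0,0,0,-0.025,0,0,0.08]'
python3 -m pendant '[0,0,0,-0.035,0,0,0.085,0,0,0,-0.03,0,0,0.085,0,0,0,-0.01,0,0,0.085,0,0,0,0,0,0,0.085]'
python3 - <<'E'
from h import *
st(); snap('wrist','w34.png'); t=snap('top','t34.png')
cv2.imwrite('pics/t34z.png',cv2.resize(t['frame'][190:330,170:500,::-1],None,fx=2.4,fy=2.4,interpolation=cv2.INTER_CUBIC))
plan([.585,-.325,.20],tool(99))
E
```

```text
time_s: 40.1
tcp_pos: [0.6277, 0.2629, 0.1087]
tool_rot: [[-0.005, -0.999, -0.047], [-0.002, -0.047, 0.999], [-1.0, 0.005, -0.002]]
wrist_force: [0.3, -0.5, 0.5]
opening: 0.0802
time_s: 40.43
tcp_pos: [0.6327, 0.2646, 0.1911]
tool_rot: [[0.009, -0.999, -0.047], [0.002, -0.047, 0.999], [-1.0, -0.009, 0.002]]
wrist_force: [-0.3, 1.2, 0.7]
opening: 0.0848
{'time_s': 40.4333, 'q': [16.9378, 29.6156, 78.5754, -0.0191, 71.2708, -75.7618], 'joint_velocities': [-0.0711, 2.7314, 3.6282, -0.1622, -2.2826, 0.0078], 'effort': [0.0461, -62.4028, -27.1614, -0.0056, 0.4748, -0.0], 'tcp_pos': [0.6327, 0.2646, 0.1911], 'tool_rot': [[0.0091, -0.9988, -0.0472], [0.0024, -0.0472, 0.9989], [-1.0, -0.0092, 0.002]], 'wrist_force': [-0.2535, 1.2231, 0.6906], 'torque': [0.017, -0.0077, -0.02], 'opening': 0.0848}
n 15 w [-0.42 -0.    0.01] d [-0.0009  0.0068 -0.0388] | total w [-6.3 -0.   0.1] d [-0.0137  0.0726 -0.5859]
```

View pics/w34.png

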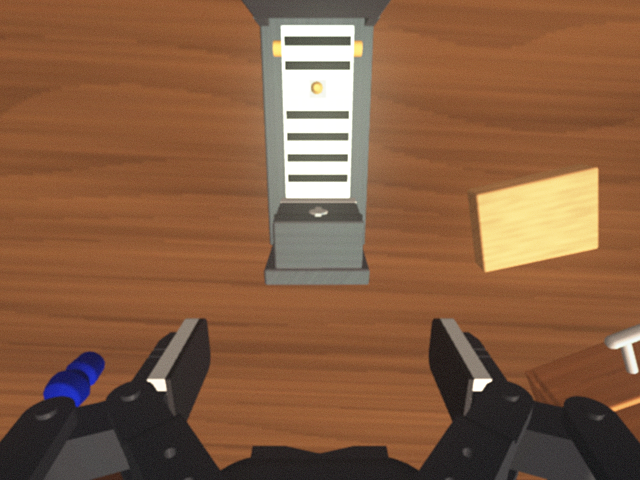

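View pics/t34z.png

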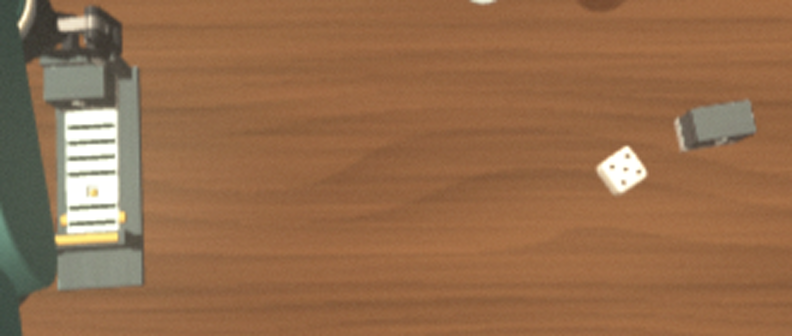

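```bash
python3 -m pendant '[-0.2,0,0,-0.003,0.0034,-0.0194,0.085,-0.42,0,0,-0.003,0.0068,-0.0388,0.085,-0.42,0,0,-0.003,0.0068,-0.0388,0.085,-0.42,0,0,-0.003,0.0068,-0.0388,0.085,-0.42,0,0,0,0.0068,-0.0388,0.085]'
python3 -m pendant '[-0.42,0,0,0,0.0068,-0.0388,0.085,-0.42,0,0,0,0.0068,-0.0388,0.085,-0.42,0,0,0,0.0068,-0.0388,0.085,-0.42,0,0,0,0.0068,-0.0388,0.085,-0.42,0,0,0,0.0068,-0.0388,0.085]'
python3 -m pendant '[-0.42,0,0,0,0.0068,-0.0388,0.085,-0.42,0,0,0,0.0068,-0.0388,0.085,-0.42,0,0,0,0.0068,-0.0388,0.085,-0.42,0,0,0,0.0068,-0.0388,0.085,-0.42,0,0,0,0.0068,-0.0388,0.085]'
python3 -m pendant '[-0.2,0,0,0,0.0034,-0.0194,0.085,0,0,0,0,0,0,0.085,0,0,0,0,0,0,0.085,0,0,0,0,0,0,0.085]'
python3 - <<'E'
from h import *
st(); snap('wrist','w35.png')
E
```

```text
time_s: 40.95
tcp_pos: [0.6083, 0.0862, 0.1965]
tool_rot: [[-0.002, -0.997, -0.081], [-0.0, -0.081, 0.997], [-1.0, 0.002, 0.0]]
wrist_force: [1.0, 0.2, 0.7]
opening: 0.0849
time_s: 41.37
tcp_pos: [0.5925, -0.1101, 0.196]
tool_rot: [[-0.002, -0.993, -0.117], [0.002, -0.117, 0.993], [-1.0, 0.002, 0.002]]
wrist_force: [1.0, 0.4, 0.8]
opening: 0.0849
time_s: 41.78
tcp_pos: [0.5844, -0.3065, 0.1957]
tool_rot: [[-0.002, -0.988, -0.153], [0.003, -0.153, 0.988], [-1.0, 0.002, 0.003]]
wrist_force: [1.2, -0.4, -0.2]
opening: 0.0847
time_s: 42.12
tcp_pos: [0.5848, -0.3238, 0.1964]
tool_rot: [[-0.001, -0.988, -0.156], [0.003, -0.156, 0.988], [-1.0, 0.001, 0.003]]
wrist_force: [0.5, 0.9, 0.3]
opening: 0.0852
{'time_s': 42.1167, 'q': [-34.9438, 28.3152, 80.0992, 0.1029, 71.7459, -133.9424], 'joint_velocities': [1.0984, -0.849, 0.0268, -0.1057, 0.0422, 0.0063], 'effort': [-1.3077, -60.6903, -27.9042, -0.0973, -0.0661, -0.0084], 'tcp_pos': [0.5848, -0.3238, 0.1964], 'tool_rot': [[-0.0013, -0.9878, -0.1559], [0.003, -0.1559, 0.9878], [-1.0, 0.0008, 0.0032]], 'wrist_force': [0.4822, 0.8896, 0.2962], 'torque': [0.0062, 0.0012, 0.0104], 'opening': 0.0852}
```

View pics/w35.png

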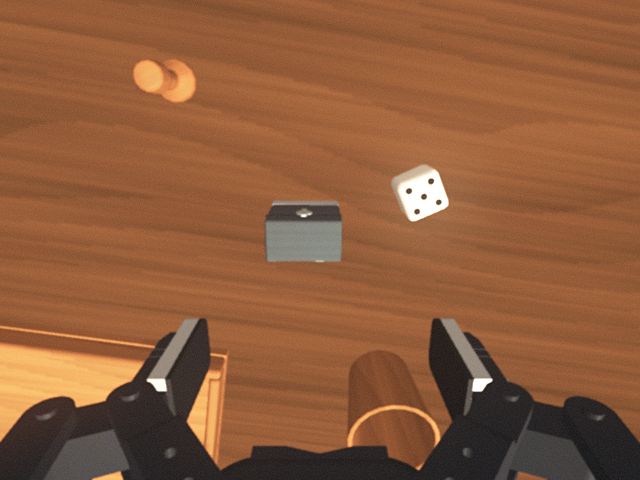

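```bash
python3 - <<'E'
from h import *
c=load('w35.png')
P=np.array([pt(c,*uv,.064) for uv in [(266,220.5),(341,221),(341,261),(267,262)]])
print(np.linalg.norm(P[0]-P[1]),np.linalg.norm(P[2]-P[3]),np.linalg.norm(P[1]-P[2]),P.mean(0))
d=P[0]-P[1]+P[3]-P[2]; print('yaw',np.degrees(np.arctan2(-d[1],-d[0])))
plan([P.mean(0)[0],P.mean(0)[1],.044],tool(99)); 
E
```

```text
0.05333493803227116 0.05457735608305929 0.03066653388201871 [ 0.5942973 -0.3325942  0.064    ]
yaw 99.08035258602334
n 4 w [ 0.    0.04 -0.  ] d [ 0.0382 -0.0019 -0.0027] | total w [ 0.02  0.15 -0.02] d [ 0.1528 -0.0077 -0.0109]
```

```bash
python3 -m pendant '[0,0.1,0,0.01,-0.004,-0.005,0.07,0,0,0,0.025,-0.004,-0.005,0.07,0,0,0,0.035,0,0,0.07,0,0,0,0.03,0,0,0.07,0,0,0,0.02,0,0,0.07]'
python3 -m pendant '[0,0,0,0.012,0,0,0.07,0,0,0,0.004,0,0,0.07,0,0,0,0,0,0,0.07,0,0,0,0,0,0,0.07]'
python3 - <<'E'
from h import *
plan([.594,-.3325,.044],tool(99)); snap('wrist','w36.png')
E
```

```text
time_s: 42.58
tcp_pos: [0.5945, -0.3317, 0.0746]
tool_rot: [[-0.001, -0.987, -0.158], [0.001, -0.158, 0.987], [-1.0, 0.001, 0.001]]
wrist_force: [-0.0, 0.4, -0.2]
opening: 0.0701
time_s: 42.92
tcp_pos: [0.5965, -0.3341, 0.0633]
tool_rot: [[0.003, -0.988, -0.157], [-0.002, -0.157, 0.988], [-1.0, -0.003, -0.003]]
wrist_force: [0.7, 0.1, 0.7]
opening: 0.0701
n 1 w [ 0.01 -0.17  0.17] d [0.0193 0.0023 0.0021] | total w [ 0.01 -0.17  0.17] d [0.0193 0.0023 0.0021]
```

View pics/w36.png

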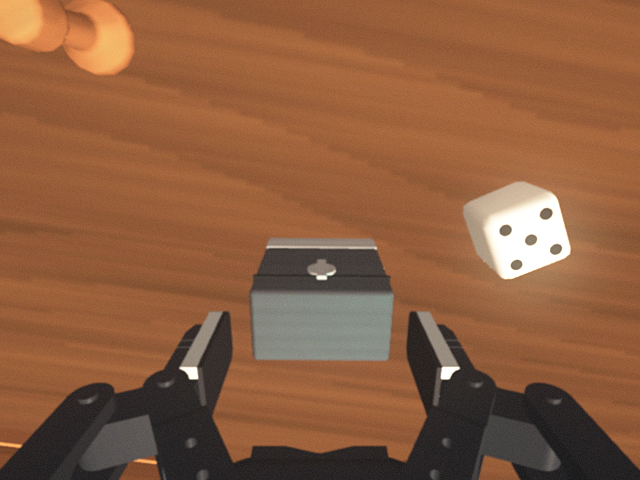

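```bash
python3 -m pendant '[0,0,0,0.008,0.001,0.001,0.07,0,0,0,0.008,0,0,0.07,0,0,0,0.003,0,0,0.07,0,0,0,0,0,0,0.07,0,0,0,0,0,0,0.06]' 50
python3 -m pendant '[0,0,0,0,0,0,0.045,0,0,0,0,0,0,0.045,0,0,0,0,0,0,0.045,0,0,0,0,0,0,0.045]'
python3 -m pendant '[0,0,0,-0.005,0,0,0.045,0,0,0,-0.015,0,0,0.045,0,0,0,-0.03,0,0,0.045,0,0,0,-0.035,0,0,0.045,0,0,0,-0.03,0,0,0.045]'
python3 -m pendant '[0,0,0,-0.014,0,0,0.045,0,0,0,-0.004,0,0,0.045,0,0,0,0,0,0,0.045]'
python3 - <<'E'
from h import *
st(); plan([.593,.2620,.175],tool(92.65),n=16)
E
```

```text
time_s: 43.38
tcp_pos: [0.5942, -0.333, 0.043]
tool_rot: [[0.001, -0.988, -0.156], [-0.001, -0.156, 0.988], [-1.0, -0.001, -0.001]]
wrist_force: [-0.7, 0.7, -0.4]
opening: 0.0608
time_s: 43.72
tcp_pos: [0.5946, -0.3333, 0.0435]
tool_rot: [[0.002, -0.988, -0.156], [-0.002, -0.156, 0.988], [-1.0, -0.002, -0.002]]
wrist_force: [-0.4, -0.3, 0.8]
opening: 0.0556
time_s: 44.13
tcp_pos: [0.5939, -0.3327, 0.1599]
tool_rot: [[0.001, -0.988, -0.156], [-0.001, -0.156, 0.988], [-1.0, -0.001, -0.001]]
wrist_force: [1.2, -0.5, -1.6]
opening: 0.055
time_s: 44.38
tcp_pos: [0.5947, -0.3333, 0.1779]
tool_rot: [[0.004, -0.988, -0.156], [-0.003, -0.156, 0.988], [-1.0, -0.003, -0.004]]
wrist_force: [0.1, -0.2, -3.5]
opening: 0.0552
{'time_s': 44.3833, 'q': [-35.0634, 30.1105, 79.7098, -0.0095, 69.8951, -134.0431], 'joint_velocities': [-0.0801, 2.0504, 2.4061, 0.0189, -1.0464, 0.0221], 'effort': [0.0386, -65.4214, -28.4956, -0.0012, 0.1576, 0.0], 'tcp_pos': [0.5947, -0.3333, 0.1779], 'tool_rot': [[0.004, -0.9877, -0.1561], [-0.003, -0.1561, 0.9877], [-1.0, -0.0035, -0.0036]], 'wrist_force': [0.1187, -0.2024, -3.4648], 'torque': [-0.036, 0.0095, 0.0212], 'opening': 0.0552}
n 16 w [ 0.4  -0.01  0.01] d [ 0.0001 -0.0038  0.037 ] | total w [ 6.33 -0.19  0.21] d [ 0.0011 -0.0913  0.5883]
```

```bash
python3 -m pendant '[0.2,0,0,0,-0.002,0.0185,0.045,0.4,0,0,0,-0.0038,0.037,0.045,0.4,0,0,0,-0.0038,0.037,0.045,0.4,0,0,0,-0.0038,0.037,0.045,0.4,0,0,0,-0.0038,0.037,0.045]'
python3 -m pendant '[0.4,0,0,0,-0.0038,0.037,0.045,0.4,0,0,0,-0.0038,0.037,0.045,0.4,0,0,0,-0.0038,0.037,0.045,0.4,0,0,0,-0.0038,0.037,0.045,0.4,0,0,0,-0.0038,0.037,0.045]'
python3 -m pendant '[0.4,0,0,0,-0.0038,0.037,0.045,0.4,0,0,0,-0.0038,0.037,0.045,0.4,0,0,0,-0.0038,0.037,0.045,0.4,0,0,0,-0.0038,0.037,0.045,0.4,0,0,0,-0.0038,0.037,0.045]'
python3 -m pendant '[0.4,0,0,0,-0.0038,0.037,0.045,0.2,0,0,0,-0.002,0.0185,0.045,0,0,0,0,0,0,0.045,0,0,0,0,0,0,0.045,0,0,0,0,0,0,0.045]'
python3 -m pendant '[0,0,0,0,0,0,0.045]'
python3 - <<'E'
from h import *
st(); snap('wrist','w37.png');plan([.593,.2620,.175],tool(92.65))
c=load('w37.png');o=robot.get_obs();p=np.array(o['tcp_pos']);R=np.array(o['tool_rot'])
E
```

```text
time_s: 44.8
tcp_pos: [0.5853, -0.1637, 0.1737]
tool_rot: [[-0.002, -0.992, -0.124], [0.0, -0.124, 0.992], [-1.0, 0.002, 0.0]]
wrist_force: [0.6, 0.7, -2.2]
opening: 0.0551
time_s: 45.22
tcp_pos: [0.5836, 0.0221, 0.1737]
tool_rot: [[-0.002, -0.996, -0.09], [-0.001, -0.09, 0.996], [-1.0, 0.002, -0.001]]
wrist_force: [1.1, 0.3, -2.8]
opening: 0.0554
time_s: 45.63
tcp_pos: [0.5885, 0.2076, 0.1732]
tool_rot: [[-0.002, -0.998, -0.055], [-0.003, -0.055, 0.998], [-1.0, 0.002, -0.002]]
wrist_force: [1.5, 0.0, -2.0]
opening: 0.0551
time_s: 46.05
tcp_pos: [0.592, 0.2609, 0.1737]
tool_rot: [[-0.001, -0.999, -0.045], [-0.003, -0.045, 0.999], [-1.0, 0.001, -0.003]]
wrist_force: [0.3, 0.2, -1.5]
opening: 0.0551
time_s: 46.13
tcp_pos: [0.5926, 0.2604, 0.1744]
tool_rot: [[-0.0, -0.999, -0.044], [-0.003, -0.044, 0.999], [-1.0, 0.0, -0.003]]
wrist_force: [-0.0, 0.0, -2.4]
opening: 0.0554
{'time_s': 46.1333, 'q': [17.6971, 27.8148, 84.4209, -0.1567, 67.8203, -74.7704], 'joint_velocities': [-0.4604, -0.4512, -0.429, 0.1546, 0.0748, 0.0497], 'effort': [0.7286, -60.2614, -26.9598, 0.0318, 0.0001, -0.0042], 'tcp_pos': [0.5926, 0.2604, 0.1744], 'tool_rot': [[-0.0002, -0.999, -0.0441], [-0.0027, -0.0441, 0.999], [-1.0, 0.0003, -0.0027]], 'wrist_force': [-0.0267, 0.0465, -2.3557], 'torque': [0.018, 0.0032, -0.0175], 'opening': 0.0554}
n 1 w [-0.15 -0.14  0.02] d [-0.0003 -0.0002  0.0016] | total w [-0.15 -0.14  0.02] d [-0.0003 -0.0002  0.0016]
```

View pics/w37.png

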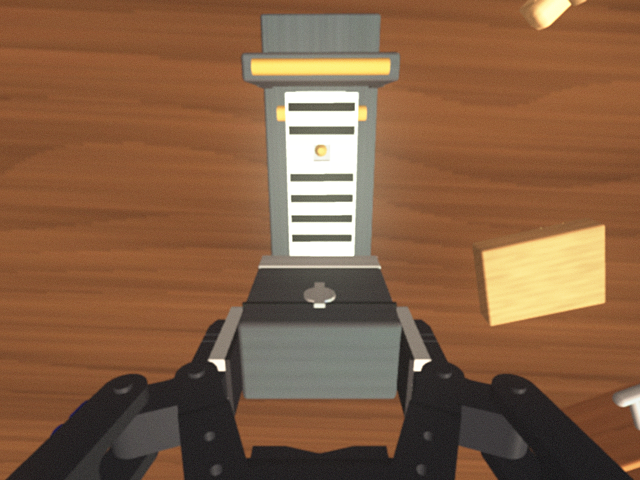

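```bash
python3 -m pendant '[-0.1,-0.1,0,0.005,0.003,0.0008,0.045,0,0,0,0.012,0,0,0.045,0,0,0,0.015,0,0,0.045,0,0,0,0.015,0,0,0.045,0,0,0,0.015,0,0,0.045]'
python3 -m pendant '[0,0,0,0.013,0,0,0.045,0,0,0,0.009,0,0,0.045,0,0,0,0.005,0,0,0.045,0,0,0,0.003,0,0,0.045,0,0,0,0.001,0,0,0.045]'
python3 - <<'E'
from h import *
plan([.590,.2619,.079],tool(92.65))
E
python3 -m pendant '[0,0,0,0.001,0,0,0.045,0,0,0,0.001,0,0,0.045,0,0,0,0.001,0,0,0.045,0,0,0,0,0,0,0.045]'
```

```text
time_s: 46.6
tcp_pos: [0.5899, 0.2618, 0.112]
tool_rot: [[0.001, -0.999, -0.046], [-0.0, -0.046, 0.999], [-1.0, -0.001, -0.0]]
wrist_force: [0.3, -0.0, -2.9]
opening: 0.0552
time_s: 47.02
tcp_pos: [0.5903, 0.2623, 0.082]
tool_rot: [[0.001, -0.999, -0.047], [0.0, -0.047, 0.999], [-1.0, -0.001, -0.0]]
wrist_force: [-0.1, -0.7, -1.7]
opening: 0.0551
n 1 w [ 0.02 -0.    0.08] d [ 0.003   0.0004 -0.0004] | total w [ 0.02 -0.    0.08] d [ 0.003   0.0004 -0.0004]
time_s: 47.35
tcp_pos: [0.5906, 0.2626, 0.0798]
tool_rot: [[0.003, -0.999, -0.047], [0.0, -0.047, 0.999], [-1.0, -0.003, 0.0]]
wrist_force: [-0.5, 0.1, -2.2]
opening: 0.0552
```

```bash
python3 -m pendant '[0,0,0,0.001,0,-0.0005,0.045,0,0,0,0.001,0,0,0.045,0,0,0,0.0005,0,0,0.045,0,0,0,0,0,0,0.045]'
```

```text
time_s: 47.68
tcp_pos: [0.5907, 0.2621, 0.0775]
tool_rot: [[0.002, -0.999, -0.047], [0.0, -0.047, 0.999], [-1.0, -0.002, 0.0]]
wrist_force: [-0.9, -0.7, 1.7]
opening: 0.0551
```

```bash
python3 -m pendant '[0,0,0,0,0,0,0.06,0,0,0,0,0,0,0.07,0,0,0,0,0,0,0.075,0,0,0,-0.01,0,0,0.075,0,0,0,-0.025,0,0,0.075]'
python3 -m pendant '[0,0,0,-0.035,0.005,0,0.07,0,0,0,-0.035,0.025,0,0.05,0,0,0,-0.01,0.035,0,0.03,0,0,0,0,0.035,0,0.02,0,0,0,0,0.035,0,0.01]'
python3 -m pendant '[0,0,0,0,0.03,0,0,0,0,0,0,0.012,0,0,0,0,0,0,0,0,0,0,0,0,0,0,0,0]'
python3 - <<'E'
from h import *
st(); snap('wrist','w38.png'); s=snap('scene','s38.png'); t=snap('top','t38.png')
cv2.imwrite('pics/t38z.png',np.hstack([cv2.resize(s['frame'][200:350,330:500,::-1],(476,420),interpolation=cv2.INTER_CUBIC),cv2.resize(t['frame'][190:330,160:260,::-1],(300,420),interpolation=cv2.INTER_CUBIC)]))
E
```

```text
time_s: 48.1
tcp_pos: [0.5878, 0.2611, 0.1094]
tool_rot: [[-0.005, -0.999, -0.047], [-0.002, -0.047, 0.999], [-1.0, 0.005, -0.002]]
wrist_force: [0.2, 0.1, 0.0]
opening: 0.075
time_s: 48.52
tcp_pos: [0.4559, 0.256, 0.1926]
tool_rot: [[0.005, -0.999, -0.046], [0.002, -0.046, 0.999], [-1.0, -0.005, 0.001]]
wrist_force: [0.0, 0.0, 0.2]
opening: 0.0217
time_s: 48.85
tcp_pos: [0.415, 0.2542, 0.1914]
tool_rot: [[0.004, -0.999, -0.048], [0.001, -0.048, 0.999], [-1.0, -0.004, 0.001]]
wrist_force: [-0.5, 0.6, -0.6]
opening: 0.0001
{'time_s': 48.85, 'q': [23.3827, 14.2305, 103.7916, -0.0515, 61.7363, -69.317], 'joint_velocities': [-0.7555, 1.4583, -2.3739, -0.2309, -0.5493, -0.031], 'effort': [0.6636, -42.4509, -22.578, 0.0599, 0.3013, 0.0322], 'tcp_pos': [0.415, 0.2542, 0.1914], 'tool_rot': [[0.0042, -0.9989, -0.0475], [0.0009, -0.0475, 0.9989], [-1.0, -0.0042, 0.0007]], 'wrist_force': [-0.5318, 0.5613, -0.6159], 'torque': [-0.0069, 0.0884, -0.0016], 'opening': 0.0001}
```

View pics/w38.png

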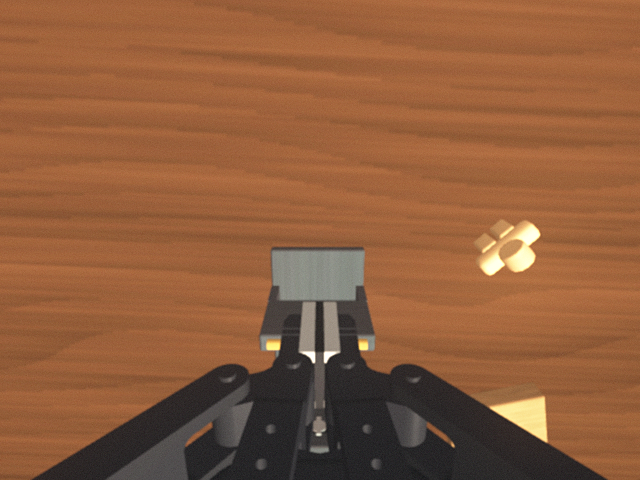

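View pics/t38z.png

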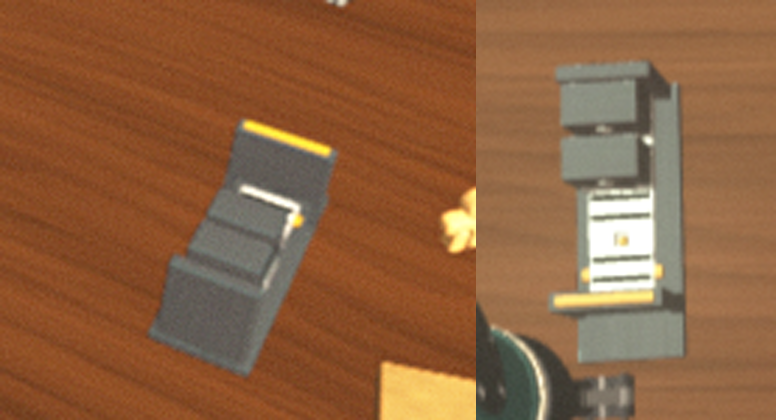

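```bash
python3 - <<'E'
from h import *
plan([.425,.2543,.066],tool(92.65))
E
python3 -m pendant '[0,0,0,0.015,-0.002,0,0,0,0,0,0.03,-0.002,0,0,0,0,0,0.035,-0.002,0,0,0,0,0,0.03,-0.002,0,0,0,0,0,0.015,-0.002,0,0]'
python3 -m pendant '[0,0,0,0,-0.008,0,0,0,0,0,0,-0.01,0,0,0,0,0,0,-0.01,0,0,0,0,0,0,-0.01,0,0,0,0,0,0,-0.01,0,0]'
python3 - <<'E'
from h import *
st(); plan([.561,.2605,.066],tool(92.65))
E
```

```text
n 4 w [0.   0.01 0.06] d [ 0.0312 -0.0021 -0.0001] | total w [0.01 0.04 0.22] d [ 0.125  -0.0082 -0.0004]
time_s: 49.42
tcp_pos: [0.4244, 0.2536, 0.0622]
tool_rot: [[-0.001, -0.999, -0.046], [-0.001, -0.046, 0.999], [-1.0, 0.001, -0.001]]
wrist_force: [0.0, -0.6, 0.3]
opening: -0.0002
time_s: 49.83
tcp_pos: [0.4748, 0.257, 0.0671]
tool_rot: [[0.004, -0.999, -0.046], [0.001, -0.046, 0.999], [-1.0, -0.004, 0.001]]
wrist_force: [-2.3, 1.3, 0.9]
opening: -0.0001
{'time_s': 49.8333, 'q': [21.1058, 28.0627, 104.0515, -0.0232, 47.6322, -71.5348], 'joint_velocities': [-3.9612, 6.3745, -12.5572, 0.4337, 7.855, -4.1018], 'effort': [-0.7085, -51.2649, -18.6126, -0.5152, -1.1488, 0.1048], 'tcp_pos': [0.4748, 0.257, 0.0671], 'tool_rot': [[0.0042, -0.9989, -0.0463], [0.0013, -0.0463, 0.9989], [-1.0, -0.0043, 0.0011]], 'wrist_force': [-2.2517, 1.2842, 0.874], 'torque': [0.1624, 0.5094, 0.0387], 'opening': -0.0001}
n 3 w [0.   0.02 0.08] d [ 0.0004 -0.0288 -0.0002] | total w [0.01 0.06 0.25] d [ 0.0014 -0.0863 -0.0005]
```

```bash
python3 -m pendant '[0,0,0,0,-0.008,0,0,0,0,0,0,-0.008,0,0,0,0,0,0,-0.008,0,0,0,0,0,0,-0.008,0,0,0,0,0,0,-0.008,0,0]'
python3 -m pendant '[0,0,0,0,-0.007,0,0,0,0,0,0,-0.007,0,0,0,0,0,0,-0.006,0,0,0,0,0,0,-0.005,0,0,0,0,0,0,-0.004,0,0]'
python3 -m pendant '[0,0,0,0,-0.003,0,0,0,0,0,0,-0.003,0,0,0,0,0,0,-0.002,0,0,0,0,0,0,-0.002,0,0,0,0,0,0,-0.002,0,0]'
python3 - <<'E'
from h import *
snap('wrist','w39.png'); plan([.561,.2605,.066],tool(92.65))
E
```

```text
time_s: 50.25
tcp_pos: [0.5127, 0.2584, 0.0658]
tool_rot: [[0.001, -0.999, -0.047], [0.0, -0.047, 0.999], [-1.0, -0.001, -0.0]]
wrist_force: [-3.1, -0.4, 1.6]
opening: 0.0001
time_s: 50.67
tcp_pos: [0.5419, 0.2597, 0.0657]
tool_rot: [[0.002, -0.999, -0.047], [0.0, -0.047, 0.999], [-1.0, -0.002, 0.0]]
wrist_force: [-2.1, -0.3, 1.5]
opening: -0.0001
time_s: 51.08
tcp_pos: [0.5528, 0.2602, 0.0657]
tool_rot: [[0.001, -0.999, -0.047], [-0.0, -0.047, 0.999], [-1.0, -0.001, -0.0]]
wrist_force: [-4.3, -1.0, 2.4]
opening: -0.0002
n 1 w [0.03 0.   0.09] d [-0.0003 -0.0076 -0.0001] | total w [0.03 0.   0.09] d [-0.0003 -0.0076 -0.0001]
```

View pics/w39.png

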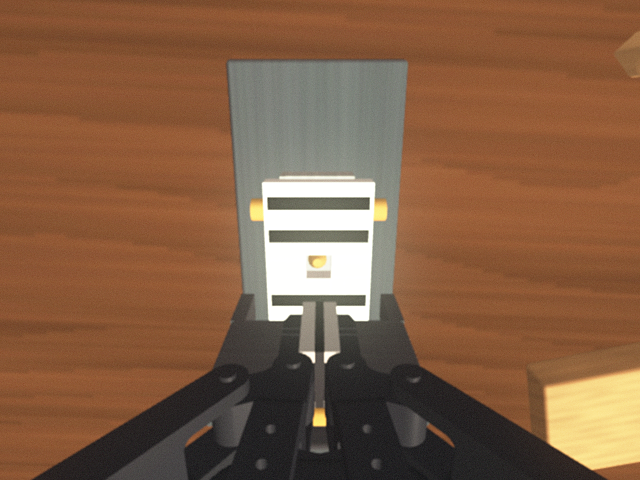

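Force has risen to 4 N, so one case is moving. Continue slowly until it stalls.

```bash
python3 -m pendant '[0,0,0,0,-0.002,0,0,0,0,0,0,-0.002,0,0,0,0,0,0,-0.002,0,0,0,0,0,0,-0.001,0,0,0,0,0,0,-0.001,0,0]'
python3 -m pendant '[0,0,0,0,-0.001,0,0,0,0,0,0,-0.001,0,0,0,0,0,0,-0.001,0,0,0,0,0,0,-0.001,0,0,0,0,0,0,0,0,0]'
```

```text
time_s: 51.55
tcp_pos: [0.5609, 0.2606, 0.0657]
tool_rot: [[0.001, -0.999, -0.047], [0.0, -0.047, 0.999], [-1.0, -0.001, -0.0]]
wrist_force: [-3.7, 0.7, 2.3]
opening: -0.0
time_s: 51.97
tcp_pos: [0.5613, 0.2606, 0.0656]
tool_rot: [[-0.005, -0.999, -0.047], [-0.001, -0.047, 0.999], [-1.0, 0.005, -0.001]]
wrist_force: [-13.4, 0.4, 8.5]
opening: -0.0001
```

```bash
python3 -m pendant '[0,0,0,0,-0.001,0,0,0,0,0,0,0,0,0,0,0,0,0,0.006,0,0,0,0,0,0,0.012,0,0,0,0,0,0,0.015,0,0]'
python3 -m pendant '[0,0,0,0,0.025,0,0,0,0,0,0,0.035,0,0,0,0,0,-0.02,0.035,0,0,0,0,0,-0.03,0.03,0,0,0,0,0,-0.03,0.01,0,0]'
python3 -m pendant '[0,0,0,-0.035,0,0,0,0,0,0,-0.025,0,0,0,0,0,0,0,0,0,0,0,0,0,0,0,0,0]'
python3 - <<'E'
from h import *
st(); s=snap('scene','s40.png'); t=snap('top','t40.png')
cv2.imwrite('pics/t40z.png',np.hstack([cv2.resize(s['frame'][200:350,330:500,::-1],(476,420),interpolation=cv2.INTER_CUBIC),cv2.resize(t['frame'][190:330,160:260,::-1],(300,420),interpolation=cv2.INTER_CUBIC)]))
E
```

```text
time_s: 52.38
tcp_pos: [0.5361, 0.2599, 0.0664]
tool_rot: [[0.007, -0.999, -0.047], [0.002, -0.047, 0.999], [-1.0, -0.007, 0.001]]
wrist_force: [-0.3, 0.3, -0.0]
opening: -0.0004
time_s: 52.8
tcp_pos: [0.394, 0.2518, 0.1445]
tool_rot: [[-0.003, -0.999, -0.048], [-0.002, -0.048, 0.999], [-1.0, 0.003, -0.002]]
wrist_force: [0.6, -0.1, 0.4]
opening: -0.0
time_s: 53.13
tcp_pos: [0.4015, 0.2541, 0.2072]
tool_rot: [[0.009, -0.999, -0.047], [0.003, -0.047, 0.999], [-1.0, -0.009, 0.003]]
wrist_force: [0.4, -0.1, -0.4]
opening: 0.0003
{'time_s': 53.1333, 'q': [24.0337, 12.0242, 104.2114, -0.063, 63.2147, -68.6257], 'joint_velocities': [-0.1776, 2.3673, 2.6907, 0.0985, -0.1459, 0.0768], 'effort': [0.1623, -41.5382, -25.9031, 0.0027, 0.0598, 0.0002], 'tcp_pos': [0.4015, 0.2541, 0.2072], 'tool_rot': [[0.0092, -0.9989, -0.0469], [0.003, -0.0469, 0.9989], [-1.0, -0.0093, 0.0026]], 'wrist_force': [0.3655, -0.0571, -0.4147], 'torque': [-0.0151, -0.0053, -0.0103], 'opening': 0.0003}
```

View pics/t40z.png

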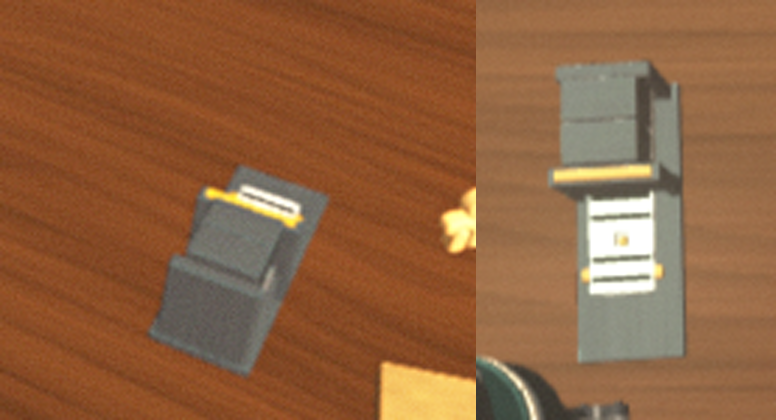

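View pics/t40.png

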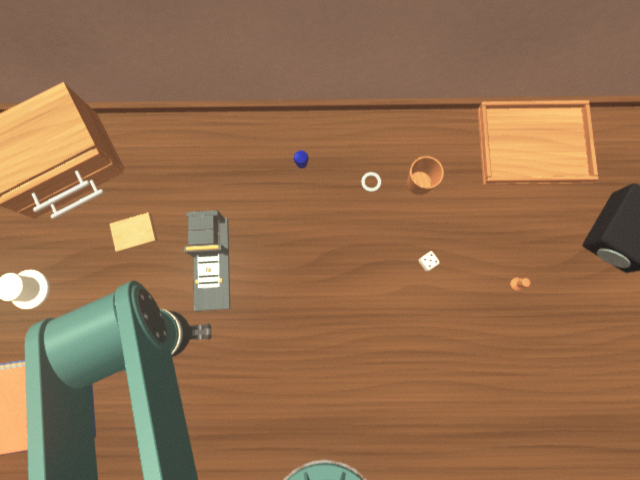

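```bash
python3 - <<'E'
from h import *
t=load('t40.png'); f=t['frame'].astype(int)
y=((f[:,:,0]-f[:,:,2]>70)&(f[:,:,0]>170)).astype(np.uint8); y[:240]=0;y[255:]=0;y[:,:180]=0;y[:,225:]=0
ys,xs=np.nonzero(y); X=pt(t,xs.mean(),ys.mean(),.094); d=X[:2]-[.573,.261]; a=np.radians(2.65); print('bar rack',d@[np.cos(a),np.sin(a)],d@[-np.sin(a),np.cos(a)])
print('row near edge..', robot.get_obs()['time_s']); robot.sign_off()
E
```

```text
bar rack 0.0052277687559837555 0.0006586650109968834
row near edge.. 53.2333
the job is handed in; nothing more can be done
```

I finished the job and handed it in at about 53 s of the 210 s allowed. No verdict came back, so success rests on my own checks below.

**What I did**
- I pushed the stop back clear of the plate, lifted the plate off its pins and laid it on the open shelf. I then swung it over by its studs, carried it back and seated it ribbed side up.
- The camera images showed two dice cases. I stood both on the plate, and one had been knocked aside beforehand and had to be found again. I then pushed the stop up until it stalled at about 13 N.

**What my last checks showed**
- **Plate:** it lay ribs up with both pins through their holes. It bottomed out with its underside at about z = 24 mm, as it should, and its centre was within about 1 mm of the seat.
- **Row:** the last pictures show both cases upright between wall and stop with no visible gaps. The contact point puts the stop face at about x = 13.3 mm; two cases packed tight would put it at 13 mm. The bar in the top view puts it at about 12.2 mm.
- **Other things:** the bystanders visible in the last picture look where they started. The meeple was hidden behind the arm there, but the tool stayed well clear of it.

**What went wrong or took extra work**
- **Wall hit:** on the first seating attempt the plate's end caught the top of the end wall and tilted in the grip. I laid it down again, regripped it and seated it more slowly.
- **Swing-over:** the plate did not swivel freely, so I had to tilt the tool well over. The wrist briefly read 40 N while the plate stood on its end.

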